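# Run a batch of tea jars through the shuttle sealer

### The arm

A 6-joint arm with a two-finger parallel gripper is mounted at the origin on the work surface. World frame = base frame: x ahead of the robot, y to its left, z up, the work surface at z = 0. Lengths are in m, angles in degrees, forces in N, time in s.
With the tool pointing down it reaches from about 0.25 to 0.85 m from the base axis. Payload 12.5 kg.
Tool frame: the origin (TCP) lies at the very end of the fingers, on their centre line; the grasp point (between the pads) lies 19 mm behind it (env.grasp_offset is the x of the grasp point in the tool frame, in m); x points along the fingers, z is the direction in which the jaws open and shut, and the axes are right-handed (so a half turn about x gives the same grasp; the last joint's range is limited). The gripper opens to 93 mm and grips with 3 to 60 N. Pads are 15 mm wide; open, the fingers measure 128 mm over their backs; the gripper's body (75 mm by 188 mm) begins 65 mm behind the grasp point.
Start: joints at [66.142, 20.094, 94.641, -0, 65.266, -4.847], TCP at [0.179, 0.52, 0.197] pointing down, gripper open.
Joint ranges: [-157.81, 157.81], [-45, 120.19], [0.68, 151.7], [-89.99, 269.99], [4.06, 180], [-164.3, 164.3]. Speed limits (degrees/s): [127.2, 127.2, 159.86, 180, 180, 180].

### API

Orientations are given as [roll, pitch, yaw] about the fixed x, y, z axes, in that order (R = Rz(yaw) Ry(pitch) Rx(roll)).
In Python, from bench import env gives the robot as it stands. The module is installed in compiled form; this text tells all that it offers.
- The arm moves only by the shell command python3 -m creep 'ROWS' [OPENING] [FORCE]. ROWS is JSON, a list of rows, each an object of numbers: "tx", "ty", "tz": the shift along the tool's x, y, z in m; "wx", "wy", "wz": the turn, a rotation vector about the tool's x, y, z in degrees. In form: [{"tx": .., "ty": .., "tz": .., "wx": .., "wy": .., "wz": ..}, ...]. A call has exactly 5 rows; each row is the pose to reach, as a shift and turn from the pose commanded when the call began, along the tool's axes at that moment; what a row does not reach only later rows make up. A row lasts 1/8 s, in which the tool goes at most 62.5 mm and 10.7 degrees, less where a joint would pass 70% of its speed; a pose out of reach is approached as far as the arm can. A call with a gripper value outside its range is refused whole. OPENING is the closure, from -1 (fully open) to 1 (shut), set as the call begins (- or left out, the last holds). The fingers move at their own pace and stop on an object; FORCE is the grip in N (left out, the last holds). Time passes only in rows, so rows that repeat a pose let the fingers close, or fill a call up. It gives the time, the measured TCP pose, the force and the opening at its end, in the units of the state.
- env.get_obs(): the state, without advancing time (a new reading comes with each control period).
- env.grab_frame(name): name is "side" or "top"; returns a dict with "pixels" (480x640x3 uint8, blue, green, red), "z_map" (480x640 float32, m along the optical axis (not along the pixel's ray), 0 where there is no reading), "fx", "fy", "cx", "cy" (pixels), "dist_coeffs" ([k1, k2, p1, p2, k3] as OpenCV has them; the pictures are not rectified), "rvec" (rotation vector, rad) and "tvec" (3), from world to camera coordinates, as OpenCV has them. Camera axes: x right, y down, z forward; pixel columns grow to the right and rows downward; lengths in m; the calibration is good to about 2 mm. A picture is of the moment at which its call begins.
- env.job_done(): hands the job in, once; it reports no verdict.
The state is a dict: "time_s": time; "joint_pos": joint angles; "qvel": joint speeds; "joint_efforts": joint torques, N m; "ee_pos": TCP position; "orientation": TCP orientation; "contact_force": force on the tool from outside, world axes, zero at the start; "wrist_torque": the same for the moment, N m; "opening": finger opening in m.
Only numpy, scipy, OpenCV 4.12 (cv2) and the standard library are available. Lean on these libraries where they do the work, as an engineer would, in place of code of your own. Each camera call takes 0.05 s, during which the arm holds its last target.

### The job

Stand the two or three single jars from the bench to the right of the sealer in the bays of its carriage, one to a bay, swing the keeper bar fully down over them, push the carriage under the sealing head right up to its end stop and leave it there for at least two seconds. Then draw the carriage fully back out, swing the keeper bar fully back open and stand all these jars upright in the white tray, leaving the carriage out and the bar open. The carriage must not leave the loading end while the keeper bar is up, and the white hand sealer and the stack of spare lids beside the station must not be disturbed.

Things in the scene. Friction and masses are not known exactly. Their poses are not given: they have to be found in the camera images.
- jar1: small closed jar of yellow flowers with a gold lid, all jars alike: diameter 50 mm, height 62 mm, 0.11 to 0.22 kg. Origin: centre of its underside, z up. Two or three jars are present (None for the rest, also when held).
- jar2: small closed jar of yellow flowers with a gold lid, all jars alike: diameter 50 mm, height 62 mm, 0.11 to 0.22 kg. Origin: centre of its underside, z up. Two or three jars are present (None for the rest, also when held).
- jar3: small closed jar of yellow flowers with a gold lid, all jars alike: diameter 50 mm, height 62 mm, 0.11 to 0.22 kg. Origin: centre of its underside, z up. Two or three jars are present (None for the rest, also when held).
- sealer: fixed sealing station. Origin on the bench under the carriage's centre at the loading end; x along the row of bays, away from the robot; y away from the sealing head. Base plate x -125..125, y -235..65, 12 mm thick. White sealing head: x -90..90, y -215..-125, z 124..186 mm; behind it an upright plate y -227..-215, up to z 190 mm.
- carriage (a joint): slide of the steel carriage, m: 0 at the loading end (fully out), grows as it moves along the sealer's -y, under the head; end stop at 0.170. About 7 N moves it and it stays where it is left.
- bed (a point): on the carriage: centre of the upper surface of its bed (34 mm above the bench), axes as the sealer's. Three bays in a row, centred at x -75, 0 and 75 mm; each is 70 mm (x) by 66 mm (y) inside, between ribs and rims 10 mm high and 5 to 6 mm thick.
- handle (a point): on the carriage's handle, an upright black post of diameter 22 mm at the bed's x -170, y 0; this point is on its axis, 13 mm below its top, 139 mm above the bench. It stands clear of the sealing head over the whole travel.
- keeper (a joint): hinge of the keeper bar on the carriage, rad: 0 shut (the 8 mm bar lies across over the lids, 8 mm above them), 1.95 fully open (laid over to the sealer's +y side). A stiff hinge: it stays where it is left; about 2 N at the knob moves it.
- knob (a point): centre of the black ball knob, diameter 24 mm, on the keeper bar's end nearest the robot. It runs on a circle of radius 102 mm about the hinge axis; shut, it is at (-112, -12, 112) mm in the bed's frame, fully open at about (-112, 154, 80) mm; between the two it passes above the hinge.
- hinge (a point): point of the keeper's hinge axis in the plane of the knob: (-112, 60, 40) mm in the bed's frame. The hinge axis runs along the bed's x.
- tray_floor (a point): centre of the inner floor (6 mm above the bench) of the white tray, fixed, on the robot's left: inside 248 mm along its x by 72 mm along its y, so that three jars stand in a row at x -80, 0 and 80 mm; walls 6 mm thick, 20 mm high over the bench.
- heat_sealer: bystander: white hand sealer, base diameter 90 mm, 128 mm high, origin at its underside.
- lids: bystander: stack of spare gold lids, diameter 52 mm, 52 mm high, origin at its underside.
There are look-alikes about, which are no part of the job. Leave any blue or green look-alike of the jar1 alone.

How it is judged (in metres and radians):
On the way, in this order (a step that is already met when the one before it is completed fails the run):
1. all the jars stand in the carriage's bays (x of jar1 in the frame of bed between -0.11 and 0.11 m and y of jar1 in the frame of bed between -0.02 and 0.02 m and z of jar1 in the frame of bed between -0.005 and 0.008 m and angle between each of jar1, jar2, jar3's own z axis and vertical below 0.12 rad and x of jar2 in the frame of bed between -0.11 and 0.11 m and y of jar2 in the frame of bed between -0.02 and 0.02 m and z of jar2 in the frame of bed between -0.005 and 0.008 m and x of jar3 in the frame of bed between -0.11 and 0.11 m and y of jar3 in the frame of bed between -0.02 and 0.02 m and z of jar3 in the frame of bed between -0.005 and 0.008 m and value of joint keeper above 0.5 rad), for 0.2 s.
2. the keeper bar is shut over the jars in the bays (x of jar1 in the frame of bed between -0.11 and 0.11 m and y of jar1 in the frame of bed between -0.02 and 0.02 m and z of jar1 in the frame of bed between -0.005 and 0.008 m and angle between each of jar1, jar2, jar3's own z axis and vertical below 0.12 rad and x of jar2 in the frame of bed between -0.11 and 0.11 m and y of jar2 in the frame of bed between -0.02 and 0.02 m and z of jar2 in the frame of bed between -0.005 and 0.008 m and x of jar3 in the frame of bed between -0.11 and 0.11 m and y of jar3 in the frame of bed between -0.02 and 0.02 m and z of jar3 in the frame of bed between -0.005 and 0.008 m and value of joint keeper below 0.1 rad), for 0.2 s.
3. the carriage is at its end stop under the head, bar shut, jars in their bays, for at least 1.5 s (all of step 2 and value of joint carriage above 0.162 m), for 1.5 s.
4. the carriage is drawn back out to the loading end, bar still shut (value of joint keeper below 0.35 rad and value of joint carriage below 0.008 m), for 0.2 s.
5. the keeper bar is fully open again (value of joint keeper above 1.6 rad and value of joint carriage below 0.008 m), for 0.2 s.
At the end, for the whole second after the job is handed in: All the jars present stand upright (within 0.12 rad), at rest, on the floor of the white tray (within 112 mm of its centre lengthwise and 20 mm across); the carriage is within 8 mm of its loading end and the keeper bar is open by more than 1.6 rad (all of step 5 and x of jar1 in the frame of tray_floor between -0.112 and 0.112 m and y of jar1 in the frame of tray_floor between -0.02 and 0.02 m and z of jar1 in the frame of tray_floor between -0.005 and 0.008 m and angle between each of jar1, jar2, jar3's own z axis and vertical below 0.12 rad and x of jar2 in the frame of tray_floor between -0.112 and 0.112 m and y of jar2 in the frame of tray_floor between -0.02 and 0.02 m and z of jar2 in the frame of tray_floor between -0.005 and 0.008 m and x of jar3 in the frame of tray_floor between -0.112 and 0.112 m and y of jar3 in the frame of tray_floor between -0.02 and 0.02 m and z of jar3 in the frame of tray_floor between -0.005 and 0.008 m and linear speed of each of jar1, jar2, jar3 below 0.02 m/s); the robot touches nothing.
It fails at once if the carriage is more than 50 mm from the loading end with the keeper bar up (over 0.35 rad) (value of joint carriage above 0.05 m and value of joint keeper above 0.35 rad).
It fails at once if the white hand sealer is moved by more than 30 mm (distance of heat_sealer from where it was at the start of the episode above 0.03 m).
It fails at once if the stack of spare lids is moved by more than 30 mm (distance of lids from where it was at the start of the episode above 0.03 m).
Of jar1, jar2, jar3 only 2 to 3 are there at a start; the rules pass over those that are not, and their reading is None.
At some moment in a run one of jar1, jar2, jar3 may be knocked a few centimetres aside while the robot is not near it.
It also fails if it takes over 210 s, if anything falls off the work surface, if the arm or the gripper's body presses on something with over 40 N, if the wrist force passes 120 N, or if a joint passes its speed limit or range.

## Working session

There is one attempt and no reset: what is moved stays moved. The work goes in short steps, Python scripts to look and compute and a shell command to move; the robot and the scene stay as the last step left them, time stands still between calls to the robot, and variables do not carry over. Pictures are saved under pics/ and viewed, and the job is handed in when it is done.

```bash
mkdir -p pics; ls; python3 - <<'E'
from bench import env
import cv2
o=env.get_obs(); print(o, env.grasp_offset)
for n in("side","top"):
    f=env.grab_frame(n); cv2.imwrite(f"pics/{n}0.png",f["pixels"])
    print(n,f["fx"],f["fy"],f["cx"],f["cy"],f["dist_coeffs"],f["rvec"],f["tvec"])
E
```

```text
pics
{'time_s': 0.0, 'joint_pos': array([ 6.61433712e+01,  2.01247112e+01,  9.46766283e+01,  7.83998027e-05,
        6.52666484e+01, -4.84598900e+00]), 'qvel': array([ 0.06055225,  0.00421812, -0.00211333,  0.05936483, -0.09962331,
        0.08739589]), 'joint_efforts': array([-8.64185786e-04, -4.97325325e+01, -2.85253394e+01,  6.98900898e-02,
        2.57706956e-02, -4.30710179e-05]), 'ee_pos': array([0.17897184, 0.51967172, 0.19680001]), 'orientation': array([ 175.09403466,   89.93201197, -113.91663801]), 'contact_force': array([-0.33207051, -1.03228948,  0.31960258]), 'wrist_torque': array([ 0.00384133,  0.059085  , -0.01048085]), 'opening': 0.09328799808451763} -0.0188
side 537.4040936012503 537.4040936012503 305.6777899217366 248.48819610893437 [-0.10210616  0.          0.          0.          0.        ] [ 2.12050916 -0.48551198  0.23706706] [-0.47324718  0.24191654  1.0294085 ]
top 582.3363835768376 582.3363835768376 327.4015828708988 247.15630848817645 [-0.158263  0.        0.        0.        0.      ] [ 2.17471365 -2.14650864  0.10820212] [-7.78205435e-04  5.52756148e-01  1.40891204e+00]
```

View pics/side0.png

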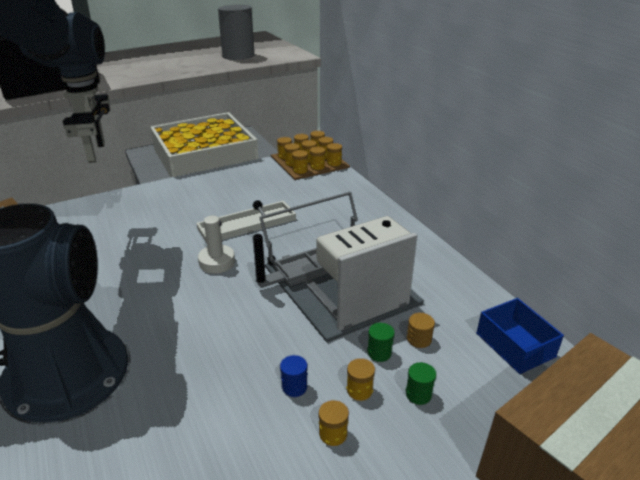

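View pics/top0.png

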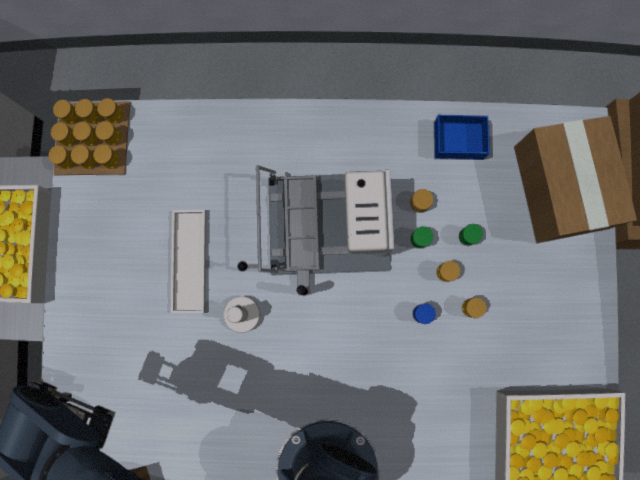

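```bash
cat > h.py <<'E'
import numpy as np, cv2
from bench import env
def P(f,u,v,z=None):
    K=np.array([[f["fx"],0,f["cx"]],[0,f["fy"],f["cy"]],[0,0,1.]])
    n=cv2.undistortPoints(np.array([[[u,v]]],float),K,np.array(f["dist_coeffs"],float))[0,0]
    R,_=cv2.Rodrigues(np.array(f["rvec"],float)); t=np.array(f["tvec"],float).ravel()
    d=np.array([n[0],n[1],1.])
    C=-R.T@t; D=R.T@d
    if z is None: s=f["z_map"][int(round(v)),int(round(u))]
    else: s=(z-C[2])/D[2]
    return C+s*D
def W(f):
    """world coords of all pixels"""
    K=np.array([[f["fx"],0,f["cx"]],[0,f["fy"],f["cy"]],[0,0,1.]])
    vv,uu=np.mgrid[:480,:640]
    n=cv2.undistortPoints(np.stack([uu,vv],-1).reshape(-1,1,2).astype(float),K,np.array(f["dist_coeffs"],float)).reshape(480,640,2)
    R,_=cv2.Rodrigues(np.array(f["rvec"],float)); t=np.array(f["tvec"],float).ravel()
    d=np.dstack([n,np.ones((480,640))])*f["z_map"][...,None]
    return (d-t)@R
def proj(f,p):
    K=np.array([[f["fx"],0,f["cx"]],[0,f["fy"],f["cy"]],[0,0,1.]])
    return cv2.projectPoints(np.array([p],float),np.array(f["rvec"],float),np.array(f["tvec"],float),K,np.array(f["dist_coeffs"],float))[0].reshape(-1,2)
def blob(f,w,u,v,r=16,zt=None,tol=.006):
    """centroid of top points near pixel"""
    s=w[v-r:v+r,u-r:u+r].reshape(-1,3); zz=s[:,2]
    z0=w[v,u,2] if zt is None else zt
    m=abs(zz-z0)<tol
    return np.round((s[m].min(0)+s[m].max(0))/2,4),np.round(s[m].mean(0),4),m.sum(),np.round(np.ptp(s[m],axis=0),4)
E
python3 - <<'E'
from h import *
f=env.grab_frame("top"); w=W(f)
for n,u,v in [("A",423,200),("B",449,271),("C",475,307),("g1",422,237),("blue",425,314)]:
    print(n,blob(f,w,u,v))
for n,u,v in [("knob",242,266),("handle",303,290),("bar far",262,170),("bar near",262,268),("bed",302,240),("head",370,211),("hs",235,314),("tray",188,260),("baseplate",340,195)]:
    print(n,w[v,u].round(4))
g=env.grab_frame("side")
cv2.imwrite("pics/c1.png",cv2.resize(g["pixels"][290:450,270:450],None,fx=4,fy=3.75,interpolation=2)[:600,:720])
cv2.imwrite("pics/c2.png",cv2.resize(f["pixels"][150:330,160:410],None,fx=3.2,fy=3.2,interpolation=2))
E
```

```text
A (array([ 0.6728, -0.2262,  0.0547]), array([ 0.6735, -0.2267,  0.0526]), np.int64(296), array([0.0514, 0.0484, 0.0119]))
B (array([ 0.4961, -0.291 ,  0.0635]), array([ 0.4963, -0.2904,  0.0631]), np.int64(303), array([0.0466, 0.0509, 0.0118]))
C (array([ 0.4085, -0.3544,  0.0626]), array([ 0.4074, -0.3538,  0.0628]), np.int64(335), array([0.0483, 0.0509, 0.0114]))
g1 (array([ 0.5781, -0.2242,  0.0662]), array([ 0.5787, -0.2256,  0.0646]), np.int64(193), array([0.0468, 0.0467, 0.0087]))
blue (array([ 0.3933, -0.2301,  0.0639]), array([ 0.3928, -0.2294,  0.0635]), np.int64(322), array([0.0479, 0.0493, 0.0108]))
knob [ 0.3956 -0.0081  1.4608]
handle [0.4419 0.0587 0.1518]
bar far [ 0.7548  0.1784 -0.0035]
bar near [0.5007 0.1703 0.0055]
bed [0.5691 0.0693 0.0354]
head [ 0.6176 -0.0886  0.1859]
hs [0.3853 0.2148 0.1292]
tray [0.5185 0.3608 0.0019]
baseplate [ 0.6865 -0.0234  0.0189]
```

View pics/c1.png

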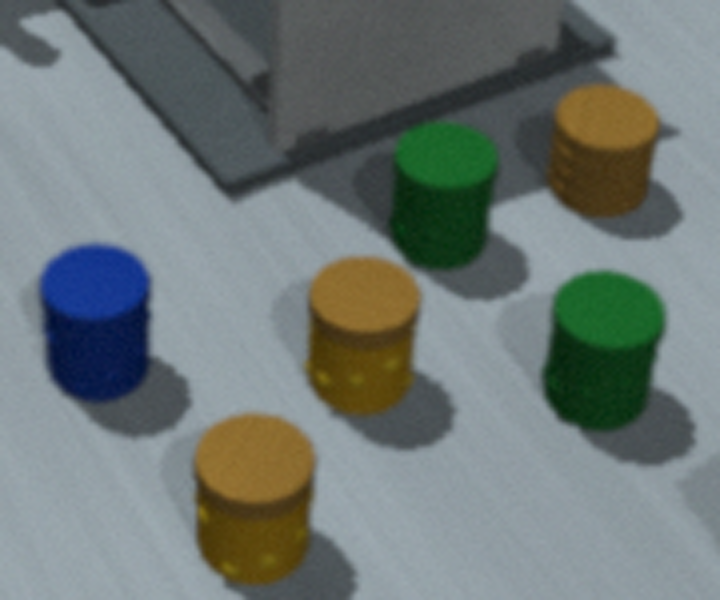

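View pics/c2.png

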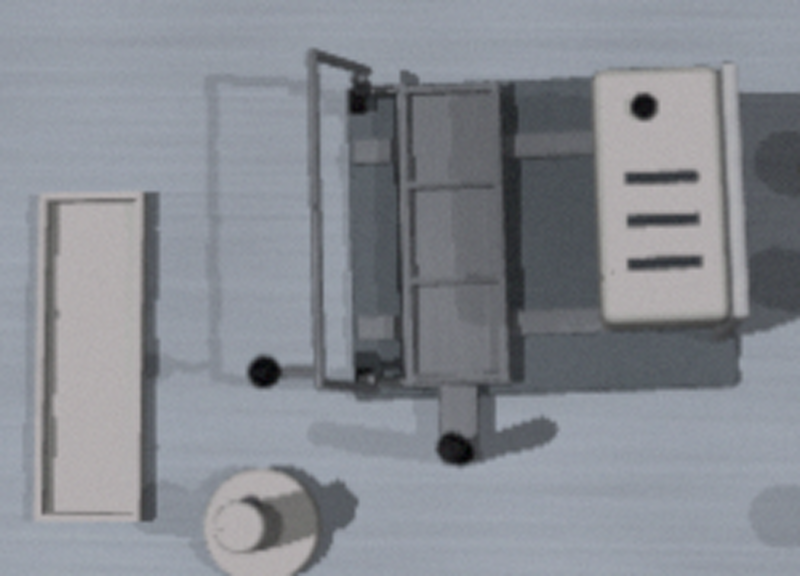

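```bash
python3 - <<'E'
from h import *
f=env.grab_frame("top"); w=W(f)
c=lambda x,y:(160+x/3.2,150+y/3.2)
for n,x,y,z in [("rib1L",409,189,.044),("rib1R",497,184,.044),("rib2L",409,285,.044),("rib2R",497,281,.044),("rimTL",405,90,.044),("rimTR",497,88,.044),("rimBL",409,382,.044),("rimBR",500,380,.044),("handle",456,448,.152),("knob",264,372,.114+.012),("trayTL",42,198,.02),("trayTR",152,196,.02),("trayBL",38,519,.02),("trayBR",150,519,.02),("hs",238,526,.128),("hsbase",262,522,.0)]:
    print(n,P(f,*c(x,y),z).round(4))
m=(abs(w[...,2]-.186)<.004); m[:, :330]=0; m[:,400:]=0; m[:160]=0;m[260:]=0
p=w[m][:,:2].astype(np.float32); print("head",len(p),cv2.minAreaRect(p), p.mean(0))
# slopes of depth: bed
m=np.zeros((480,640),bool); m[176:270,286:318]=1
b=w[m]; q=b[(abs(b[:,2]-.034)<.012)][:,:2].astype(np.float32); print("bed",len(q),cv2.minAreaRect(q))
m=np.zeros((480,640),bool); m[200:322,165:212]=1
b=w[m]; q=b[(abs(b[:,2]-.02)<.007)][:,:2].astype(np.float32); print("tray",len(q),cv2.minAreaRect(q))
E
```

```text
rib1L [0.6447 0.1054 0.044 ]
rib1R [0.6493 0.0375 0.044 ]
rib2L [0.57   0.1037 0.044 ]
rib2R [0.5739 0.0363 0.044 ]
rimTL [0.7228 0.1103 0.044 ]
rimTR [0.7251 0.0387 0.044 ]
rimBL [0.4954 0.1022 0.044 ]
rimBR [0.4979 0.0328 0.044 ]
handle [0.4418 0.0598 0.152 ]
knob [0.4954 0.2009 0.126 ]
trayTL [0.6392 0.4    0.02  ]
trayTR [0.6414 0.3111 0.02  ]
trayBL [0.3855 0.3929 0.02  ]
trayBR [0.3875 0.3039 0.02  ]
hs [0.3844 0.2165 0.128 ]
hsbase [0.3868 0.2191 0.    ]
head 2796 ((0.6207898259162903, -0.08658677339553833), (0.18205143511295319, 0.10257093608379364), 2.9824461936950684) [ 0.61801016 -0.08433901]
bed 2768 ((0.6142565608024597, 0.0713919848203659), (0.23534759879112244, 0.07727691531181335), 1.1123119592666626)
tray 814 ((0.5160663723945618, 0.3575861155986786), (0.25881266593933105, 0.08639143407344818), 1.4876781702041626)
```

```bash
cat > mod.py <<'E'
from h import *
def sealer_pts(x,y,yaw,th=1.95,c=0.):
    a=np.deg2rad(yaw);R=np.array([[np.cos(a),-np.sin(a),0],[np.sin(a),np.cos(a),0],[0,0,1]])
    S=lambda p:R@np.array(p,float)+[x,y,0]
    B=lambda p:S(np.array(p,float)+[0,-c,.034])
    d={}
    for i,sx in enumerate((-.09,.09)):
        for sy in (-.215,-.125): d[f"H{sx}{sy}"]=S([sx,sy,.186])
    for sx in(-.125,.125):
        for sy in(-.235,.065): d[f"P{sx}{sy}"]=S([sx,sy,.012])
    for sx in(-.0375,.0375):
        for sy in(-.033,.033): d[f"rib{sx}{sy}"]=B([sx,sy,.01])
    d["hdl"]=B([-.17,0,.118])
    ang=np.deg2rad(135)-th
    d["knob"]=B([-.112,.06+.102*np.cos(ang),.04+.102*np.sin(ang)])
    d["hinge"]=B([-.112,.06,.04])
    return d
def draw(f,d,name,box=(150,330,160,410),s=3.2):
    im=cv2.resize(f["pixels"][box[0]:box[1],box[2]:box[3]],None,fx=s,fy=s,interpolation=2)
    for k,p in d.items():
        q=proj(f,p)[0]; q=((q[0]-box[2])*s,(q[1]-box[0])*s)
        cv2.drawMarker(im,(int(q[0]),int(q[1])),(0,0,255) if k[0] in"Hkh" else (0,255,255),cv2.MARKER_CROSS,10,1)
    cv2.imwrite(name,im)
E
python3 - <<'E'
from mod import *
d=sealer_pts(.610,.0715,3.3)
draw(env.grab_frame("top"),d,"pics/m1.png")
draw(env.grab_frame("side"),d,"pics/m2.png",(180,350,220,440),3.4)
E
```

```text
(no output)
```

View pics/m1.png

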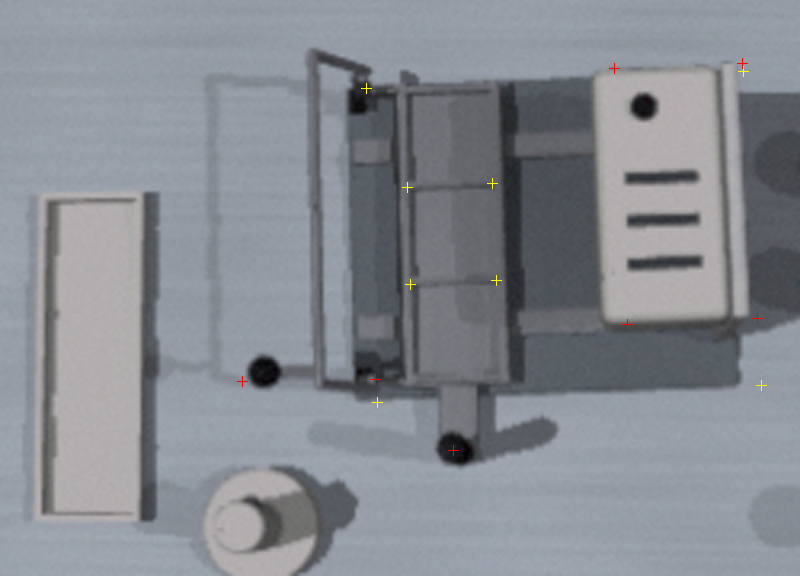

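View pics/m2.png

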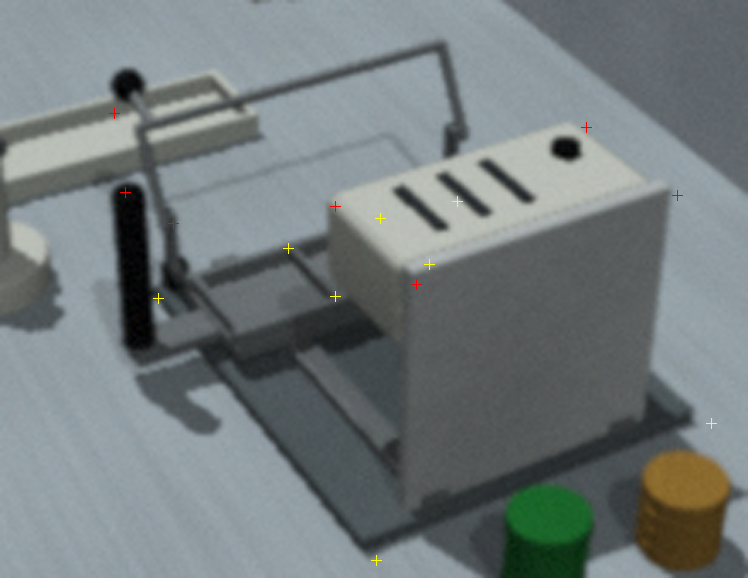

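```bash
cat > fit.py <<'E'
from h import *
from scipy.optimize import least_squares
T=env.grab_frame("top"); S=env.grab_frame("side")
ct=lambda x,y:np.array((160+x/3.2,150+y/3.2)); cs=lambda x,y:np.array((220+x/3.4,180+y/3.4))
a=.0375
obs=[(T,ct(738,385),'S',(-.125,-.235,.012)),(T,ct(359,397),'S',(-.125,.065,.012)),
(T,ct(595,72),'S',(.09,-.125,.186)),(T,ct(605,322),'S',(-.09,-.125,.186)),
(S,cs(364,548),'S',(-.125,-.235,.006)),(S,cs(692,416),'S',(.125,-.235,.012)),
(S,cs(328,200),'S',(-.09,-.125,.186)),
(T,ct(409,188),'B',(a,.033,.01)),(T,ct(497,183),'B',(a,-.033,.01)),(T,ct(410,285),'B',(-a,.033,.01)),(T,ct(499,281),'B',(-a,-.033,.01)),
(T,ct(456,447),'B',(-.17,0,.118)),(S,cs(129,188),'B',(-.17,0,.118)),
(T,ct(264,371),'K',0),(S,cs(128,85),'K',0)]
def pts(q):
    x,y,yaw,c,th=q; R=np.array([[np.cos(yaw),-np.sin(yaw),0],[np.sin(yaw),np.cos(yaw),0],[0,0,1]])
    o=[]
    for f,uv,k,p in obs:
        if k=='K':
            g=np.deg2rad(135)-th; p=(-.112,.06+.102*np.cos(g),.04+.102*np.sin(g))
        p=np.array(p,float)
        if k!='S': p=p+[0,-c,.034]
        o.append(R@p+[x,y,0])
    return o
def res(q): return np.concatenate([proj(f,p)[0]-uv for (f,uv,_,_),p in zip(obs,pts(q))])
r=least_squares(res,[.61,.075,.05,0,1.9],loss='soft_l1')
print(r.x[:2].round(4),np.rad2deg(r.x[2]).round(2),r.x[3:].round(4))
for (f,uv,k,p),e in zip(obs,res(r.x).reshape(-1,2)): print('T' if f is T else 'S',k,p,e.round(1))
E
python3 fit.py
```

```text
[0.6112 0.086 ] 2.73 [0.0158 1.575 ]
T S (-0.125, -0.235, 0.012) [1.1 0.5]
T S (-0.125, 0.065, 0.012) [-0.6  0.9]
T S (0.09, -0.125, 0.186) [ 0.1 -1.2]
T S (-0.09, -0.125, 0.186) [0.1 0.6]
S S (-0.125, -0.235, 0.006) [-0.4  1.1]
S S (0.125, -0.235, 0.012) [ 1.8 -1.1]
S S (-0.09, -0.125, 0.186) [-1.4 -1.8]
T B (0.0375, 0.033, 0.01) [ 0.2 -0.9]
T B (0.0375, -0.033, 0.01) [-0.6 -0.3]
T B (-0.0375, 0.033, 0.01) [ 0.7 -1.2]
T B (-0.0375, -0.033, 0.01) [-0.3 -0.9]
T B (-0.17, 0, 0.118) [-1.   0.2]
S B (-0.17, 0, 0.118) [-0.4  1. ]
T K 0 [0.3 0.4]
S K 0 [-0.1  0.5]
```

```bash
cat > go.py <<'E'
import sys,numpy as np
from scipy.spatial.transform import Rotation as Ro
from bench import env
def cur():
    o=env.get_obs(); return np.array(o["ee_pos"]),Ro.from_euler('xyz',o["orientation"],degrees=True).as_matrix(),o
def go(p,jaw=None):
    """p target TCP world; jaw: world yaw (deg) of tool z, tool x down"""
    c,R,o=cur()
    t=R.T@(np.array(p)-c)
    z0=np.rad2deg(np.arctan2(R[1,2],R[0,2]))
    s="t=%s mm-> n>=%.1f rows"%((t*1000).round(1),np.linalg.norm(t)/.0625)
    if jaw is not None:
        for j in (jaw,jaw+180):
            z=np.array([np.cos(np.deg2rad(j)),np.sin(np.deg2rad(j)),0]);x=np.array([0,0,-1.]);y=np.cross(z,x)
            w=Ro.from_matrix(R.T@np.stack([x,y,z],1)).as_rotvec(degrees=True)
            s+="\n  jaw %.0f: w=%s"%(j,w.round(1))
    print("pos",c.round(4),"jawyaw %.1f"%z0,"j",np.round(o["joint_pos"],0),"t",round(o["time_s"],2),"open",round(o["opening"],4),"F",np.round(o["contact_force"],1)); print(s)
if __name__=="__main__":
    a=[float(v) for v in sys.argv[1:]]; go(a[:3],a[3] if len(a)>3 else None)
E
python3 go.py .408 -.354 .25 2.7
```

```text
pos [0.1791 0.52   0.1973] jawyaw 71.0 j [66. 20. 95.  0. 65. -5.] t 0.45 open 0.0929 F [ 0.4 -0.4  0.4]
t=[ -52.6 -501.1 -751.7] mm-> n>=14.5 rows
  jaw 3: w=[68.3 -0.   0. ]
  jaw 183: w=[-111.7   -0.    -0. ]
```

```bash
python3 -m creep '[{"tx":-0.02,"ty":-0.044,"tz":-0.041,"wx":9},{"tx":-0.04,"ty":-0.088,"tz":-0.082,"wx":18},{"tx":-0.06,"ty":-0.132,"tz":-0.123,"wx":27},{"tx":-0.06,"ty":-0.176,"tz":-0.164,"wx":36},{"tx":-0.06,"ty":-0.22,"tz":-0.205,"wx":45}]' -0.4 20; python3 go.py .40 -.05 .25 2.7
```

```text
pos [0.1791 0.52   0.1973] jawyaw 71.0 j [66. 20. 95.  0. 65. -5.] t 0.45 open 0.0929 F [ 0.4 -0.4  0.4]
t=[ -52.7 -394.5 -466.9] mm-> n>=9.8 rows
  jaw 3: w=[68.3 -0.   0. ]
  jaw 183: w=[-111.7   -0.    -0. ]validation failed for argument at $[0]...
```

```bash
python3 -m creep '[{"tx":-0.02,"ty":-0.044,"tz":-0.041,"wx":9,"wy":0,"wz":0},{"tx":-0.04,"ty":-0.088,"tz":-0.082,"wx":18,"wy":0,"wz":0},{"tx":-0.06,"ty":-0.132,"tz":-0.123,"wx":27,"wy":0,"wz":0},{"tx":-0.06,"ty":-0.176,"tz":-0.164,"wx":36,"wy":0,"wz":0},{"tx":-0.06,"ty":-0.22,"tz":-0.205,"wx":45,"wy":0,"wz":0}]' -0.4 20; python3 go.py .40 -.05 .25 2.7
```

```text
time_s: 1.08
ee_pos: [0.321, 0.2528, 0.2578]
orientation: [3.5, 89.9, 29.2]
contact_force: [0.8, 0.5, -0.1]
opening: 0.065
pos [0.321  0.2528 0.2578] jawyaw 25.7 j [ 32.   1. 109.  -0.  70.   6.] t 1.07 open 0.065 F [ 0.8  0.5 -0.1]
t=[   7.7 -307.1  -60.2] mm-> n>=5.0 rows
  jaw 3: w=[23.   0.1 -0. ]
  jaw 183: w=[-1.57e+02  0.00e+00  1.00e-01]
```

```bash
python3 -m creep '[{"tx":0,"ty":-0.06,"tz":-0.012,"wx":5,"wy":0,"wz":0},{"tx":0,"ty":-0.12,"tz":-0.024,"wx":10,"wy":0,"wz":0},{"tx":0,"ty":-0.18,"tz":-0.036,"wx":15,"wy":0,"wz":0},{"tx":0,"ty":-0.24,"tz":-0.048,"wx":20,"wy":0,"wz":0},{"tx":0,"ty":-0.30,"tz":-0.06,"wx":23,"wy":0,"wz":0}]' -0.6 20; python3 go.py .408 -.354 .2 2.7
```

```text
time_s: 1.7
ee_pos: [0.3981, -0.0436, 0.2577]
orientation: [-10.2, 89.9, -7.4]
contact_force: [1.7, 0.9, 0.5]
opening: 0.0744
pos [ 0.3981 -0.0436  0.2577] jawyaw 2.8 j [-13.   0. 110.   0.  70. -16.] t 1.7 open 0.0744 F [1.7 0.9 0.5]
t=[  57.7 -310.5   -5.6] mm-> n>=5.1 rows
  jaw 3: w=[0.1 0.1 0. ]
  jaw 183: w=[-1.799e+02 -0.000e+00  1.000e-01]
```

```bash
python3 -m creep '[{"tx":0,"ty":-0.062,"tz":-0.002,"wx":0,"wy":0,"wz":0},{"tx":0,"ty":-0.124,"tz":-0.003,"wx":0,"wy":0,"wz":0},{"tx":0,"ty":-0.186,"tz":-0.004,"wx":0,"wy":0,"wz":0},{"tx":0.02,"ty":-0.248,"tz":-0.005,"wx":0,"wy":0,"wz":0},{"tx":0.04,"ty":-0.306,"tz":-0.0055,"wx":0,"wy":0,"wz":0}]' -0.6 20; python3 - <<'E'
from h import *
f=env.grab_frame("top"); w=W(f)
for n,u,v in [("B",449,271),("C",475,307)]: print(n,blob(f,w,u,v))
g=env.grab_frame("side")
cv2.imwrite("pics/s1.png",g["pixels"]);cv2.imwrite("pics/t1.png",f["pixels"])
E
python3 go.py .408 -.354 .028 2.7
```

```text
time_s: 2.33
ee_pos: [0.4081, -0.3481, 0.2176]
orientation: [-41.3, 89.9, -38.3]
contact_force: [1.3, -0.1, 0.7]
opening: 0.0746
B (array([ 0.4961, -0.2911,  0.0641]), array([ 0.4967, -0.2905,  0.0632]), np.int64(296), array([0.0463, 0.0504, 0.011 ]))
C (array([ 0.4085, -0.3528,  0.0617]), array([ 0.4105, -0.35  ,  0.0626]), np.int64(264), array([0.0483, 0.0496, 0.0118]))
pos [ 0.4071 -0.3495  0.2151] jawyaw 2.8 j [-46.  18.  95.  -0.  67. -48.] t 2.42 open 0.0745 F [ 0.1  0.7 -0.9]
t=[187.1  -4.8   1.1] mm-> n>=3.0 rows
  jaw 3: w=[ 0.1 -0.1 -0.1]
  jaw 183: w=[-179.9    0.2   -0.2]
```

View pics/s1.png

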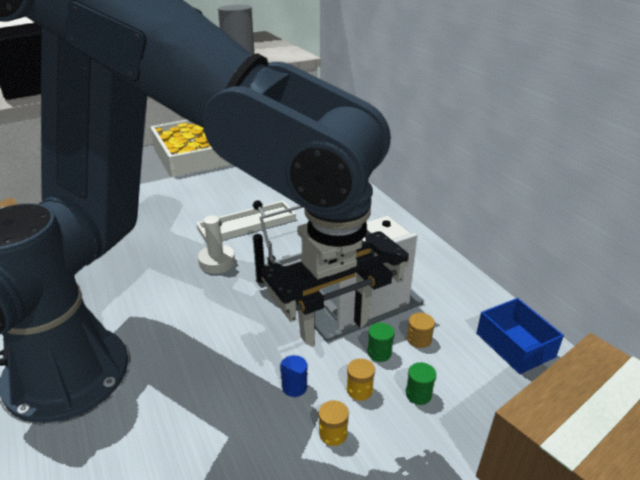

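```bash
python3 -m creep '[{"tx":0.06,"ty":-0.004,"tz":0.001,"wx":0,"wy":0,"wz":0},{"tx":0.12,"ty":-0.004,"tz":0.001,"wx":0,"wy":0,"wz":0},{"tx":0.165,"ty":-0.004,"tz":0.001,"wx":0,"wy":0,"wz":0},{"tx":0.19,"ty":-0.004,"tz":0.001,"wx":0,"wy":0,"wz":0},{"tx":0.19,"ty":-0.004,"tz":0.001,"wx":0,"wy":0,"wz":0}]' -0.6 20; python3 go.py .408 -.354 .026 2.7
python3 - <<'E'
from h import *
g=env.grab_frame("side")
cv2.imwrite("pics/s2.png",cv2.resize(g["pixels"][330:470,240:430],None,fx=4,fy=4))
E
```

```text
time_s: 3.05
ee_pos: [0.4089, -0.3487, 0.0267]
orientation: [131.0, 89.8, 134.0]
contact_force: [0.3, -0.3, -0.0]
opening: 0.0744
pos [ 0.4089 -0.3487  0.0267] jawyaw 3.0 j [-45.  33. 104.   0.  44. -48.] t 3.05 open 0.0744 F [ 0.3 -0.3 -0. ]
t=[ 0.7 -5.2 -1.1] mm-> n>=0.1 rows
  jaw 3: w=[ 0.3 -0.1 -0.1]
  jaw 183: w=[-179.7    0.2   -0.2]
```

View pics/s2.png

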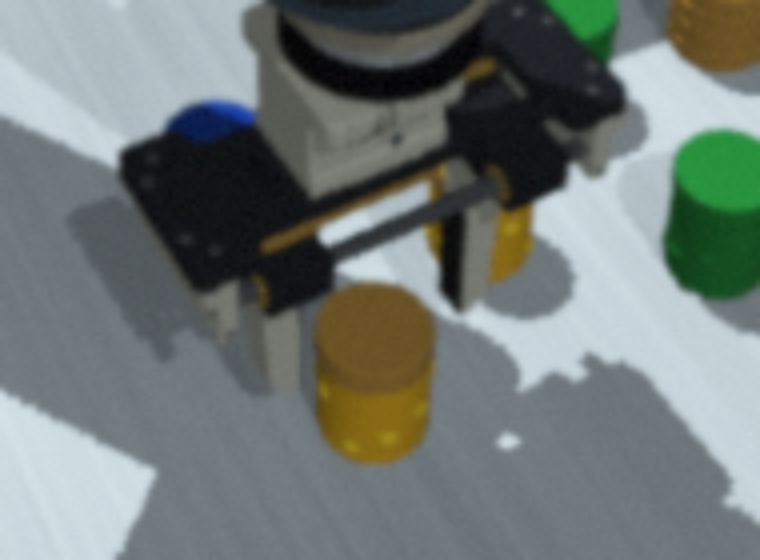

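```bash
python3 - <<'E'
from mod import *
for n,box in(("side",(330,470,240,430)),("top",(240,360,400,540))):
    f=env.grab_frame(n)
    d={"k":(.4089,-.3487,.0267),"k2":(.4089+.037,-.3487+.002,.0267),"k3":(.4089-.037,-.3487-.002,.0267),"j":(.4085,-.354,.062),"j2":(.4085,-.354,0)}
    draw(f,d,f"pics/p_{n}.png",box,4)
    if n=="side":
        w=W(f); print(blob(f,w,333,409,24,.06,.008))
        for u,v in [(333,415),(333,430),(310,425),(355,402)]: print(u,v,w[v,u].round(3))
E
```

```text
(array([ 0.4044, -0.3562,  0.0599]), array([ 0.4048, -0.3583,  0.0615]), np.int64(763), array([0.091 , 0.0499, 0.0158]))
333 415 [ 0.402 -0.362  0.064]
333 430 [ 0.396 -0.374  0.043]
310 425 [ 0.361 -0.362  0.061]
355 402 [ 0.448 -0.354  0.063]
```

View pics/p_side.png

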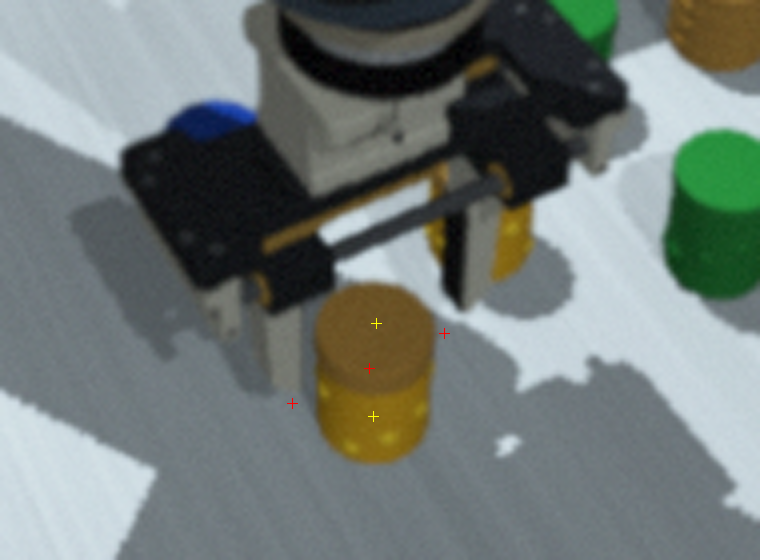

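View pics/p_top.png

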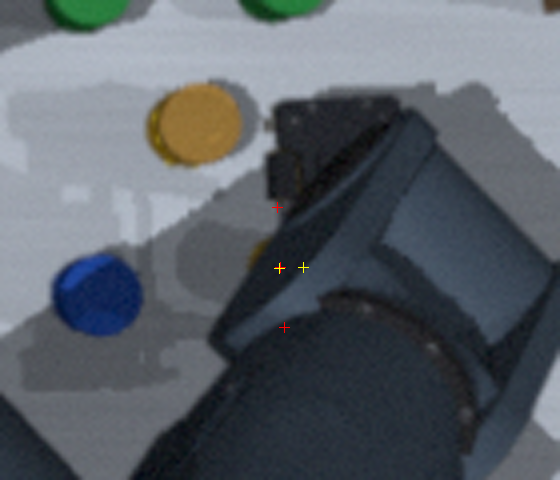

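```bash
python3 - <<'E'
from mod import *
f=env.grab_frame("side"); w=W(f)
c=lambda x,y:(240+x/4,330+y/4)
for x,y in [(283,330),(283,360),(283,380),(275,380),(290,380),(475,220),(475,260),(475,290),(455,260),(455,290),(375,300),(375,360),(375,400),(375,440),(300,250),(560,150)]:
    u,v=c(x,y); print((x,y),w[int(v),int(u)].round(3))
E
```

```text
(283, 330) [ 0.362 -0.361  0.092]
(283, 360) [ 0.361 -0.362  0.075]
(283, 380) [ 0.361 -0.362  0.061]
(275, 380) [ 0.358 -0.361  0.062]
(290, 380) [ 0.364 -0.363  0.061]
(475, 220) [ 0.449 -0.357  0.107]
(475, 260) [ 0.451 -0.357  0.083]
(475, 290) [ 0.451 -0.358  0.066]
(455, 260) [ 0.447 -0.348  0.074]
(455, 290) [ 0.447 -0.349  0.059]
(375, 300) [ 0.412 -0.344  0.064]
(375, 360) [ 0.398 -0.371  0.064]
(375, 400) [ 0.396 -0.375  0.044]
(375, 440) [ 0.396 -0.375  0.017]
(300, 250) [ 0.362 -0.379  0.158]
(560, 150) [ 0.472 -0.38   0.16 ]
```

```bash
python3 - <<'E'
from mod import *
f=env.grab_frame("side"); 
for nm,tcp,jy,src in (("a",(.179,.52,.197),71,"pics/side0.png"),("b",(.4071,-.3495,.2151),2.8,"pics/s1.png")):
    g=dict(f); g["pixels"]=cv2.imread(src)
    a=np.deg2rad(jy); v=np.array([np.cos(a),np.sin(a),0])
    op=.0465 if nm=="a" else .037
    d={"k":tcp,"k1":tcp+v*(op+.009),"k2":tcp-v*(op+.009)}
    c=proj(g,tcp)[0]; print(c)
    b=[int(c[1])-60,int(c[1])+30,int(c[0])-60,int(c[0])+60]
    draw(g,d,f"pics/i_{nm}.png",b,6)
E
```

```text
[ 99.26922464 161.2950419 ]
[333.52895258 341.53625415]
```

View pics/i_a.png

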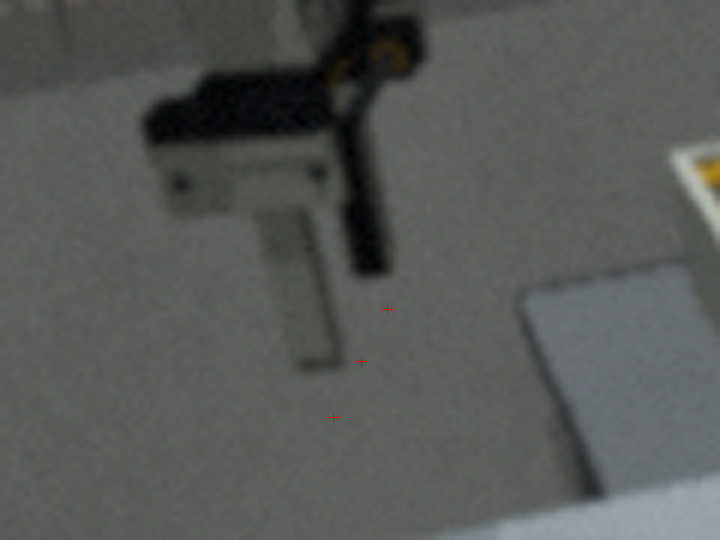

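View pics/i_b.png

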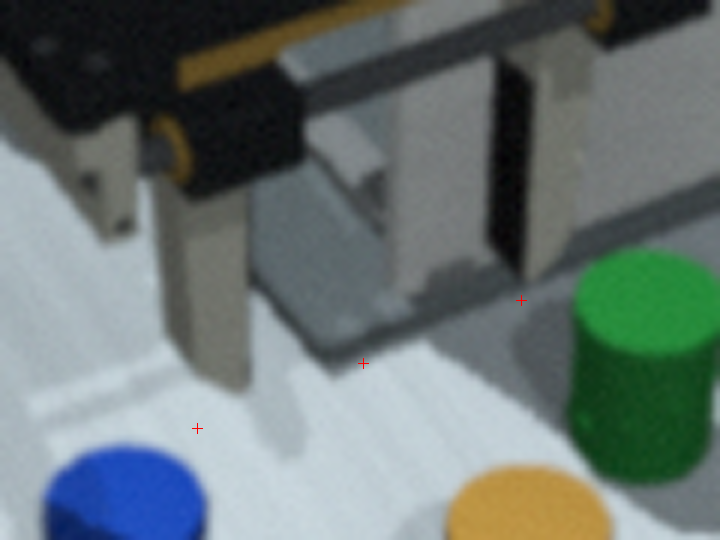

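```bash
python3 - <<'E'
from mod import *
f=env.grab_frame("side"); w=W(f)
c=lambda x,y:(240+x/4,330+y/4)
for y in range(200,400,12):
    print(y,[tuple((w[int(c(x,y)[1]),int(c(x,y)[0])]*1000).round().astype(int)) for x in (283,310,475,470)])
print(env.get_obs()["ee_pos"])
cv2.imwrite("pics/s3.png",cv2.resize(f["pixels"][350:440,290:380],None,fx=6,fy=6,interpolation=0))
E
```

```text
200 [(np.int64(358), np.int64(-372), np.int64(178)), (np.int64(367), np.int64(-375), np.int64(177)), (np.int64(434), np.int64(-380), np.int64(149)), (np.int64(432), np.int64(-380), np.int64(150))]
212 [(np.int64(355), np.int64(-377), np.int64(179)), (np.int64(367), np.int64(-376), np.int64(172)), (np.int64(449), np.int64(-358), np.int64(113)), (np.int64(447), np.int64(-357), np.int64(113))]
224 [(np.int64(356), np.int64(-375), np.int64(170)), (np.int64(368), np.int64(-374), np.int64(162)), (np.int64(449), np.int64(-358), np.int64(106)), (np.int64(448), np.int64(-356), np.int64(104))]
236 [(np.int64(356), np.int64(-376), np.int64(164)), (np.int64(367), np.int64(-375), np.int64(157)), (np.int64(450), np.int64(-357), np.int64(97)), (np.int64(449), np.int64(-356), np.int64(97))]
248 [(np.int64(355), np.int64(-377), np.int64(159)), (np.int64(364), np.int64(-383), np.int64(161)), (np.int64(450), np.int64(-358), np.int64(91)), (np.int64(450), np.int64(-355), np.int64(88))]
260 [(np.int64(353), np.int64(-381), np.int64(157)), (np.int64(362), np.int64(-385), np.int64(158)), (np.int64(451), np
[... 1523 characters left out ...]
np.int64(462), np.int64(-345), np.int64(0)), (np.int64(460), np.int64(-344), np.int64(0))]
368 [(np.int64(361), np.int64(-361), np.int64(68)), (np.int64(395), np.int64(-319), np.int64(0)), (np.int64(460), np.int64(-349), np.int64(-2)), (np.int64(457), np.int64(-350), np.int64(1))]
380 [(np.int64(360), np.int64(-364), np.int64(64)), (np.int64(392), np.int64(-325), np.int64(0)), (np.int64(455), np.int64(-356), np.int64(1)), (np.int64(454), np.int64(-355), np.int64(0))]
392 [(np.int64(379), np.int64(-324), np.int64(-1)), (np.int64(389), np.int64(-330), np.int64(0)), (np.int64(452), np.int64(-362), np.int64(1)), (np.int64(451), np.int64(-360), np.int64(-1))]
[ 0.41000686 -0.35027324  0.02904602]
```

View pics/s3.png

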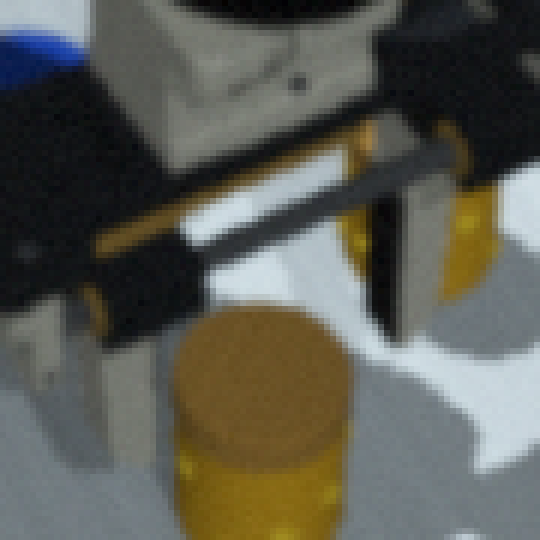

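```bash
python3 -m creep '[{"tx":0.008,"ty":-0.003,"tz":0,"wx":0,"wy":0,"wz":0},{"tx":0.016,"ty":-0.003,"tz":0,"wx":0,"wy":0,"wz":0},{"tx":0.024,"ty":-0.003,"tz":0,"wx":0,"wy":0,"wz":0},{"tx":0.024,"ty":-0.003,"tz":0,"wx":0,"wy":0,"wz":0},{"tx":0.024,"ty":-0.003,"tz":0,"wx":0,"wy":0,"wz":0}]' -0.6 20
cat > snap.py <<'E'
import sys
from mod import *
n,out,v0,v1,u0,u1,s=sys.argv[1],sys.argv[2],*map(float,sys.argv[3:8])
f=env.grab_frame(n); cv2.imwrite("pics/"+out,cv2.resize(f["pixels"][int(v0):int(v1),int(u0):int(u1)],None,fx=s,fy=s,interpolation=2))
E
python3 snap.py side s4.png 330 470 240 430 4
```

```text
time_s: 3.98
ee_pos: [0.4097, -0.3528, 0.0038]
orientation: [156.0, 90.0, 159.0]
contact_force: [-1.0, 0.4, -0.6]
opening: 0.0743
```

View pics/s4.png

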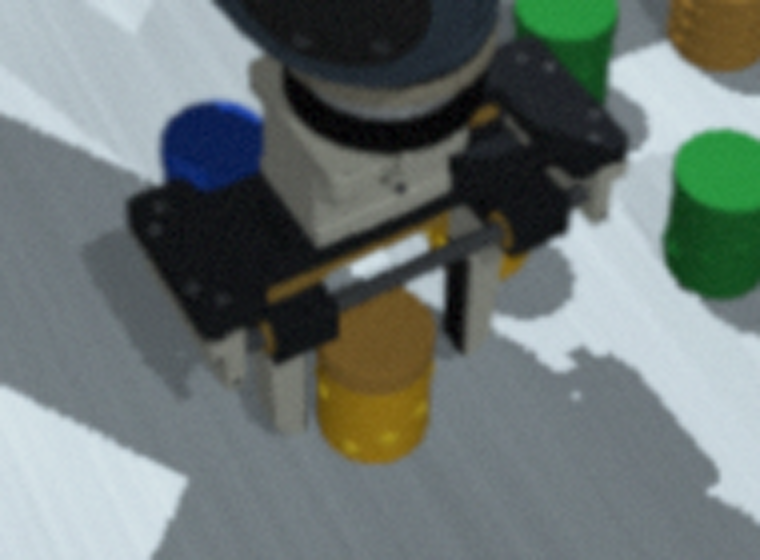

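```bash
python3 -m creep '[{"tx":0,"ty":0,"tz":0,"wx":0,"wy":0,"wz":0},{"tx":0,"ty":0,"tz":0,"wx":0,"wy":0,"wz":0},{"tx":0,"ty":0,"tz":0,"wx":0,"wy":0,"wz":0},{"tx":0,"ty":0,"tz":0,"wx":0,"wy":0,"wz":0},{"tx":0,"ty":0,"tz":0,"wx":0,"wy":0,"wz":0}]' 1 20
python3 -m creep '[{"tx":-0.03,"ty":0,"tz":0,"wx":0,"wy":0,"wz":0},{"tx":-0.08,"ty":0,"tz":0,"wx":0,"wy":0,"wz":0},{"tx":-0.13,"ty":0,"tz":0,"wx":0,"wy":0,"wz":0},{"tx":-0.18,"ty":0,"tz":0,"wx":0,"wy":0,"wz":0},{"tx":-0.23,"ty":0,"tz":0,"wx":0,"wy":0,"wz":0}]' 1 20
python3 snap.py side s5.png 180 480 220 480 2.2; python3 go.py .692 .072 .24 2.7
```

```text
time_s: 4.65
ee_pos: [0.4096, -0.3528, 0.0039]
orientation: [-128.5, 90.0, -125.5]
contact_force: [-1.3, 0.5, 1.3]
opening: 0.0496
time_s: 5.28
ee_pos: [0.4094, -0.3525, 0.2353]
orientation: [120.3, 90.0, 123.3]
contact_force: [1.0, -0.8, -1.9]
opening: 0.0494
pos [ 0.4112 -0.3543  0.242 ] jawyaw 3.0 j [-46.  17.  93.   0.  70. -49.] t 5.33 open 0.0498 F [ 1.  -0.6  5. ]
t=[  1.1 411.1 302.6] mm-> n>=8.2 rows
  jaw 3: w=[0.3 0.3 0.4]
  jaw 183: w=[-179.7   -0.6    0.5]
```

View pics/s5.png

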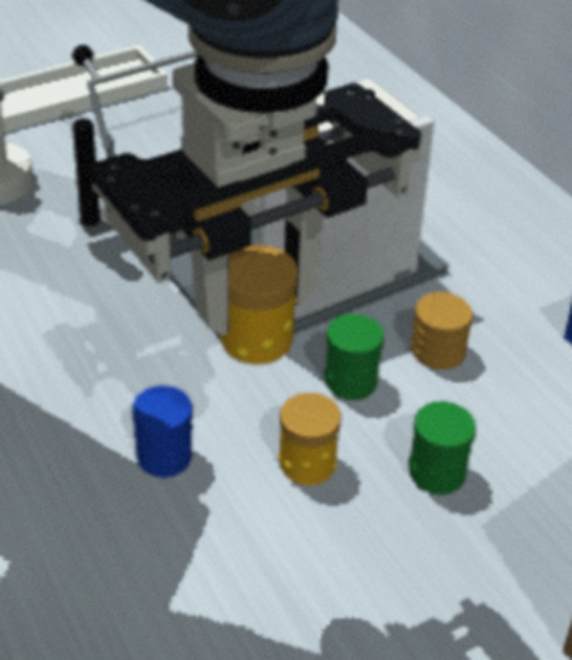

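```bash
python3 -m creep '[{"tx":0,"ty":0.047,"tz":0.034,"wx":0,"wy":0,"wz":0},{"tx":0,"ty":0.094,"tz":0.068,"wx":0,"wy":0,"wz":0},{"tx":0,"ty":0.141,"tz":0.102,"wx":0,"wy":0,"wz":0},{"tx":0,"ty":0.188,"tz":0.136,"wx":0,"wy":0,"wz":0},{"tx":0,"ty":0.235,"tz":0.17,"wx":0,"wy":0,"wz":0}]' 1 20
 python3 go.py .692 .076 .24 2.7
```

```text
time_s: 5.95
ee_pos: [0.5679, -0.1075, 0.2335]
orientation: [176.6, 90.0, 179.6]
contact_force: [0.3, -0.1, -1.2]
opening: 0.0493
pos [ 0.5679 -0.1075  0.2335] jawyaw 3.0 j [-15.  21.  88.  -0.  71. -18.] t 5.95 open 0.0493 F [ 0.3 -0.1 -1.2]
t=[ -6.5 176.8 133.5] mm-> n>=3.5 rows
  jaw 3: w=[ 0.3 -0.  -0. ]
  jaw 183: w=[-179.7    0.    -0. ]
```

```bash
python3 -m creep '[{"tx":0,"ty":0.047,"tz":0.035,"wx":0,"wy":0,"wz":0},{"tx":0,"ty":0.094,"tz":0.07,"wx":0,"wy":0,"wz":0},{"tx":0,"ty":0.141,"tz":0.105,"wx":0,"wy":0,"wz":0},{"tx":0,"ty":0.174,"tz":0.13,"wx":0,"wy":0,"wz":0},{"tx":0,"ty":0.174,"tz":0.13,"wx":0,"wy":0,"wz":0}]' 1 20
 python3 go.py .692 .076 .11 2.7; python3 snap.py side s6.png 150 350 200 460 3
```

```text
time_s: 6.58
ee_pos: [0.6884, 0.0738, 0.2323]
orientation: [165.0, 89.9, 168.1]
contact_force: [-0.3, -0.1, -1.7]
opening: 0.0495
pos [0.6884 0.0738 0.2323] jawyaw 3.2 j [ 2. 34. 68.  0. 78. -1.] t 6.58 open 0.0495 F [-0.3 -0.1 -1.7]
t=[122.3   2.    3.9] mm-> n>=2.0 rows
  jaw 3: w=[ 0.5 -0.1 -0. ]
  jaw 183: w=[-1.795e+02  0.000e+00 -1.000e-01]
```

View pics/s6.png

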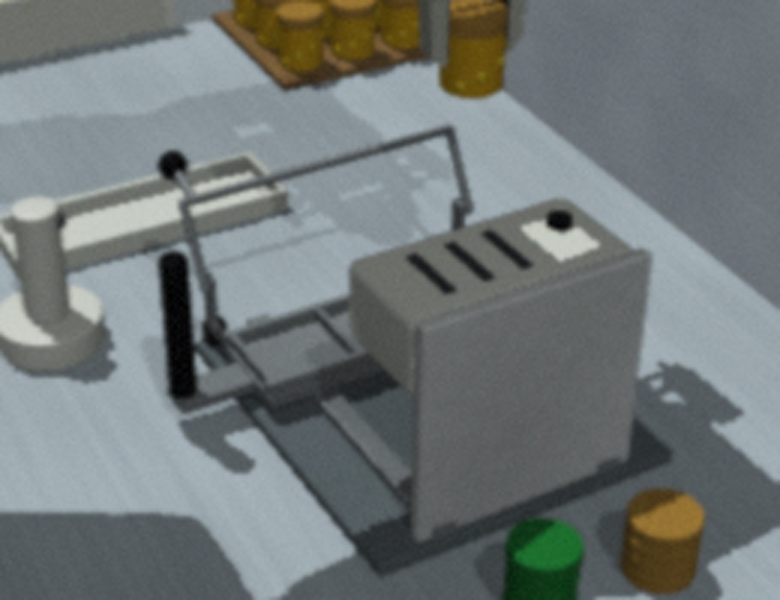

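```bash
python3 - <<'E'
from mod import *
f=env.grab_frame("side"); w=W(f)
c=lambda x,y:(200+x/3,150+y/3)
for x,y in [(472,20),(472,50),(472,75),(472,85),(472,90),(450,60),(495,60)]:
    u,v=c(x,y); print((x,y),w[int(v),int(u)].round(3))
f["pixels"]=f["pixels"]; R,_=cv2.Rodrigues(np.array(f["rvec"])); print(-R.T@np.array(f["tvec"]).ravel())
E
python3 go.py .692 .076 .11 2.7
```

```text
(472, 20) [0.675 0.054 0.293]
(472, 50) [0.674 0.05  0.271]
(472, 75) [0.675 0.05  0.249]
(472, 85) [0.675 0.05  0.242]
(472, 90) [0.675 0.049 0.238]
(450, 60) [0.662 0.06  0.26 ]
(495, 60) [0.694 0.05  0.257]
[ 0.13158955 -0.85547475  0.770075  ]
pos [0.6876 0.0712 0.233 ] jawyaw 3.0 j [ 2. 34. 68. -0. 78. -1.] t 6.67 open 0.0499 F [ 0.2 -0.5 -1.4]
t=[122.9   4.6   4.8] mm-> n>=2.0 rows
  jaw 3: w=[ 0.3 -0.1  0. ]
  jaw 183: w=[-1.797e+02 -0.000e+00 -1.000e-01]
```

```bash
python3 -m creep '[{"tx":0.05,"ty":0.003,"tz":0.003,"wx":0,"wy":0,"wz":0},{"tx":0.1,"ty":0.003,"tz":0.003,"wx":0,"wy":0,"wz":0},{"tx":0.14,"ty":0.003,"tz":0.003,"wx":0,"wy":0,"wz":0},{"tx":0.17,"ty":0.003,"tz":0.003,"wx":0,"wy":0,"wz":0},{"tx":0.17,"ty":0.003,"tz":0.003,"wx":0,"wy":0,"wz":0}]' 1 20
 python3 go.py .692 .076 .04 2.7; python3 snap.py side s7.png 150 350 200 460 3;python3 snap.py top t7.png 150 330 160 410 3
```

```text
time_s: 7.3
ee_pos: [0.689, 0.0732, 0.0618]
orientation: [-179.2, 89.8, -176.3]
contact_force: [-0.4, 0.6, -0.5]
opening: 0.0498
pos [0.689  0.0732 0.0618] jawyaw 2.9 j [ 2. 43. 77. -0. 60. -1.] t 7.3 open 0.0498 F [-0.4  0.6 -0.5]
t=[21.8  2.7  3.2] mm-> n>=0.4 rows
  jaw 3: w=[ 0.2 -0.2  0. ]
  jaw 183: w=[-179.8   -0.    -0.4]
```

View pics/s7.png

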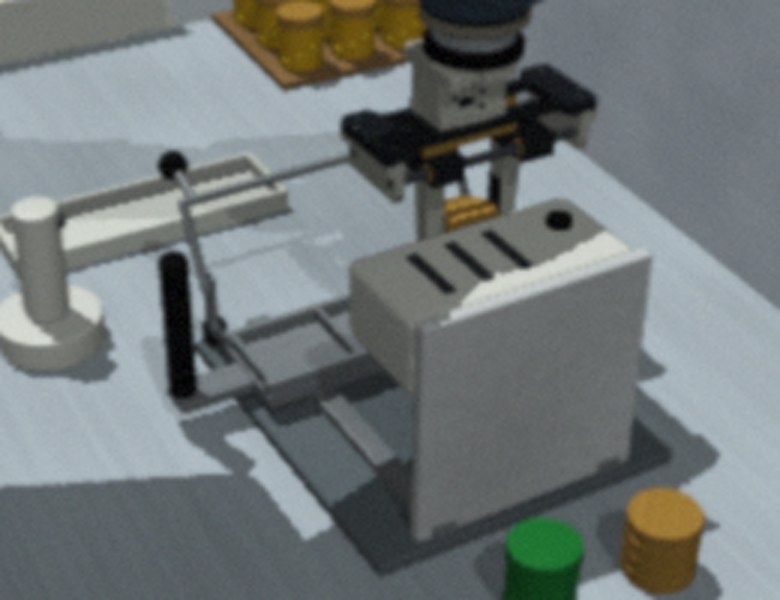

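View pics/t7.png

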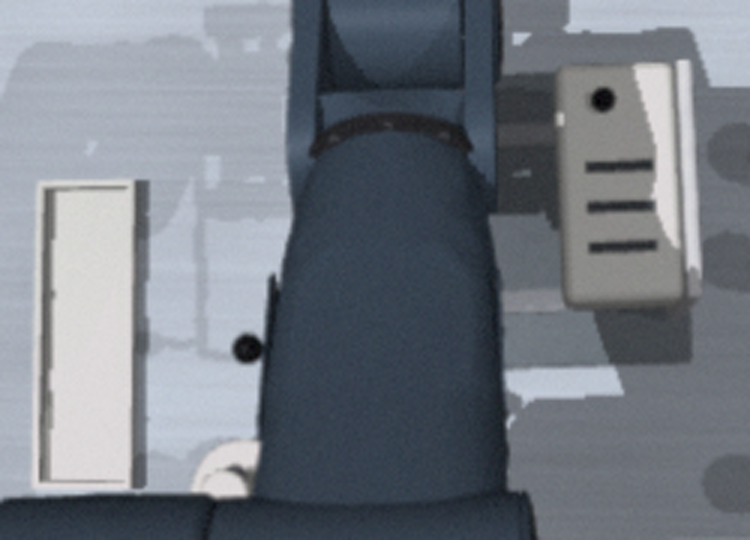

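```bash
python3 - <<'E'
from mod import *
f=env.grab_frame("side"); w=W(f)
for u,v in [(355,217),(357,217),(357,219),(359,217),(357,221),(357,223)]: print(u,v,w[v,u].round(3))
E
python3 -m creep '[{"tx":0.004,"ty":0.002,"tz":0.002,"wx":0,"wy":0,"wz":0},{"tx":0.008,"ty":0.002,"tz":0.002,"wx":0,"wy":0,"wz":0},{"tx":0.012,"ty":0.002,"tz":0.002,"wx":0,"wy":0,"wz":0},{"tx":0.016,"ty":0.002,"tz":0.002,"wx":0,"wy":0,"wz":0},{"tx":0.016,"ty":0.002,"tz":0.002,"wx":0,"wy":0,"wz":0}]' 1 20
```

```text
355 217 [0.691 0.078 0.124]
357 217 [0.695 0.077 0.124]
357 219 [0.69  0.067 0.125]
359 217 [0.699 0.074 0.124]
357 221 [0.686 0.061 0.124]
357 223 [0.684 0.056 0.122]
time_s: 8.07
ee_pos: [0.6924, 0.0765, 0.0473]
orientation: [177.9, 90.0, -179.1]
contact_force: [-0.1, -0.3, -1.6]
opening: 0.0499
```

```bash
python3 -m creep '[{"tx":0.002,"ty":0,"tz":0,"wx":0,"wy":0,"wz":0},{"tx":0.004,"ty":0,"tz":0,"wx":0,"wy":0,"wz":0},{"tx":0.006,"ty":0,"tz":0,"wx":0,"wy":0,"wz":0},{"tx":0.007,"ty":0,"tz":0,"wx":0,"wy":0,"wz":0},{"tx":0.007,"ty":0,"tz":0,"wx":0,"wy":0,"wz":0}]' 1 20
python3 - <<'E'
from mod import *
f=env.grab_frame("side"); w=W(f)
for u,v in [(355,222),(357,222),(357,224),(359,222),(357,226)]: print(u,v,w[v,u].round(3))
E
```

```text
time_s: 8.7
ee_pos: [0.6926, 0.0765, 0.0407]
orientation: [162.9, 90.0, 165.8]
contact_force: [0.2, -0.2, -2.4]
opening: 0.0498
355 222 [0.7   0.092 0.101]
357 222 [0.705 0.091 0.1  ]
357 224 [0.7   0.083 0.1  ]
359 222 [0.708 0.087 0.101]
357 226 [ 0.621 -0.048  0.188]
```

```bash
python3 -m creep '[{"tx":0.001,"ty":0,"tz":0,"wx":0,"wy":0,"wz":0},{"tx":0.002,"ty":0,"tz":0,"wx":0,"wy":0,"wz":0},{"tx":0.003,"ty":0,"tz":0,"wx":0,"wy":0,"wz":0},{"tx":0.004,"ty":0,"tz":0,"wx":0,"wy":0,"wz":0},{"tx":0.004,"ty":0,"tz":0,"wx":0,"wy":0,"wz":0}]' 1 20
python3 - <<'E'
from mod import *
f=env.grab_frame("side"); w=W(f)
for u,v in [(355,223),(357,223),(357,224)]: print(u,v,w[v,u].round(3))
E
```

```text
time_s: 9.38
ee_pos: [0.6927, 0.0765, 0.0379]
orientation: [-28.2, 90.0, -25.2]
contact_force: [-4.7, -0.3, 8.8]
opening: 0.0501
355 223 [0.7   0.093 0.097]
357 223 [0.705 0.092 0.096]
357 224 [0.703 0.088 0.097]
```

```bash
python3 -m creep '[{"tx":0,"ty":0,"tz":0,"wx":0,"wy":0,"wz":0},{"tx":0,"ty":0,"tz":0,"wx":0,"wy":0,"wz":0},{"tx":0,"ty":0,"tz":0,"wx":0,"wy":0,"wz":0},{"tx":-0.03,"ty":0,"tz":0,"wx":0,"wy":0,"wz":0},{"tx":-0.09,"ty":0,"tz":0,"wx":0,"wy":0,"wz":0}]' -0.4 20
python3 -m creep '[{"tx":-0.06,"ty":0,"tz":0,"wx":0,"wy":0,"wz":0},{"tx":-0.12,"ty":0,"tz":0,"wx":0,"wy":0,"wz":0},{"tx":-0.12,"ty":-0.04,"tz":-0.03,"wx":0,"wy":0,"wz":0},{"tx":-0.12,"ty":-0.085,"tz":-0.06,"wx":0,"wy":0,"wz":0},{"tx":-0.12,"ty":-0.135,"tz":-0.08,"wx":0,"wy":0,"wz":0}]' -0.6 20
python3 snap.py top t8.png 150 330 160 410 3;  python3 snap.py side s8.png 150 350 200 460 3; python3 go.py .498 -.291 .24 2.7
```

```text
time_s: 10.05
ee_pos: [0.6912, 0.0764, 0.1253]
orientation: [179.4, 89.7, -177.6]
contact_force: [0.3, 0.4, 0.9]
opening: 0.0651
time_s: 10.68
ee_pos: [0.6187, -0.0634, 0.2471]
orientation: [-19.8, 90.0, -16.8]
contact_force: [0.1, 0.5, -0.2]
opening: 0.0741
pos [ 0.6185 -0.0665  0.2472] jawyaw 2.8 j [-10.  25.  80.  -0.  75. -13.] t 10.78 open 0.0744 F [ 0.1  0.7 -0.3]
t=[   7.4 -218.4 -131.2] mm-> n>=4.1 rows
  jaw 3: w=[ 0.1 -0.   0.1]
  jaw 183: w=[-1.799e+02 -1.000e-01 -0.000e+00]
```

View pics/t8.png

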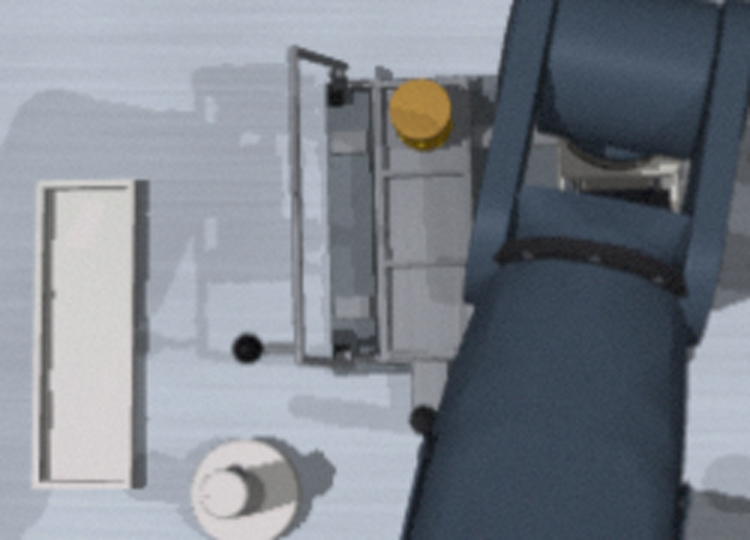

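View pics/s8.png

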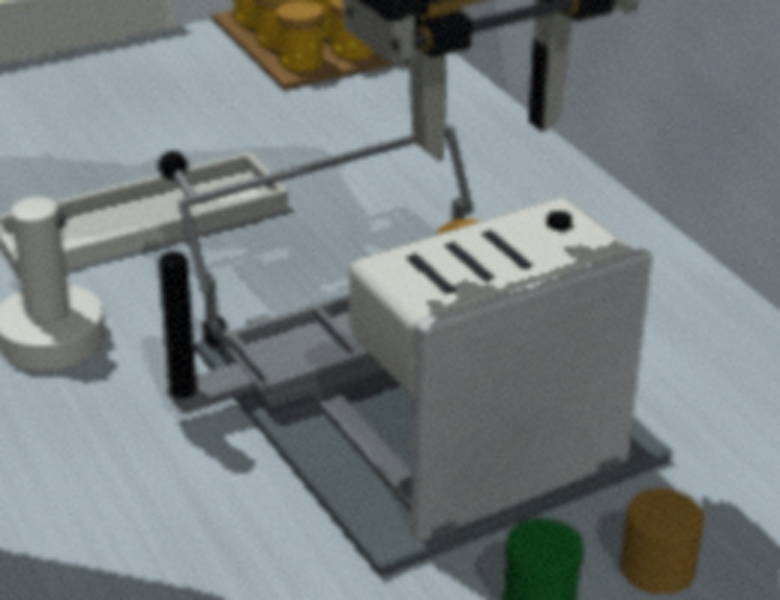

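```bash
python3 -m creep '[{"tx":0,"ty":-0.05,"tz":-0.03,"wx":0,"wy":0,"wz":0},{"tx":0,"ty":-0.1,"tz":-0.06,"wx":0,"wy":0,"wz":0},{"tx":0,"ty":-0.15,"tz":-0.09,"wx":0,"wy":0,"wz":0},{"tx":0.02,"ty":-0.195,"tz":-0.12,"wx":0,"wy":0,"wz":0},{"tx":0.05,"ty":-0.217,"tz":-0.131,"wx":0,"wy":0,"wz":0}]' -0.6 20
python3 - <<'E'
from h import *
f=env.grab_frame("top"); w=W(f); print(blob(f,w,449,271))
s=env.grab_frame("side"); w=W(s); print(blob(s,w,361,369,14,.062,.005)); cv2.imwrite("pics/s9.png",s["pixels"]);cv2.imwrite("pics/t9.png",f["pixels"])
E
python3 go.py .498 -.289 .004 2.7
```

```text
time_s: 11.4
ee_pos: [0.4996, -0.2881, 0.197]
orientation: [-40.2, 89.9, -37.3]
contact_force: [0.7, -0.0, -0.1]
opening: 0.0746
(array([ 0.4569, -0.1898,  0.5798]), array([ 0.4525, -0.1925,  0.5795]), np.int64(387), array([0.0436, 0.0394, 0.0116]))
(array([ 0.4956, -0.2907,  0.0617]), array([ 0.4941, -0.2928,  0.0627]), np.int64(504), array([0.0505, 0.0531, 0.0092]))
pos [ 0.4984 -0.2868  0.1941] jawyaw 2.8 j [-35.  23.  91.  -0.  66. -37.] t 11.5 open 0.0745 F [ 0.2 -0.4  0.3]
t=[190.1  -2.7   0.2] mm-> n>=3.0 rows
  jaw 3: w=[ 0.1 -0.2 -0.2]
  jaw 183: w=[-179.9    0.2   -0.3]
```

View pics/s9.png

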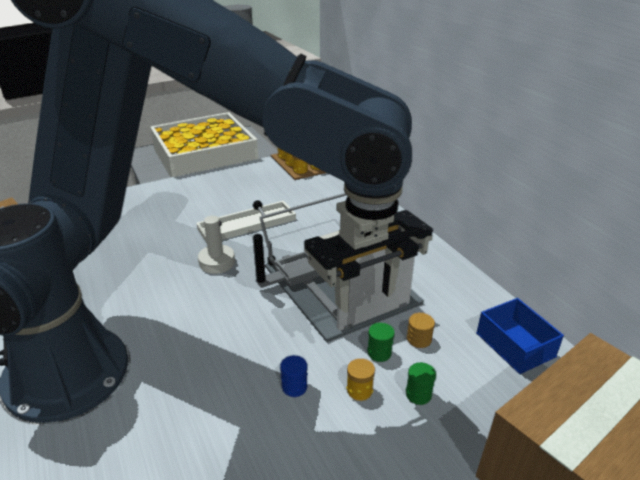

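```bash
python3 -m creep '[{"tx":0.06,"ty":-0.003,"tz":0,"wx":0,"wy":0,"wz":0},{"tx":0.12,"ty":-0.003,"tz":0,"wx":0,"wy":0,"wz":0},{"tx":0.16,"ty":-0.003,"tz":0,"wx":0,"wy":0,"wz":0},{"tx":0.189,"ty":-0.003,"tz":0,"wx":0,"wy":0,"wz":0},{"tx":0.189,"ty":-0.003,"tz":0,"wx":0,"wy":0,"wz":0}]' -0.6 20
python3 snap.py side s10.png 300 440 270 460 4; python3 go.py .498 -.289 .004 2.7
```

```text
time_s: 12.12
ee_pos: [0.5005, -0.2876, 0.0069]
orientation: [139.4, 89.8, 142.5]
contact_force: [-0.2, -0.4, 0.5]
opening: 0.0747
pos [ 0.5013 -0.2883  0.0084] jawyaw 3.0 j [-35.  37.  98.   0.  45. -38.] t 12.18 open 0.0745 F [ 0.5 -0.5 -0.3]
t=[ 4.4 -0.5 -3.3] mm-> n>=0.1 rows
  jaw 3: w=[ 0.3 -0.  -0. ]
  jaw 183: w=[-179.7    0.    -0. ]
```

View pics/s10.png

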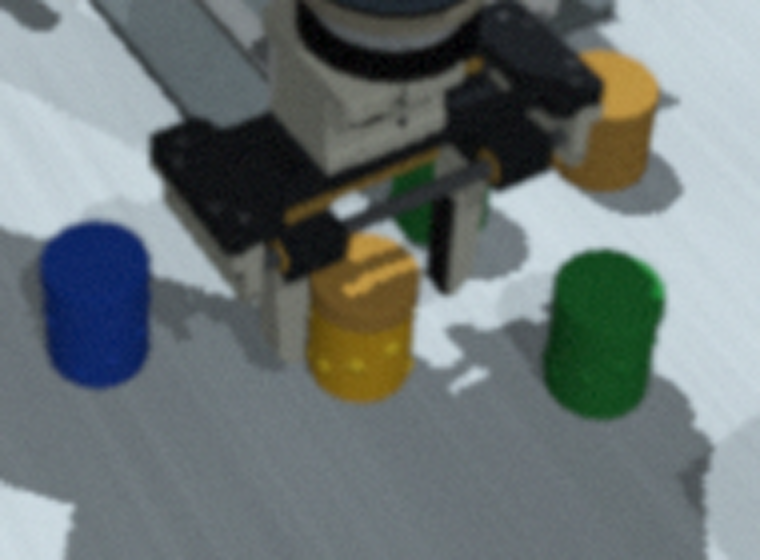

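```bash
python3 -m creep '[{"tx":0.003,"ty":-0.002,"tz":-0.001,"wx":0,"wy":0,"wz":0},{"tx":0.003,"ty":-0.002,"tz":-0.001,"wx":0,"wy":0,"wz":0},{"tx":0.003,"ty":-0.002,"tz":-0.001,"wx":0,"wy":0,"wz":0},{"tx":0.003,"ty":-0.002,"tz":-0.001,"wx":0,"wy":0,"wz":0},{"tx":0.003,"ty":-0.002,"tz":-0.001,"wx":0,"wy":0,"wz":0}]' 1 20
python3 go.py .498 -.289 .004 2.7
python3 -m creep '[{"tx":-0.03,"ty":0,"tz":0,"wx":0,"wy":0,"wz":0},{"tx":-0.08,"ty":0,"tz":0,"wx":0,"wy":0,"wz":0},{"tx":-0.13,"ty":0,"tz":0,"wx":0,"wy":0,"wz":0},{"tx":-0.18,"ty":0,"tz":0,"wx":0,"wy":0,"wz":0},{"tx":-0.23,"ty":0,"tz":0,"wx":0,"wy":0,"wz":0}]' 1 20
python3 go.py .611 .072 .24 2.7
```

```text
time_s: 12.8
ee_pos: [0.4998, -0.2913, 0.0056]
orientation: [-42.6, 90.0, -39.6]
contact_force: [-1.9, 0.3, 6.4]
opening: 0.0498
pos [ 0.4998 -0.2913  0.0056] jawyaw 3.0 j [-35.  38.  98.  -0.  45. -38.] t 12.8 open 0.0498 F [-1.9  0.3  6.4]
t=[ 1.5  2.4 -1.6] mm-> n>=0.1 rows
  jaw 3: w=[0.3 0.  0. ]
  jaw 183: w=[-179.7   -0.     0. ]
time_s: 13.42
ee_pos: [0.4993, -0.2908, 0.2365]
orientation: [59.6, 90.0, 62.6]
contact_force: [0.0, -0.2, -1.0]
opening: 0.0492
pos [ 0.4993 -0.2908  0.2365] jawyaw 3.0 j [-35.  21.  88.   0.  71. -38.] t 13.43 open 0.0492 F [ 0.  -0.2 -1. ]
t=[ -3.4 356.5 130.5] mm-> n>=6.1 rows
  jaw 3: w=[ 0.3  0.  -0. ]
  jaw 183: w=[-179.7    0.     0. ]
```

```bash
python3 -m creep '[{"tx":0,"ty":0.056,"tz":0.02,"wx":0,"wy":0,"wz":0},{"tx":0,"ty":0.112,"tz":0.04,"wx":0,"wy":0,"wz":0},{"tx":0,"ty":0.168,"tz":0.06,"wx":0,"wy":0,"wz":0},{"tx":0,"ty":0.224,"tz":0.08,"wx":0,"wy":0,"wz":0},{"tx":0,"ty":0.28,"tz":0.1,"wx":0,"wy":0,"wz":0}]' 1 20
python3 -m creep '[{"tx":0,"ty":0.05,"tz":0.02,"wx":0,"wy":0,"wz":0},{"tx":0,"ty":0.077,"tz":0.031,"wx":0,"wy":0,"wz":0},{"tx":0,"ty":0.077,"tz":0.031,"wx":0,"wy":0,"wz":0},{"tx":0.03,"ty":0.077,"tz":0.031,"wx":0,"wy":0,"wz":0},{"tx":0.06,"ty":0.077,"tz":0.031,"wx":0,"wy":0,"wz":0}]' 1 20
python3 go.py .611 .073 .056 2.7
```

```text
time_s: 14.05
ee_pos: [0.585, -0.0043, 0.2349]
orientation: [18.1, 90.0, 21.1]
contact_force: [-0.4, 0.1, -1.2]
opening: 0.0497
time_s: 14.68
ee_pos: [0.6115, 0.0713, 0.1742]
orientation: [-23.4, 90.0, -20.4]
contact_force: [-0.3, -0.5, -1.7]
opening: 0.0502
pos [0.6115 0.0713 0.1742] jawyaw 2.9 j [ 2. 28. 86. -0. 66. -1.] t 14.68 open 0.0502 F [-0.3 -0.5 -1.7]
t=[118.2   1.7  -0.5] mm-> n>=1.9 rows
  jaw 3: w=[0.2 0.  0. ]
  jaw 183: w=[-179.8   -0.     0. ]
```

```bash
python3 -m creep '[{"tx":0.05,"ty":0.001,"tz":0,"wx":0,"wy":0,"wz":0},{"tx":0.095,"ty":0.001,"tz":0,"wx":0,"wy":0,"wz":0},{"tx":0.12,"ty":0.001,"tz":0,"wx":0,"wy":0,"wz":0},{"tx":0.12,"ty":0.001,"tz":0,"wx":0,"wy":0,"wz":0},{"tx":0.12,"ty":0.001,"tz":0,"wx":0,"wy":0,"wz":0}]' 1 20
python3 snap.py side s11.png 150 350 200 460 3
python3 go.py .611 .073 .038 2.7
```

```text
time_s: 15.3
ee_pos: [0.6124, 0.0728, 0.0562]
orientation: [-2.0, 89.9, 1.0]
contact_force: [-1.1, 0.6, -0.4]
opening: 0.05
pos [0.6125 0.0729 0.0564] jawyaw 3.0 j [ 2. 36. 91. -0. 53. -0.] t 15.35 open 0.0495 F [ 0.7  0.2 -1.5]
t=[18.4  0.2 -1.6] mm-> n>=0.3 rows
  jaw 3: w=[0.3 0.1 0. ]
  jaw 183: w=[-179.7   -0.     0.2]
```

View pics/s11.png

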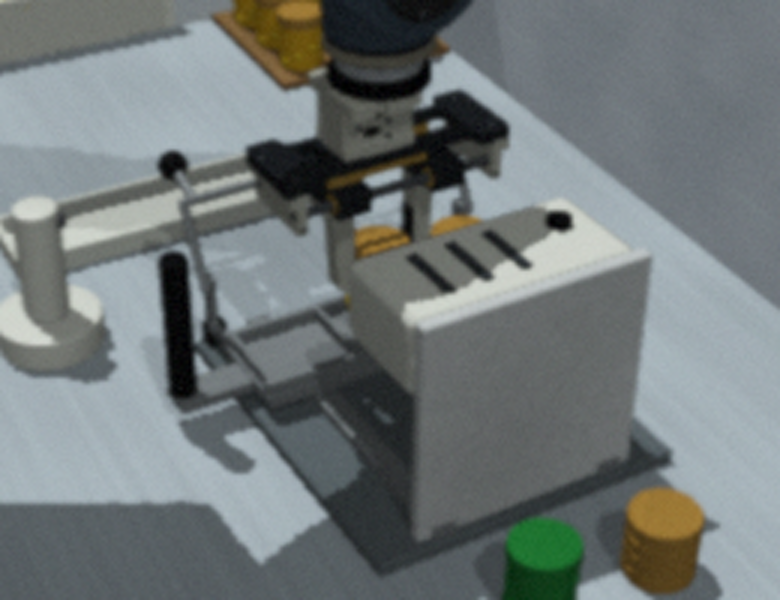

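```bash
python3 -m creep '[{"tx":0.005,"ty":0,"tz":-0.001,"wx":0,"wy":0,"wz":0},{"tx":0.01,"ty":0,"tz":-0.001,"wx":0,"wy":0,"wz":0},{"tx":0.013,"ty":0,"tz":-0.001,"wx":0,"wy":0,"wz":0},{"tx":0.015,"ty":0,"tz":-0.001,"wx":0,"wy":0,"wz":0},{"tx":0.016,"ty":0,"tz":-0.001,"wx":0,"wy":0,"wz":0}]' 1 20
python3 -m creep '[{"tx":0.001,"ty":0,"tz":0,"wx":0,"wy":0,"wz":0},{"tx":0.002,"ty":0,"tz":0,"wx":0,"wy":0,"wz":0},{"tx":0.002,"ty":0,"tz":0,"wx":0,"wy":0,"wz":0},{"tx":0.002,"ty":0,"tz":0,"wx":0,"wy":0,"wz":0},{"tx":0.002,"ty":0,"tz":0,"wx":0,"wy":0,"wz":0}]' 1 20
```

```text
time_s: 15.98
ee_pos: [0.6107, 0.0733, 0.0395]
orientation: [-175.4, 90.0, -172.4]
contact_force: [-7.2, -0.0, 14.7]
opening: 0.0496
time_s: 16.6
ee_pos: [0.6107, 0.0733, 0.0392]
orientation: [-55.3, 90.0, -52.3]
contact_force: [-11.6, -0.9, 24.8]
opening: 0.0498
```

```bash
python3 -m creep '[{"tx":-0.002,"ty":0,"tz":0,"wx":0,"wy":0,"wz":0},{"tx":-0.002,"ty":0,"tz":0,"wx":0,"wy":0,"wz":0},{"tx":-0.002,"ty":0,"tz":0,"wx":0,"wy":0,"wz":0},{"tx":-0.03,"ty":0,"tz":0,"wx":0,"wy":0,"wz":0},{"tx":-0.09,"ty":0,"tz":0,"wx":0,"wy":0,"wz":0}]' -0.35 20
python3 -m creep '[{"tx":-0.06,"ty":0,"tz":0,"wx":0,"wy":0,"wz":0},{"tx":-0.12,"ty":0,"tz":0,"wx":0,"wy":0,"wz":0},{"tx":-0.12,"ty":0.0,"tz":-0.06,"wx":0,"wy":0,"wz":0},{"tx":-0.12,"ty":0,"tz":-0.12,"wx":0,"wy":0,"wz":0},{"tx":-0.12,"ty":0,"tz":-0.18,"wx":0,"wy":0,"wz":0}]' -0.35 20
python3 snap.py top t12.png 150 330 160 410 3;  python3 snap.py side s12.png 150 350 200 460 3; python3 go.py .497 .197 .24 2.7
```

```text
time_s: 17.23
ee_pos: [0.6092, 0.0732, 0.1254]
orientation: [179.3, 89.7, -177.7]
contact_force: [0.6, 0.1, 0.1]
opening: 0.0628
time_s: 17.85
ee_pos: [0.4291, 0.0638, 0.2466]
orientation: [-41.7, 90.0, -38.7]
contact_force: [0.2, 0.2, 2.3]
opening: 0.0625
pos [0.4261 0.0638 0.2463] jawyaw 3.0 j [  2.   4. 107.  -0.  68.  -1.] t 17.95 open 0.0629 F [ 1.  -0.1 -0.5]
t=[  6.1 129.3  77.8] mm-> n>=2.4 rows
  jaw 3: w=[ 0.3 -0.1 -0. ]
  jaw 183: w=[-179.7    0.    -0.2]
```

View pics/t12.png

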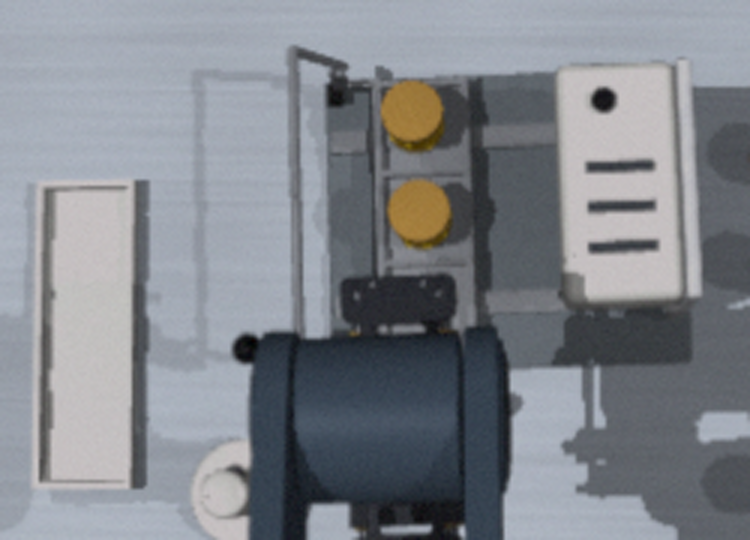

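View pics/s12.png

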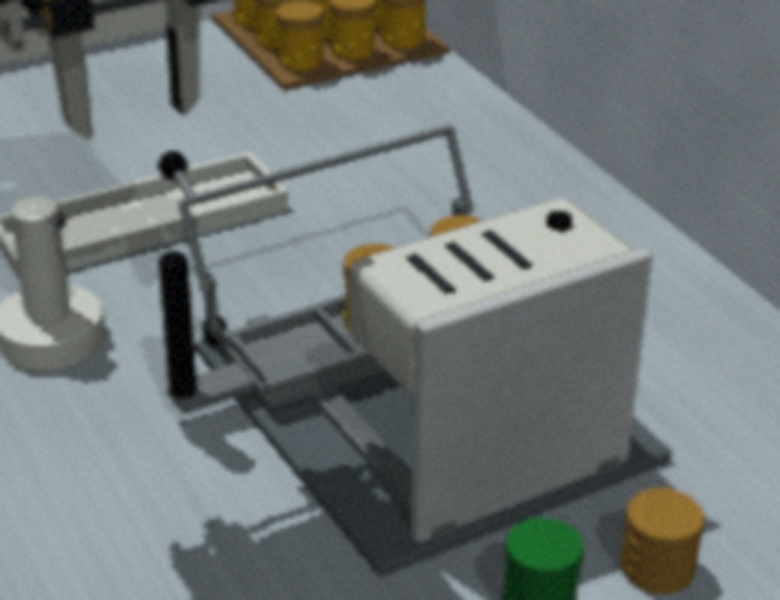

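```bash
cat > bedj.py <<'E'
from mod import *
f=env.grab_frame("top"); w=W(f)
a=np.deg2rad(2.73);R=np.array([[np.cos(a),np.sin(a)],[-np.sin(a),np.cos(a)]])
hsv=cv2.cvtColor(f["pixels"],cv2.COLOR_BGR2HSV)
m=(hsv[...,0]>10)&(hsv[...,0]<30)&(hsv[...,1]>120)&(w[...,2]>.085)&(w[...,2]<.11)&(w[...,0]>.45)&(w[...,0]<.75)&(w[...,1]>-.05)&(w[...,1]<.15)
n,l,st,c=cv2.connectedComponentsWithStats(m.astype(np.uint8))
for i in range(1,n):
    if st[i,4]<60: continue
    s=w[l==i]; s=s[s[:,2]>.09]; mid=(np.percentile(s,2,axis=0)+np.percentile(s,98,axis=0))/2
    q=P(f,*c[i],.096)
    print(c[i].round(1),st[i,4],"world",mid.round(4),"px@.096",q.round(4),"bed",(R@(q[:2]-[.612,.0702])).round(4), "z pct",np.percentile(s[:,2],[5,50,95]).round(4), "zplane",np.linalg.lstsq(np.c_[s[:,:2]-s[:,:2].mean(0),np.ones(len(s))],s[:,2],rcond=None)[0].round(3))
E
python3 bedj.py
```

```text
[296.9 187.1] 337 world [0.6893 0.0806 0.0965] px@.096 [0.6892 0.0806 0.096 ] bed [0.0776 0.0067] z pct [0.0917 0.0967 0.1015] zplane [-0.002 -0.005  0.097]
[299.4 220.3] 340 world [0.6095 0.0735 0.0966] px@.096 [0.6088 0.0731 0.096 ] bed [-0.003  0.003] z pct [0.092  0.0966 0.1009] zplane [-0.01  -0.003  0.097]
```

```bash
python3 -m creep '[{"tx":0.0,"ty":0.045,"tz":0.025,"wx":0,"wy":0,"wz":0},{"tx":0.0,"ty":0.09,"tz":0.05,"wx":0,"wy":0,"wz":0},{"tx":0.02,"ty":0.131,"tz":0.077,"wx":0,"wy":0,"wz":0},{"tx":0.06,"ty":0.131,"tz":0.077,"wx":0,"wy":0,"wz":0},{"tx":0.076,"ty":0.131,"tz":0.077,"wx":0,"wy":0,"wz":0}]' -0.08 8
python3 snap.py side s13.png 130 300 180 400 3.5;python3 snap.py top t13.png 180 300 180 340 4; python3 go.py .496 .199 .1 2.7
```

```text
time_s: 18.62
ee_pos: [0.501, 0.1989, 0.1684]
orientation: [-165.2, 89.8, -162.2]
contact_force: [-0.2, -0.0, 0.5]
opening: 0.0507
pos [0.5008 0.1984 0.1695] jawyaw 3.0 j [17. 21. 98. -0. 61. 14.] t 18.73 open 0.0505 F [ 0.  -0.3  1.5]
t=[69.5  0.9 -4.6] mm-> n>=1.1 rows
  jaw 3: w=[ 0.3 -0.1  0. ]
  jaw 183: w=[-1.797e+02 -1.000e-01 -2.000e-01]
```

View pics/s13.png

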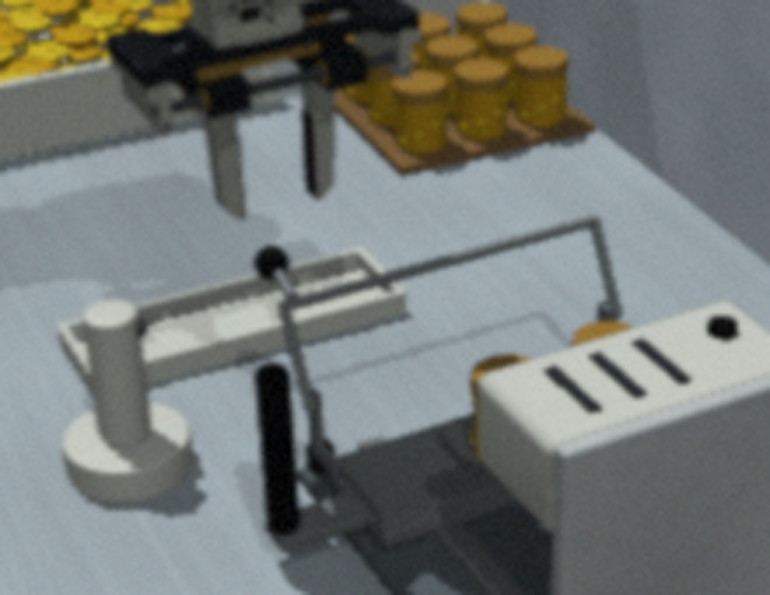

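View pics/t13.png

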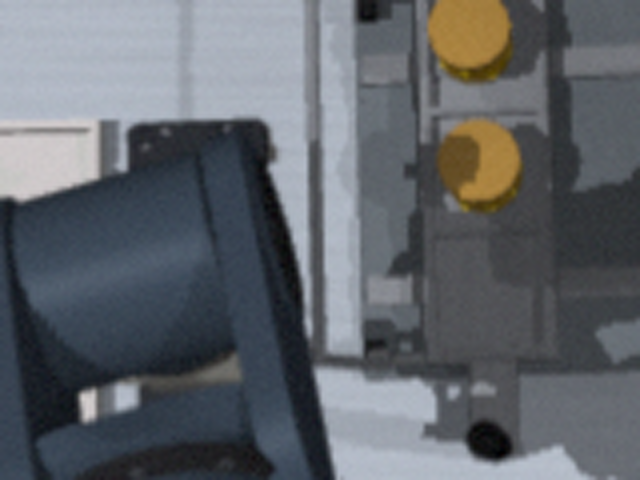

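```bash
python3 -m creep '[{"tx":0.02,"ty":0.001,"tz":-0.004,"wx":0,"wy":0,"wz":0},{"tx":0.04,"ty":0.001,"tz":-0.004,"wx":0,"wy":0,"wz":0},{"tx":0.05,"ty":0.001,"tz":-0.004,"wx":0,"wy":0,"wz":0},{"tx":0.06,"ty":0.001,"tz":-0.004,"wx":0,"wy":0,"wz":0},{"tx":0.068,"ty":0.001,"tz":-0.004,"wx":0,"wy":0,"wz":0}]' -0.08 8
python3 snap.py side s14.png 130 300 180 400 3.5; python3 go.py .496 .199 .1 2.7
```

```text
time_s: 19.35
ee_pos: [0.4974, 0.1995, 0.1029]
orientation: [13.6, 89.9, 16.5]
contact_force: [0.2, -0.3, 1.0]
opening: 0.0499
pos [0.4968 0.1993 0.1019] jawyaw 3.0 j [ 17.  26. 102.  -0.  53.  14.] t 19.4 open 0.0499 F [-0.5  0.4 -0.7]
t=[ 1.9 -0.3 -0.8] mm-> n>=0.0 rows
  jaw 3: w=[ 0.3 -0.   0. ]
  jaw 183: w=[-1.797e+02 -0.000e+00 -1.000e-01]
```

View pics/s14.png

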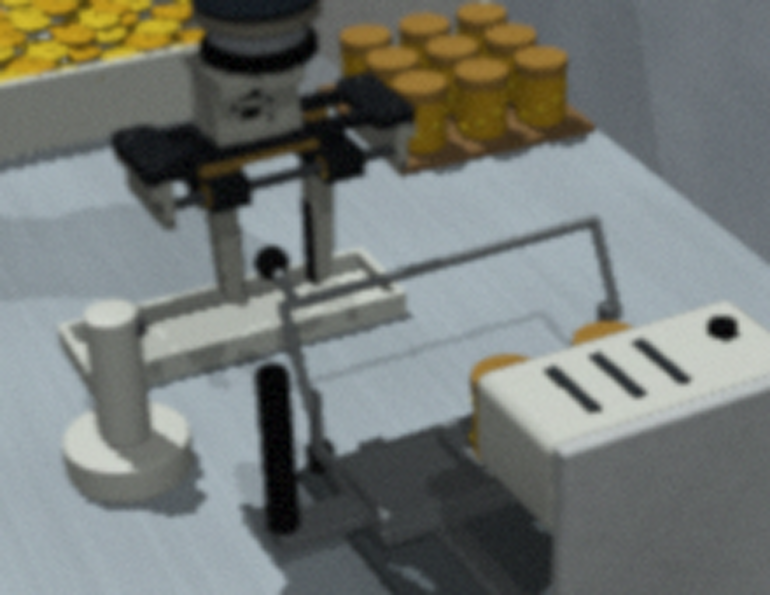

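```bash
python3 -m creep '[{"tx":0,"ty":0,"tz":0,"wx":0,"wy":0,"wz":0},{"tx":0,"ty":0,"tz":0,"wx":0,"wy":0,"wz":0},{"tx":0,"ty":0,"tz":0,"wx":0,"wy":0,"wz":0},{"tx":0,"ty":0,"tz":0,"wx":0,"wy":0,"wz":0},{"tx":0,"ty":0,"tz":0,"wx":0,"wy":0,"wz":0}]' 1 10
python3 snap.py side s15.png 180 260 220 310 8;python3 go.py .496 .199 .1 2.7
```

```text
time_s: 20.02
ee_pos: [0.4951, 0.1997, 0.1026]
orientation: [178.2, 89.8, -178.8]
contact_force: [-9.9, 2.4, 4.1]
opening: 0.0233
pos [0.4951 0.1997 0.1026] jawyaw 3.0 j [ 17.  25. 102.   0.  53.  14.] t 20.07 open 0.023 F [-9.4  2.   3.7]
t=[ 2.6 -0.8  0.9] mm-> n>=0.0 rows
  jaw 3: w=[ 0.3 -0.2 -0. ]
  jaw 183: w=[-179.7    0.    -0.4]
```

View pics/s15.png

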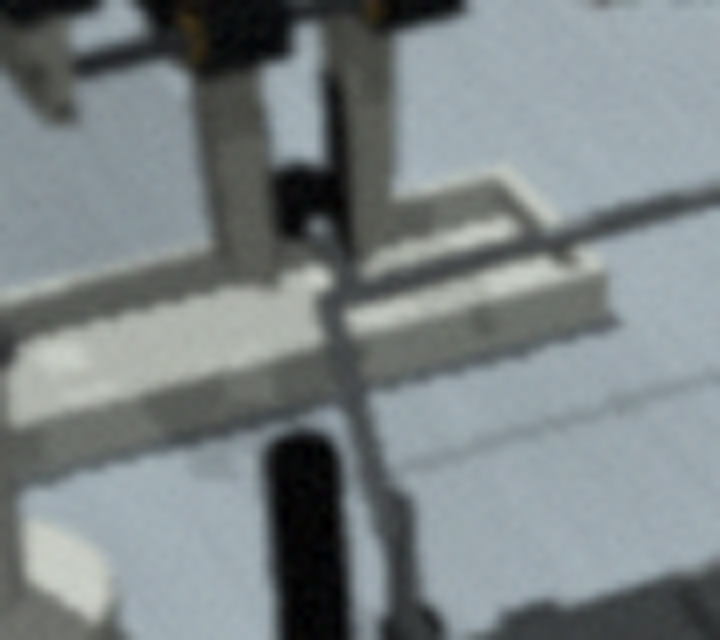

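```bash
python3 -m creep '[{"tx":-0.009,"ty":-0.01,"tz":-0.002,"wx":0,"wy":0,"wz":0},{"tx":-0.016,"ty":-0.021,"tz":-0.002,"wx":0,"wy":0,"wz":0},{"tx":-0.022,"ty":-0.033,"tz":-0.002,"wx":0,"wy":0,"wz":0},{"tx":-0.026,"ty":-0.046,"tz":-0.002,"wx":0,"wy":0,"wz":0},{"tx":-0.029,"ty":-0.059,"tz":-0.002,"wx":0,"wy":0,"wz":0}]' 1 10
python3 snap.py side s16.png 150 300 200 400 3.8;python3 go.py .496 .199 .1 2.7
```

```text
time_s: 20.7
ee_pos: [0.498, 0.1394, 0.1321]
orientation: [-162.3, 90.0, -159.3]
contact_force: [0.5, 2.2, -3.6]
opening: 0.0234
pos [0.4981 0.1383 0.1321] jawyaw 3.0 j [ 10.  21. 103.  -0.  55.   7.] t 20.75 open 0.0231 F [-1.9 -0.9  3. ]
t=[32.1 60.8  1. ] mm-> n>=1.1 rows
  jaw 3: w=[ 0.3 -0.   0. ]
  jaw 183: w=[-1.797e+02 -1.000e-01 -0.000e+00]
```

View pics/s16.png

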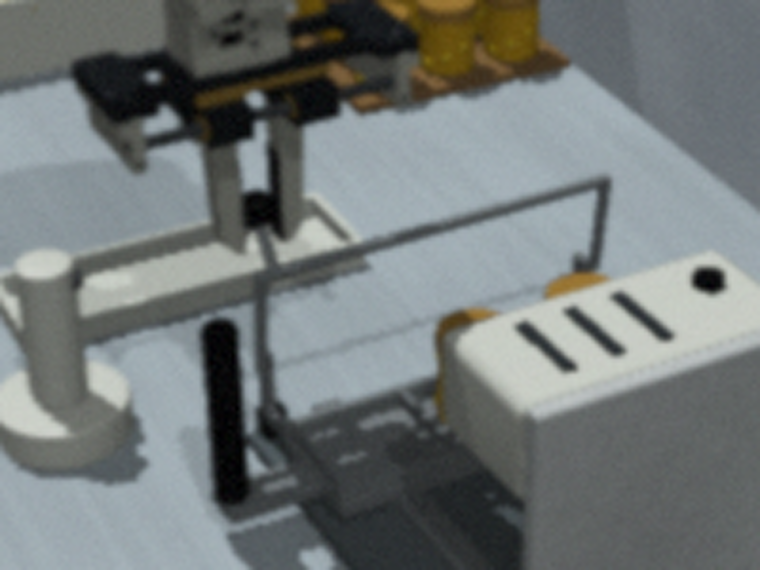

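```bash
python3 -m creep '[{"tx":-0.001,"ty":-0.013,"tz":0,"wx":0,"wy":0,"wz":0},{"tx":0,"ty":-0.026,"tz":0,"wx":0,"wy":0,"wz":0},{"tx":0.003,"ty":-0.0395,"tz":0,"wx":0,"wy":0,"wz":0},{"tx":0.007,"ty":-0.052,"tz":0,"wx":0,"wy":0,"wz":0},{"tx":0.013,"ty":-0.064,"tz":0,"wx":0,"wy":0,"wz":0}]' 1 10
python3 snap.py side s17.png 150 300 200 400 3.8;python3 go.py .496 .199 .1 2.7
```

```text
time_s: 21.38
ee_pos: [0.5012, 0.0755, 0.1185]
orientation: [-145.3, 90.0, -142.4]
contact_force: [-2.2, 1.2, 2.1]
opening: 0.023
pos [0.5012 0.0745 0.1178] jawyaw 3.0 j [  3.  22. 105.  -0.  53.   0.] t 21.43 open 0.023 F [-3.2 -5.5  3.1]
t=[ 17.7 124.7   1.3] mm-> n>=2.0 rows
  jaw 3: w=[ 0.3 -0.1  0. ]
  jaw 183: w=[-1.797e+02 -1.000e-01 -1.000e-01]
```

View pics/s17.png

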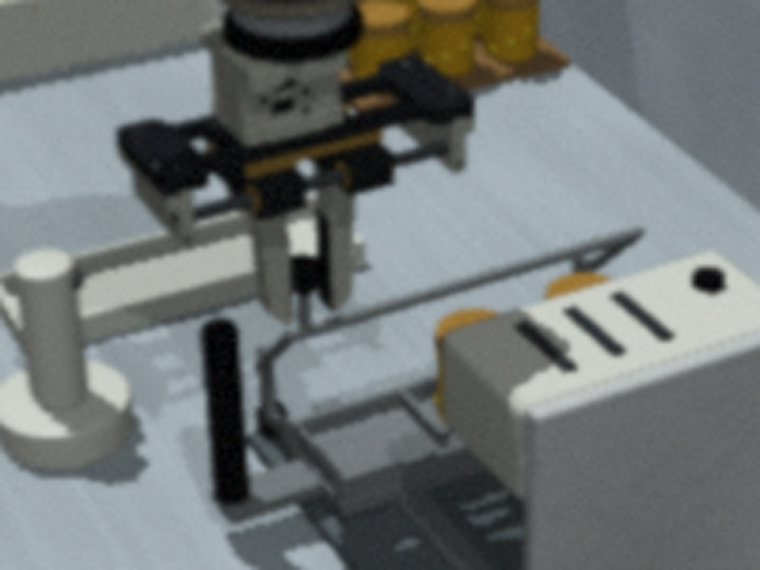

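```bash
python3 -m creep '[{"tx":0.004,"ty":-0.006,"tz":0,"wx":0,"wy":0,"wz":0},{"tx":0.008,"ty":-0.011,"tz":0,"wx":0,"wy":0,"wz":0},{"tx":0.012,"ty":-0.016,"tz":0,"wx":0,"wy":0,"wz":0},{"tx":0.016,"ty":-0.021,"tz":0,"wx":0,"wy":0,"wz":0},{"tx":0.02,"ty":-0.024,"tz":0,"wx":0,"wy":0,"wz":0}]' 1 10
python3 snap.py side s18.png 150 300 200 400 3.8;python3 go.py .496 .199 .1 2.7
```

```text
time_s: 22.05
ee_pos: [0.5023, 0.0525, 0.0988]
orientation: [156.1, 89.9, 159.1]
contact_force: [-9.9, 3.2, 14.0]
opening: 0.0233
pos [0.5023 0.0523 0.0985] jawyaw 3.0 j [  1.  23. 106.   0.  51.  -2.] t 22.1 open 0.0233 F [-5.6 -3.   3.6]
t=[ -1.5 146.8   1.3] mm-> n>=2.3 rows
  jaw 3: w=[ 0.3 -0.  -0. ]
  jaw 183: w=[-1.797e+02  0.000e+00 -1.000e-01]
```

View pics/s18.png

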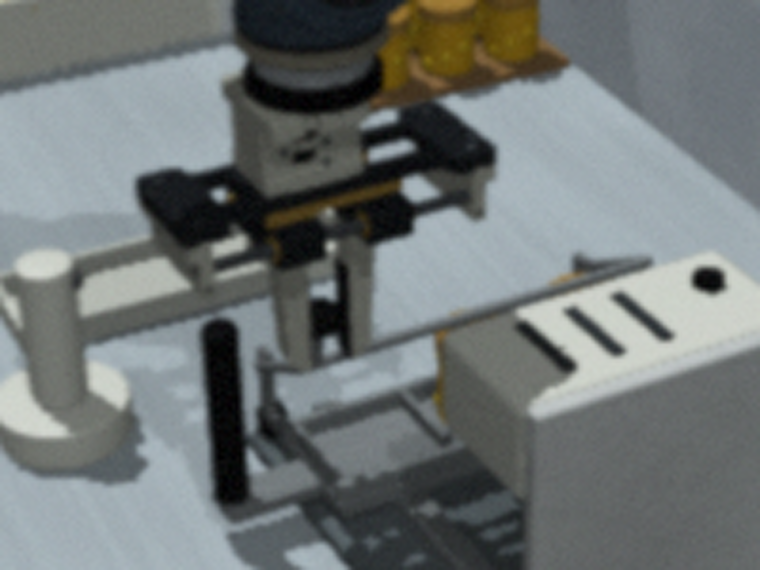

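```bash
python3 -m creep '[{"tx":0.001,"ty":0,"tz":0,"wx":0,"wy":0,"wz":0},{"tx":0.002,"ty":0,"tz":0,"wx":0,"wy":0,"wz":0},{"tx":0.003,"ty":0,"tz":0,"wx":0,"wy":0,"wz":0},{"tx":0.003,"ty":0,"tz":0,"wx":0,"wy":0,"wz":0},{"tx":0.003,"ty":0,"tz":0,"wx":0,"wy":0,"wz":0}]' 1 10
python3 go.py .5007 .0529 .1
```

```text
time_s: 22.72
ee_pos: [0.5024, 0.0524, 0.0962]
orientation: [-154.2, 90.0, -151.2]
contact_force: [-7.8, -2.2, 11.2]
opening: 0.0236
pos [0.5024 0.0524 0.0962] jawyaw 3.0 j [  1.  23. 106.  -0.  50.  -2.] t 22.73 open 0.0236 F [-7.8 -2.2 11.2]
t=[-3.8  0.6 -1.6] mm-> n>=0.1 rows
```

```bash
python3 -m creep '[{"tx":-0.003,"ty":0,"tz":0.001,"wx":0,"wy":0,"wz":0},{"tx":-0.003,"ty":0,"tz":0.001,"wx":0,"wy":0,"wz":0},{"tx":-0.003,"ty":0,"tz":0.001,"wx":0,"wy":0,"wz":0},{"tx":-0.04,"ty":0,"tz":0.001,"wx":0,"wy":0,"wz":0},{"tx":-0.09,"ty":0,"tz":0.001,"wx":0,"wy":0,"wz":0}]' 0.2 10
python3 -m creep '[{"tx":-0.05,"ty":0,"tz":-0.05,"wx":0,"wy":0,"wz":0},{"tx":-0.05,"ty":0,"tz":-0.1,"wx":0,"wy":0,"wz":0},{"tx":-0.05,"ty":0,"tz":-0.14,"wx":0,"wy":0,"wz":0},{"tx":-0.05,"ty":0,"tz":-0.18,"wx":0,"wy":0,"wz":0},{"tx":-0.05,"ty":0,"tz":-0.18,"wx":0,"wy":0,"wz":0}]' 0.2 10
python3 snap.py top t19.png 150 330 160 410 3.2;  python3 snap.py side s19.png 180 350 220 440 3.4; python3 bedj.py; python3 go.py .44 .05 .2
```

```text
time_s: 23.35
ee_pos: [0.5031, 0.0526, 0.186]
orientation: [177.1, 89.9, -179.9]
contact_force: [0.4, -0.6, 0.4]
opening: 0.0372
time_s: 23.98
ee_pos: [0.3225, 0.0432, 0.236]
orientation: [-1.9, 89.9, 1.1]
contact_force: [-0.0, 0.2, -0.2]
opening: 0.0373
[292.4 187.1] 158 world [0.689  0.0932 0.0978] px@.096 [0.689  0.0915 0.096 ] bed [0.0779 0.0177] z pct [0.0925 0.0967 0.1014] zplane [ 0.005 -0.027  0.097]
[303.3 186.9] 94 world [0.6903 0.0639 0.0968] px@.096 [0.6896 0.0653 0.096 ] bed [ 0.0773 -0.0086] z pct [0.0927 0.0968 0.1011] zplane [0.003 0.086 0.097]
[293.9 220.4] 130 world [0.6083 0.0875 0.0968] px@.096 [0.6085 0.0862 0.096 ] bed [-0.0028  0.0161] z pct [0.0927 0.0964 0.1007] zplane [ 0.014 -0.02   0.097]
[305.  220.4] 127 world [0.6084 0.0587 0.0967] px@.096 [0.6086 0.0598 0.096 ] bed [-0.0039 -0.0102] z pct [0.0921 0.0966 0.1015] zplane [ 0.028 -0.002  0.097]
pos [0.3248 0.0432 0.236 ] jawyaw 3.0 j [ -1.  -8. 120.   0.  67.  -4.] t 24.12 open 0.0371 F [0.6 0.8 0.4]
t=[ 36.2   0.8 115.4] mm-> n>=1.9 rows
```

View pics/t19.png

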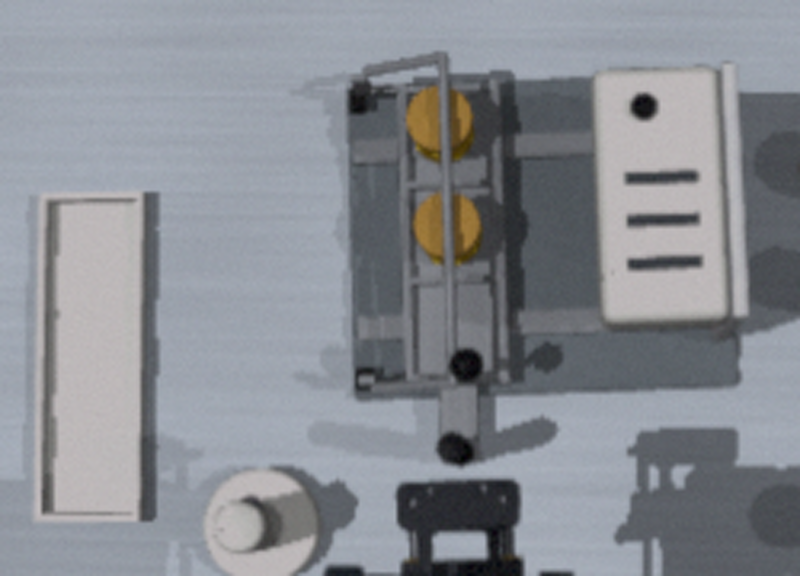

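View pics/s19.png

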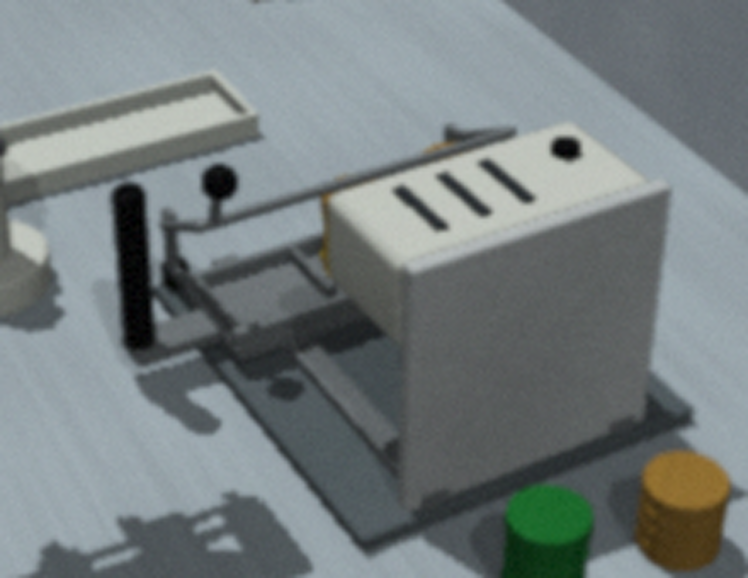

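```bash
cat > kfit.py <<'E'
import sys
from h import *
from scipy.optimize import least_squares
def kfit(kt,ks,ht,hs,T,S):
    x,y,yaw=.6112,.086,np.deg2rad(2.73)
    R=np.array([[np.cos(yaw),-np.sin(yaw),0],[np.sin(yaw),np.cos(yaw),0],[0,0,1]])
    def res(q):
        c,th=q; g=np.deg2rad(135)-th
        k=R@np.array([-.112,.06+.102*np.cos(g)-c,.074+.102*np.sin(g)])+[x,y,0]
        h=R@np.array([-.17,-c,.152])+[x,y,0]
        return np.concatenate([(proj(T,k)[0]-kt) if kt is not None else [0,0],(proj(S,k)[0]-ks) if ks is not None else [0,0],(proj(T,h)[0]-ht)if ht is not None else [0,0],(proj(S,h)[0]-hs) if hs is not None else [0,0]])
    r=least_squares(res,[0.01,.5]); print("c,th",r.x.round(4),"res",r.fun.round(1))
E
python3 - <<'E'
from kfit import *
T=env.grab_frame("top");S=env.grab_frame("side")
t=lambda x,y:np.array((160+x/3.2,150+y/3.2)); s=lambda x,y:np.array((220+x/3.4,180+y/3.4))
kfit(t(466,363),s(219,183),t(456,447),s(129,188),T,S)
E
```

```text
c,th [0.0166 0.0161] res [ 0.4  0.7  0.1 -0.3 -0.7  0.1 -0.2  1.1]
```

```bash
python3 -m creep '[{"tx":0,"ty":0.003,"tz":0.024,"wx":10,"wy":0,"wz":0},{"tx":0,"ty":0.006,"tz":0.048,"wx":20,"wy":0,"wz":0},{"tx":0,"ty":0.009,"tz":0.072,"wx":30,"wy":0,"wz":0},{"tx":0,"ty":0.012,"tz":0.096,"wx":40,"wy":0,"wz":0},{"tx":0,"ty":0.015,"tz":0.12,"wx":50,"wy":0,"wz":0}]' -0.08 20
python3 -m creep '[{"tx":0,"ty":0,"tz":0,"wx":10,"wy":0,"wz":0},{"tx":0,"ty":0,"tz":0,"wx":20,"wy":0,"wz":0},{"tx":0,"ty":0,"tz":0,"wx":30,"wy":0,"wz":0},{"tx":0,"ty":0,"tz":0,"wx":40,"wy":0,"wz":0},{"tx":0,"ty":0,"tz":0,"wx":40,"wy":0,"wz":0}]' -0.08 20
python3 go.py .444 .064 .093 -87.3
```

```text
time_s: 24.85
ee_pos: [0.4443, 0.0647, 0.2353]
orientation: [-129.5, 90.0, -176.8]
contact_force: [-0.2, 0.3, 0.1]
opening: 0.0497
time_s: 25.48
ee_pos: [0.4434, 0.0645, 0.2354]
orientation: [-89.7, 90.0, -176.7]
contact_force: [-0.8, -0.5, 0.5]
opening: 0.0498
pos [0.4434 0.0645 0.2354] jawyaw -86.9 j [  2.   7. 106.  -0.  67.  89.] t 25.48 open 0.0498 F [-0.8 -0.5  0.5]
t=[142.4   0.7   0.5] mm-> n>=2.3 rows
  jaw -87: w=[0.4 0.  0. ]
  jaw 93: w=[-1.796e+02 -1.000e-01  0.000e+00]
```

Lower part way and look.

```bash
python3 -m creep '[{"tx":0.05,"ty":0,"tz":0,"wx":0.4,"wy":0,"wz":0},{"tx":0.075,"ty":0,"tz":0,"wx":0.4,"wy":0,"wz":0},{"tx":0.075,"ty":0,"tz":0,"wx":0.4,"wy":0,"wz":0},{"tx":0.075,"ty":0,"tz":0,"wx":0.4,"wy":0,"wz":0},{"tx":0.075,"ty":0,"tz":0,"wx":0.4,"wy":0,"wz":0}]' -0.08 20
python3 snap.py side s20.png 150 300 200 400 3.8; python3 go.py .444 .064 .093 -87.3
```

```text
time_s: 26.1
ee_pos: [0.4437, 0.0645, 0.1619]
orientation: [88.7, 89.9, 1.3]
contact_force: [-0.6, -0.0, 0.4]
opening: 0.0504
pos [0.4435 0.0645 0.1618] jawyaw -87.4 j [  2.  12. 111.   0.  57.  90.] t 26.15 open 0.0502 F [ 0.5 -0.3 -0.7]
t=[68.8  0.3  0.5] mm-> n>=1.1 rows
  jaw -87: w=[-0.1  0.  -0.1]
  jaw 93: w=[179.9  -0.2  -0. ]
```

View pics/s20.png

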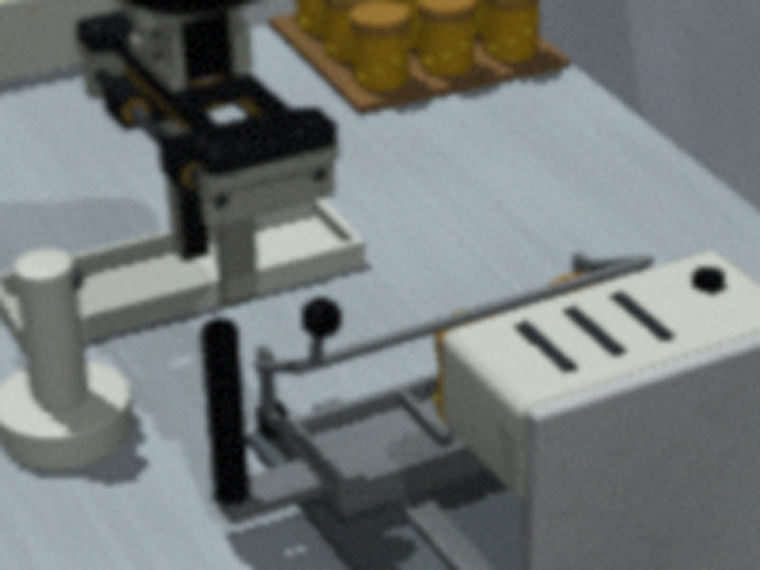

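```bash
python3 -m creep '[{"tx":0.02,"ty":0,"tz":0,"wx":0,"wy":0,"wz":0},{"tx":0.03,"ty":0,"tz":0,"wx":0,"wy":0,"wz":0},{"tx":0.04,"ty":0,"tz":0,"wx":0,"wy":0,"wz":0},{"tx":0.054,"ty":0,"tz":0,"wx":0,"wy":0,"wz":0},{"tx":0.066,"ty":0,"tz":0,"wx":0,"wy":0,"wz":0}]' -0.08 20
python3 snap.py side s21.png 150 300 200 400 3.8; python3 go.py .444 .064 .093 -87.3
```

```text
time_s: 26.78
ee_pos: [0.4429, 0.0645, 0.094]
orientation: [-88.7, 90.0, -176.1]
contact_force: [0.9, 0.3, 0.0]
opening: 0.0502
pos [0.4421 0.0644 0.0928] jawyaw -87.4 j [  2.  18. 115.  -0.  47.  90.] t 26.82 open 0.05 F [-1.2 -0.  -1.6]
t=[-0.2  1.9  0.5] mm-> n>=0.0 rows
  jaw -87: w=[-0.1  0.   0.1]
  jaw 93: w=[179.9   0.2  -0. ]
```

View pics/s21.png

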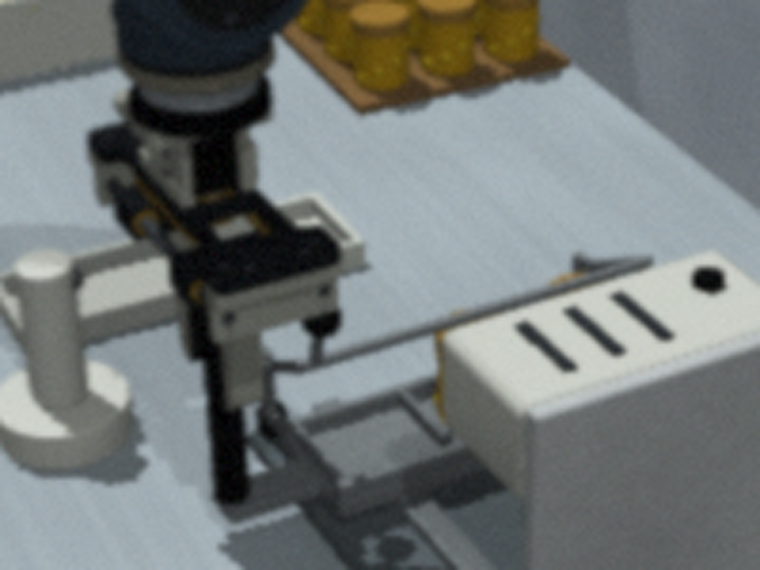

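```bash
python3 -m creep '[{"tx":0,"ty":0,"tz":0,"wx":0,"wy":0,"wz":0},{"tx":0,"ty":0,"tz":0,"wx":0,"wy":0,"wz":0},{"tx":0,"ty":0,"tz":0,"wx":0,"wy":0,"wz":0},{"tx":0,"ty":0,"tz":0,"wx":0,"wy":0,"wz":0},{"tx":0,"ty":0,"tz":0,"wx":0,"wy":0,"wz":0}]' 1 20
python3 go.py .444 .064 .093 -87.3
```

```text
time_s: 27.45
ee_pos: [0.4431, 0.0645, 0.0951]
orientation: [89.6, 90.0, 2.2]
contact_force: [-0.6, 0.0, 3.1]
opening: 0.0215
pos [0.4431 0.0645 0.0951] jawyaw -87.4 j [  2.  18. 115.  -0.  47.  90.] t 27.45 open 0.0215 F [-0.6  0.   3.1]
t=[2.1 0.8 0.5] mm-> n>=0.0 rows
  jaw -87: w=[-0.1  0.  -0. ]
  jaw 93: w=[ 1.799e+02 -1.000e-01 -0.000e+00]
```

```bash
python3 -m creep '[{"tx":0,"ty":0,"tz":0.005,"wx":0,"wy":0,"wz":0},{"tx":0,"ty":0,"tz":0.013,"wx":0,"wy":0,"wz":0},{"tx":0,"ty":0,"tz":0.021,"wx":0,"wy":0,"wz":0},{"tx":0,"ty":0,"tz":0.03,"wx":0,"wy":0,"wz":0},{"tx":0,"ty":0,"tz":0.04,"wx":0,"wy":0,"wz":0}]' 1 20
python3 snap.py side s22.png 150 300 200 400 3.8; python3 go.py .444 .064 .093 -87.3
```

```text
time_s: 28.08
ee_pos: [0.4451, 0.0248, 0.0951]
orientation: [137.6, 89.9, 50.2]
contact_force: [0.8, 7.7, 3.3]
opening: 0.0219
pos [0.4451 0.0238 0.0951] jawyaw -87.4 j [ -3.  18. 115.   0.  47.  84.] t 28.12 open 0.0217 F [-0.1 -0.8  4.7]
t=[  2.1   0.7 -40.2] mm-> n>=0.6 rows
  jaw -87: w=[-0.1 -0.  -0.1]
  jaw 93: w=[ 1.799e+02 -1.000e-01  0.000e+00]
```

View pics/s22.png

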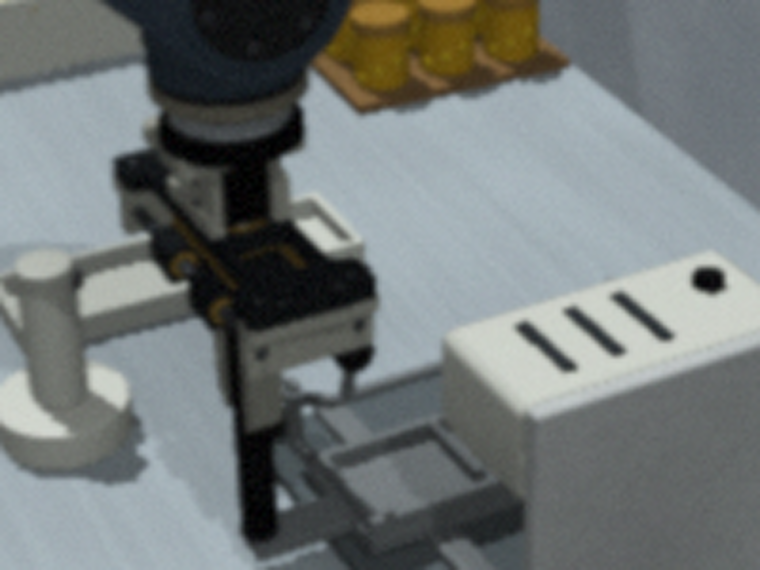

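```bash
python3 -m creep '[{"tx":0,"ty":0,"tz":0.01,"wx":0,"wy":0,"wz":0},{"tx":0,"ty":0,"tz":0.022,"wx":0,"wy":0,"wz":0},{"tx":0,"ty":0,"tz":0.034,"wx":0,"wy":0,"wz":0},{"tx":0,"ty":0,"tz":0.046,"wx":0,"wy":0,"wz":0},{"tx":0,"ty":0,"tz":0.058,"wx":0,"wy":0,"wz":0}]' 1 20
python3 -m creep '[{"tx":0,"ty":0,"tz":0.011,"wx":0,"wy":0,"wz":0},{"tx":0,"ty":0,"tz":0.021,"wx":0,"wy":0,"wz":0},{"tx":0,"ty":0,"tz":0.031,"wx":0,"wy":0,"wz":0},{"tx":0,"ty":0,"tz":0.039,"wx":0,"wy":0,"wz":0},{"tx":0,"ty":0,"tz":0.047,"wx":0,"wy":0,"wz":0}]' 1 20
python3 go.py .444 .064 .093 -87.3
```

```text
time_s: 28.75
ee_pos: [0.448, -0.0332, 0.0951]
orientation: [119.2, 89.9, 31.8]
contact_force: [2.2, 7.2, 3.4]
opening: 0.0217
time_s: 29.38
ee_pos: [0.4502, -0.0801, 0.0951]
orientation: [110.8, 89.9, 23.4]
contact_force: [4.3, 7.6, 2.3]
opening: 0.022
pos [ 0.4502 -0.0801  0.0951] jawyaw -87.4 j [-16.  19. 113.   0.  47.  71.] t 29.38 open 0.022 F [4.3 7.6 2.3]
t=[   2.2    0.2 -144.2] mm-> n>=2.3 rows
  jaw -87: w=[-0.1 -0.  -0.1]
  jaw 93: w=[ 1.799e+02 -1.000e-01  1.000e-01]
```

Moved 145 mm; continue gently to the stop.

```bash
python3 -m creep '[{"tx":0,"ty":0,"tz":0.002,"wx":0,"wy":0,"wz":0},{"tx":0,"ty":0,"tz":0.004,"wx":0,"wy":0,"wz":0},{"tx":0,"ty":0,"tz":0.006,"wx":0,"wy":0,"wz":0},{"tx":0,"ty":0,"tz":0.008,"wx":0,"wy":0,"wz":0},{"tx":0,"ty":0,"tz":0.01,"wx":0,"wy":0,"wz":0}]' 1 20; python3 go.py .444 .064 .093
python3 -m creep '[{"tx":0,"ty":0,"tz":0.001,"wx":0,"wy":0,"wz":0},{"tx":0,"ty":0,"tz":0.002,"wx":0,"wy":0,"wz":0},{"tx":0,"ty":0,"tz":0.003,"wx":0,"wy":0,"wz":0},{"tx":0,"ty":0,"tz":0.003,"wx":0,"wy":0,"wz":0},{"tx":0,"ty":0,"tz":0.003,"wx":0,"wy":0,"wz":0}]' 1 20; python3 go.py .444 .064 .093
```

```text
time_s: 30.0
ee_pos: [0.4505, -0.0882, 0.095]
orientation: [161.2, 89.8, 73.7]
contact_force: [6.7, 31.0, 6.7]
opening: 0.0214
pos [ 0.4505 -0.0882  0.095 ] jawyaw -87.5 j [-17.  19. 113.   0.  48.  70.] t 30.0 open 0.0214 F [ 6.7 31.   6.7]
t=[ 2.600e+00  1.000e-01 -1.523e+02] mm-> n>=2.4 rows
time_s: 30.62
ee_pos: [0.4505, -0.0888, 0.095]
orientation: [172.8, 89.6, 85.2]
contact_force: [7.9, 40.6, 7.8]
opening: 0.023
pos [ 0.4505 -0.0888  0.095 ] jawyaw -87.5 j [-17.  19. 113.   1.  48.  70.] t 30.62 open 0.023 F [ 7.9 40.6  7.8]
t=[ 3.100e+00  1.000e-01 -1.529e+02] mm-> n>=2.4 rows
```

```bash
python3 -m creep '[{"tx":0,"ty":0,"tz":-0.004,"wx":0,"wy":0,"wz":0},{"tx":0,"ty":0,"tz":-0.004,"wx":0,"wy":0,"wz":0},{"tx":0,"ty":0,"tz":-0.004,"wx":0,"wy":0,"wz":0},{"tx":0,"ty":0,"tz":-0.004,"wx":0,"wy":0,"wz":0},{"tx":0,"ty":0,"tz":-0.004,"wx":0,"wy":0,"wz":0}]' 1 20; python3 go.py .444 .064 .093
python3 snap.py side s23.png 150 350 200 460 3;python3 snap.py top t23.png 150 330 220 470 3.2
```

```text
time_s: 31.25
ee_pos: [0.4505, -0.0881, 0.095]
orientation: [147.4, 89.9, 59.9]
contact_force: [5.9, 13.6, 3.3]
opening: 0.0218
pos [ 0.4505 -0.0881  0.095 ] jawyaw -87.5 j [-17.  19. 113.   0.  48.  70.] t 31.25 open 0.0218 F [ 5.9 13.6  3.3]
t=[   2.3    0.3 -152.2] mm-> n>=2.4 rows
```

View pics/s23.png

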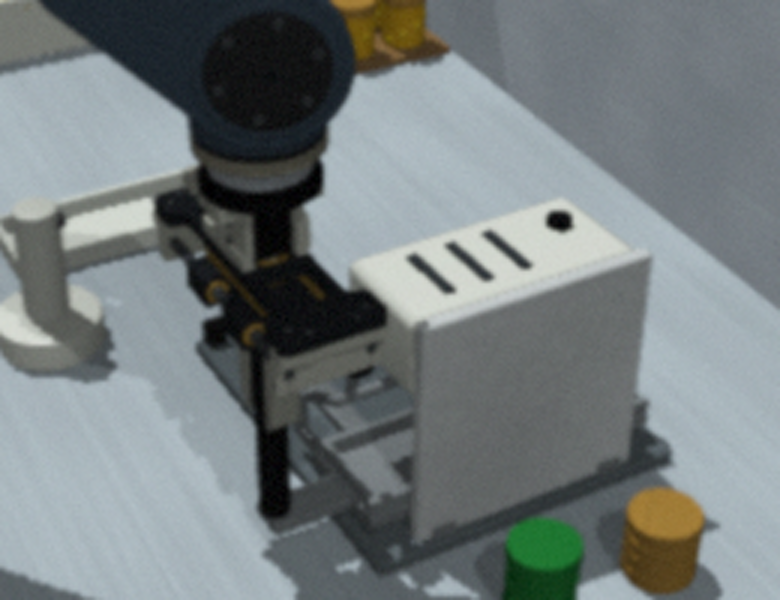

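View pics/t23.png

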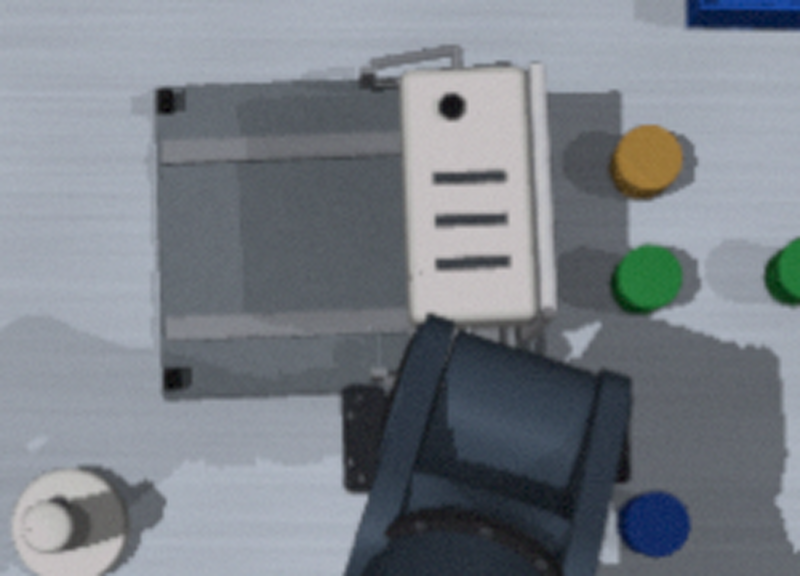

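```bash
for i in 1 2 3 4; do python3 -m creep '[{"tx":0,"ty":0,"tz":0,"wx":0,"wy":0,"wz":0},{"tx":0,"ty":0,"tz":0,"wx":0,"wy":0,"wz":0},{"tx":0,"ty":0,"tz":0,"wx":0,"wy":0,"wz":0},{"tx":0,"ty":0,"tz":0,"wx":0,"wy":0,"wz":0},{"tx":0,"ty":0,"tz":0,"wx":0,"wy":0,"wz":0}]' 1 20 | head -2; done
```

```text
time_s: 31.98
ee_pos: [0.4505, -0.0881, 0.095]
time_s: 32.6
ee_pos: [0.4505, -0.0881, 0.095]
time_s: 33.22
ee_pos: [0.4505, -0.0881, 0.095]
time_s: 33.85
ee_pos: [0.4505, -0.0881, 0.095]
```

```bash
python3 -m creep '[{"tx":0,"ty":0,"tz":-0.006,"wx":0,"wy":0,"wz":0},{"tx":0,"ty":0,"tz":-0.015,"wx":0,"wy":0,"wz":0},{"tx":0,"ty":0,"tz":-0.025,"wx":0,"wy":0,"wz":0},{"tx":0,"ty":0,"tz":-0.036,"wx":0,"wy":0,"wz":0},{"tx":0,"ty":0,"tz":-0.048,"wx":0,"wy":0,"wz":0}]' 1 20
python3 -m creep '[{"tx":0,"ty":0,"tz":-0.012,"wx":0,"wy":0,"wz":0},{"tx":0,"ty":0,"tz":-0.024,"wx":0,"wy":0,"wz":0},{"tx":0,"ty":0,"tz":-0.036,"wx":0,"wy":0,"wz":0},{"tx":0,"ty":0,"tz":-0.048,"wx":0,"wy":0,"wz":0},{"tx":0,"ty":0,"tz":-0.06,"wx":0,"wy":0,"wz":0}]' 1 20
python3 -m creep '[{"tx":0,"ty":0,"tz":-0.011,"wx":0,"wy":0,"wz":0},{"tx":0,"ty":0,"tz":-0.021,"wx":0,"wy":0,"wz":0},{"tx":0,"ty":0,"tz":-0.03,"wx":0,"wy":0,"wz":0},{"tx":0,"ty":0,"tz":-0.038,"wx":0,"wy":0,"wz":0},{"tx":0,"ty":0,"tz":-0.045,"wx":0,"wy":0,"wz":0}]' 1 20
python3 go.py .4505 -.0888 .095 -87.3
```

```text
time_s: 34.48
ee_pos: [0.4482, -0.042, 0.095]
orientation: [34.5, 89.9, -52.9]
contact_force: [2.0, -6.6, -0.3]
opening: 0.0221
time_s: 35.1
ee_pos: [0.4453, 0.0181, 0.095]
orientation: [19.5, 89.9, -67.9]
contact_force: [1.4, -5.9, 1.8]
opening: 0.0218
time_s: 35.72
ee_pos: [0.443, 0.063, 0.095]
orientation: [6.2, 89.9, -81.2]
contact_force: [1.8, -6.6, 3.3]
opening: 0.0215
pos [0.443 0.063 0.095] jawyaw -87.4 j [  2.  18. 115.  -0.  47.  90.] t 35.73 open 0.0215 F [ 1.8 -6.6  3.3]
t=[  0.2   0.6 152. ] mm-> n>=2.4 rows
  jaw -87: w=[-0.1  0.1 -0. ]
  jaw 93: w=[ 1.799e+02 -0.000e+00 -1.000e-01]
```

```bash
python3 -m creep '[{"tx":0,"ty":0,"tz":-0.004,"wx":0,"wy":0,"wz":0},{"tx":0,"ty":0,"tz":-0.008,"wx":0,"wy":0,"wz":0},{"tx":0,"ty":0,"tz":-0.011,"wx":0,"wy":0,"wz":0},{"tx":0,"ty":0,"tz":-0.014,"wx":0,"wy":0,"wz":0},{"tx":0,"ty":0,"tz":-0.016,"wx":0,"wy":0,"wz":0}]' 1 20
python3 -m creep '[{"tx":0,"ty":0,"tz":-0.001,"wx":0,"wy":0,"wz":0},{"tx":0,"ty":0,"tz":-0.002,"wx":0,"wy":0,"wz":0},{"tx":0,"ty":0,"tz":-0.003,"wx":0,"wy":0,"wz":0},{"tx":0,"ty":0,"tz":-0.004,"wx":0,"wy":0,"wz":0},{"tx":0,"ty":0,"tz":-0.004,"wx":0,"wy":0,"wz":0}]' 1 20
python3 go.py .4505 -.0888 .095 -87.3
```

```text
time_s: 36.35
ee_pos: [0.4423, 0.0789, 0.095]
orientation: [-1.0, 89.9, -88.4]
contact_force: [0.4, -6.8, 4.1]
opening: 0.0216
time_s: 36.98
ee_pos: [0.4421, 0.0817, 0.0949]
orientation: [-4.2, 89.8, -91.6]
contact_force: [0.1, -15.7, 4.0]
opening: 0.0219
pos [0.4421 0.0817 0.0949] jawyaw -87.4 j [  5.  18. 114.  -0.  47.  92.] t 36.98 open 0.0219 F [  0.1 -15.7   4. ]
t=[  0.5   0.5 170.7] mm-> n>=2.7 rows
  jaw -87: w=[-0.1  0.2  0. ]
  jaw 93: w=[179.9   0.   -0.3]
```

```bash
python3 -m creep '[{"tx":0,"ty":0,"tz":0.003,"wx":0,"wy":0,"wz":0},{"tx":0,"ty":0,"tz":0.003,"wx":0,"wy":0,"wz":0},{"tx":0,"ty":0,"tz":0.003,"wx":0,"wy":0,"wz":0},{"tx":-0.05,"ty":0,"tz":0.003,"wx":0,"wy":0,"wz":0},{"tx":-0.1,"ty":0,"tz":0.003,"wx":0,"wy":0,"wz":0}]' -0.1 20
python3 -m creep '[{"tx":-0.03,"ty":0,"tz":0,"wx":-10,"wy":0,"wz":0},{"tx":-0.03,"ty":0,"tz":0,"wx":-20,"wy":0,"wz":0},{"tx":-0.03,"ty":0,"tz":0,"wx":-30,"wy":0,"wz":0},{"tx":-0.03,"ty":0,"tz":0,"wx":-40,"wy":0,"wz":0},{"tx":-0.03,"ty":0,"tz":0,"wx":-50,"wy":0,"wz":0}]' -0.1 10
python3 snap.py top t24.png 150 330 160 410 3.2;  python3 snap.py side s24.png 180 350 220 440 3.4; python3 go.py .5016 .069 .2 2.7
```

```text
time_s: 37.6
ee_pos: [0.4418, 0.0806, 0.1959]
orientation: [-89.2, 89.9, -176.6]
contact_force: [0.6, -0.6, 0.6]
opening: 0.051
time_s: 38.22
ee_pos: [0.442, 0.0806, 0.2247]
orientation: [-145.4, 90.0, 177.5]
contact_force: [-0.2, -0.1, -0.3]
opening: 0.0511
pos [0.4421 0.0806 0.2247] jawyaw -37.3 j [  4.   8. 107.   0.  66.  42.] t 38.33 open 0.0516 F [ 0.4 -0.9 -0.5]
t=[24.7 26.8 54.4] mm-> n>=1.0 rows
  jaw 3: w=[-40.  -0.   0.]
  jaw 183: w=[140.   0.   0.]
```

View pics/t24.png

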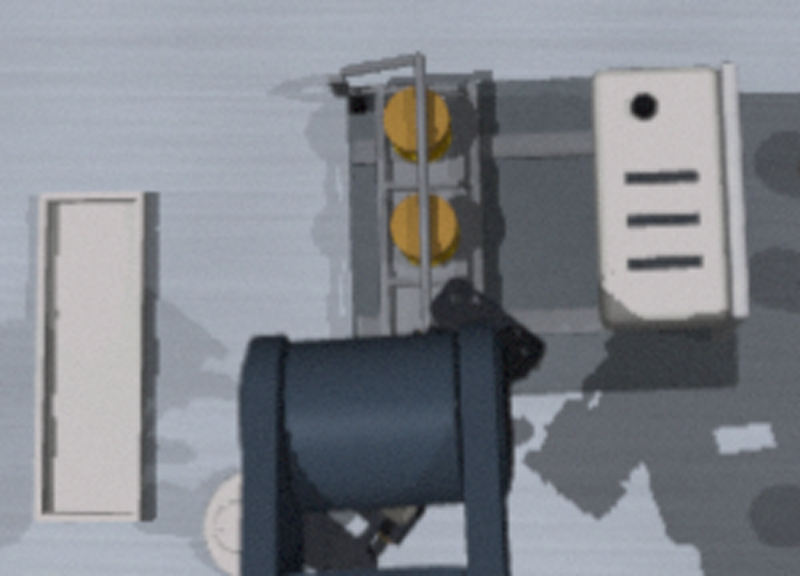

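View pics/s24.png

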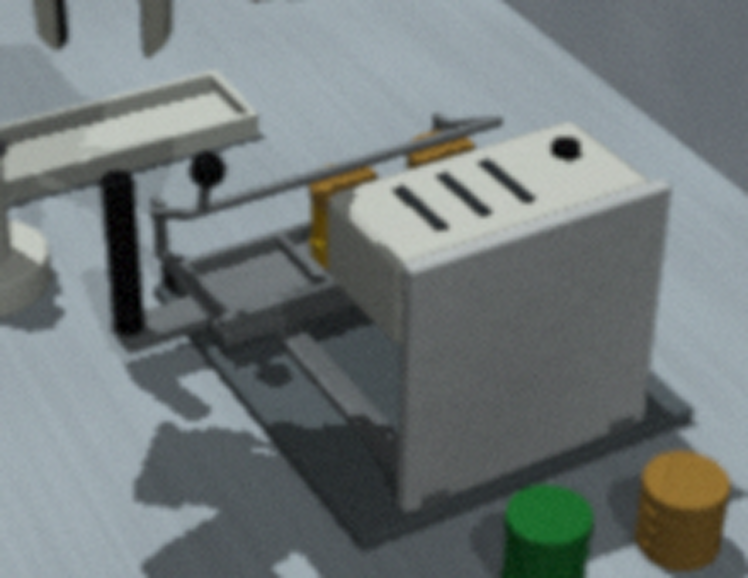

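```bash
python3 - <<'E'
from kfit import *
T=env.grab_frame("top");S=env.grab_frame("side")
s=lambda x,y:np.array((220+x/3.4,180+y/3.4))
kfit(None,s(207,170),None,s(118,178),T,S)
E
python3 -m creep '[{"tx":0,"ty":0.006,"tz":0.011,"wx":-10,"wy":0,"wz":0},{"tx":0,"ty":0.012,"tz":0.022,"wx":-20,"wy":0,"wz":0},{"tx":0,"ty":0.018,"tz":0.033,"wx":-30,"wy":0,"wz":0},{"tx":0,"ty":0.024,"tz":0.044,"wx":-40,"wy":0,"wz":0},{"tx":0,"ty":0.027,"tz":0.054,"wx":-40,"wy":0,"wz":0}]' -0.08 10
python3 go.py .5016 .069 .1 2.7
```

```text
c,th [-0.0011  0.0103] res [ 0.   0.   0.1 -0.   0.   0.  -0.3  0.2]
time_s: 39.05
ee_pos: [0.5019, 0.069, 0.2247]
orientation: [177.1, 90.0, 179.5]
contact_force: [0.4, -0.3, 0.3]
opening: 0.0501
pos [0.5019 0.069  0.2247] jawyaw 2.4 j [ 3. 14. 99.  0. 67.  0.] t 39.05 open 0.0501 F [ 0.4 -0.3  0.3]
t=[124.7  -0.   -0.3] mm-> n>=2.0 rows
  jaw 3: w=[-0.3 -0.  -0. ]
  jaw 183: w=[179.7  -0.    0. ]
```

```bash
python3 -m creep '[{"tx":0.04,"ty":0,"tz":0,"wx":0,"wy":0,"wz":0},{"tx":0.07,"ty":0,"tz":0,"wx":0,"wy":0,"wz":0},{"tx":0.095,"ty":0,"tz":0,"wx":0,"wy":0,"wz":0},{"tx":0.11,"ty":0,"tz":0,"wx":0,"wy":0,"wz":0},{"tx":0.124,"ty":0,"tz":0,"wx":0,"wy":0,"wz":0}]' 0.12 10
python3 snap.py side s25.png 180 300 210 370 4.5; python3 go.py .5016 .069 .1 2.7
```

```text
time_s: 39.67
ee_pos: [0.5018, 0.0691, 0.1005]
orientation: [0.3, 90.0, 2.7]
contact_force: [-0.1, -0.1, 0.1]
opening: 0.0407
pos [0.5009 0.069  0.0989] jawyaw 2.5 j [  3.  23. 106.  -0.  51.   0.] t 39.73 open 0.0409 F [-0.7  0.2 -2.8]
t=[-1.1 -0.1  0.7] mm-> n>=0.0 rows
  jaw 3: w=[-0.2 -0.1  0. ]
  jaw 183: w=[1.798e+02 0.000e+00 1.000e-01]
```

View pics/s25.png

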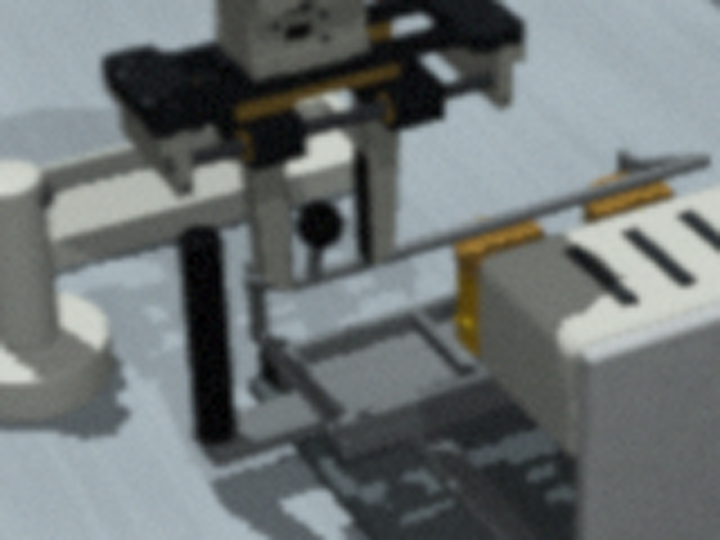

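```bash
python3 -m creep '[{"tx":0,"ty":0,"tz":0,"wx":0,"wy":0,"wz":0},{"tx":0,"ty":0,"tz":0,"wx":0,"wy":0,"wz":0},{"tx":0,"ty":0,"tz":0,"wx":0,"wy":0,"wz":0},{"tx":0,"ty":0,"tz":0,"wx":0,"wy":0,"wz":0},{"tx":0,"ty":0,"tz":0,"wx":0,"wy":0,"wz":0}]' 1 12
python3 -m creep '[{"tx":-0.009,"ty":0.01,"tz":0,"wx":0,"wy":0,"wz":0},{"tx":-0.016,"ty":0.021,"tz":0,"wx":0,"wy":0,"wz":0},{"tx":-0.022,"ty":0.033,"tz":0,"wx":0,"wy":0,"wz":0},{"tx":-0.026,"ty":0.046,"tz":0,"wx":0,"wy":0,"wz":0},{"tx":-0.029,"ty":0.059,"tz":0,"wx":0,"wy":0,"wz":0}]' 1 12
python3 snap.py side s26.png 160 300 210 370 4.2; python3 go.py .5016 .069 .1 2.7
```

```text
time_s: 40.35
ee_pos: [0.5015, 0.0691, 0.1014]
orientation: [-15.1, 90.0, -12.5]
contact_force: [-4.7, -0.8, 5.8]
opening: 0.023
time_s: 40.98
ee_pos: [0.4985, 0.1291, 0.13]
orientation: [165.9, 90.0, 168.5]
contact_force: [-1.6, -1.2, -4.2]
opening: 0.0226
pos [0.4985 0.1303 0.1302] jawyaw 2.6 j [  9.  21. 104.   0.  55.   7.] t 41.02 open 0.0228 F [-4.7  1.8  1.2]
t=[ 30.1 -61.4   0.3] mm-> n>=1.1 rows
  jaw 3: w=[-0.1 -0.  -0. ]
  jaw 183: w=[ 1.799e+02 -1.000e-01  0.000e+00]
```

View pics/s26.png

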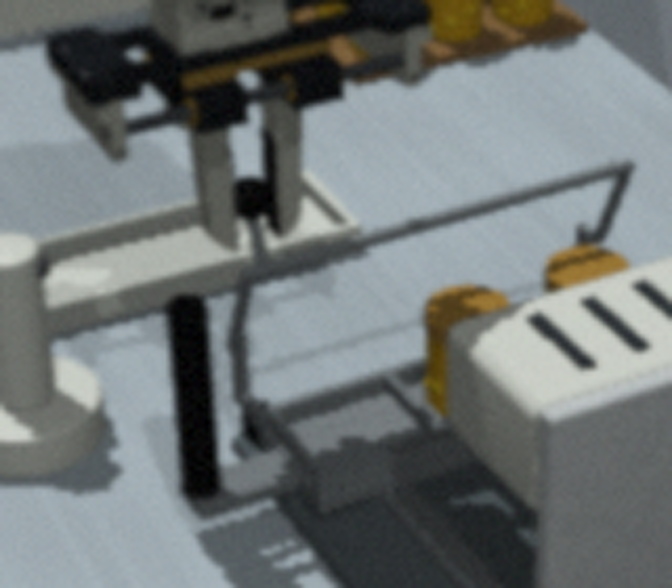

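```bash
python3 -m creep '[{"tx":-0.001,"ty":0.013,"tz":0,"wx":0,"wy":0,"wz":0},{"tx":0,"ty":0.0265,"tz":0,"wx":0,"wy":0,"wz":0},{"tx":0.003,"ty":0.0395,"tz":0,"wx":0,"wy":0,"wz":0},{"tx":0.007,"ty":0.052,"tz":0,"wx":0,"wy":0,"wz":0},{"tx":0.013,"ty":0.064,"tz":0,"wx":0,"wy":0,"wz":0}]' 1 12
python3 -m creep '[{"tx":0.007,"ty":0.011,"tz":0,"wx":0,"wy":0,"wz":0},{"tx":0.016,"ty":0.021,"tz":0,"wx":0,"wy":0,"wz":0},{"tx":0.026,"ty":0.03,"tz":0,"wx":0,"wy":0,"wz":0},{"tx":0.037,"ty":0.037,"tz":0,"wx":0,"wy":0,"wz":0},{"tx":0.048,"ty":0.042,"tz":0,"wx":0,"wy":0,"wz":0}]' 1 12
python3 snap.py side s27.png 160 300 210 370 4.2; python3 go.py .5016 .069 .1 2.7
```

```text
time_s: 41.65
ee_pos: [0.4954, 0.1931, 0.1169]
orientation: [139.5, 89.9, 142.1]
contact_force: [-5.2, -0.3, 2.6]
opening: 0.023
time_s: 42.28
ee_pos: [0.4934, 0.2353, 0.0685]
orientation: [126.5, 89.9, 129.1]
contact_force: [-5.2, 3.2, 2.4]
opening: 0.0238
pos [0.4933 0.2357 0.0673] jawyaw 2.6 j [ 21.  29. 101.   0.  49.  18.] t 42.33 open 0.0231 F [-3.7  6.5 -0.3]
t=[ -32.9 -166.8    0.7] mm-> n>=2.7 rows
  jaw 3: w=[-0.1 -0.1 -0.1]
  jaw 183: w=[ 1.799e+02 -1.000e-01  1.000e-01]
```

View pics/s27.png

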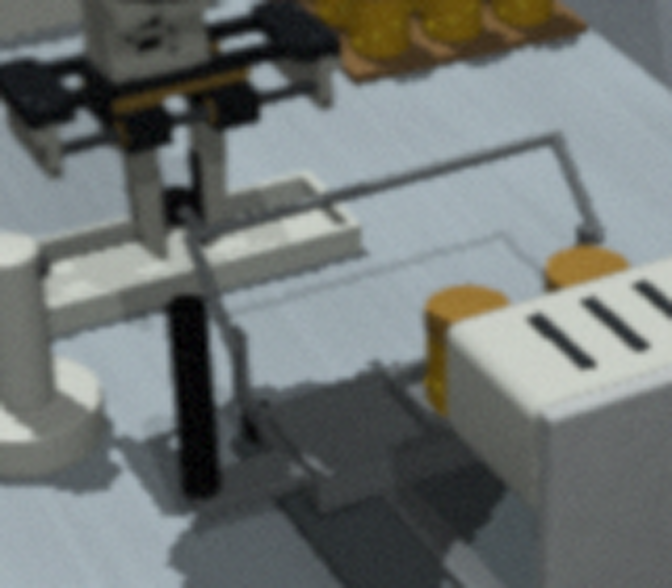

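```bash
python3 -m creep '[{"tx":0.002,"ty":0.001,"tz":0,"wx":0,"wy":0,"wz":0},{"tx":0.004,"ty":0.001,"tz":0,"wx":0,"wy":0,"wz":0},{"tx":0.005,"ty":0.001,"tz":0,"wx":0,"wy":0,"wz":0},{"tx":0.005,"ty":0.001,"tz":0,"wx":0,"wy":0,"wz":0},{"tx":0.005,"ty":0.001,"tz":0,"wx":0,"wy":0,"wz":0}]' 1 12
python3 -m creep '[{"tx":-0.002,"ty":0,"tz":0,"wx":0,"wy":0,"wz":0},{"tx":-0.002,"ty":0,"tz":0,"wx":0,"wy":0,"wz":0},{"tx":-0.002,"ty":0,"tz":0,"wx":0,"wy":0,"wz":0},{"tx":-0.05,"ty":0,"tz":0,"wx":0,"wy":0,"wz":0},{"tx":-0.11,"ty":0,"tz":0,"wx":0,"wy":0,"wz":0}]' 0.1 12
python3 -m creep '[{"tx":-0.06,"ty":0,"tz":0,"wx":0,"wy":0,"wz":0},{"tx":-0.08,"ty":-0.04,"tz":-0.04,"wx":0,"wy":0,"wz":0},{"tx":-0.08,"ty":-0.08,"tz":-0.08,"wx":0,"wy":0,"wz":0},{"tx":-0.08,"ty":-0.12,"tz":-0.1,"wx":0,"wy":0,"wz":0},{"tx":-0.08,"ty":-0.15,"tz":-0.12,"wx":0,"wy":0,"wz":0}]' -0.4 20
python3 snap.py top t28.png 150 330 160 410 3.2;  python3 snap.py side s28.png 180 350 220 440 3.4; python3 bedj.py;python3 go.py .61 .09 .25 2.7
```

```text
time_s: 42.95
ee_pos: [0.4934, 0.236, 0.0643]
orientation: [125.0, 89.9, 127.6]
contact_force: [-8.8, 1.3, 11.1]
opening: 0.0232
time_s: 43.58
ee_pos: [0.4934, 0.2347, 0.1742]
orientation: [-162.8, 89.9, -160.2]
contact_force: [-0.1, 0.3, -0.1]
opening: 0.0419
time_s: 44.2
ee_pos: [0.3802, 0.0785, 0.254]
orientation: [-4.7, 89.9, -2.2]
contact_force: [1.0, 0.3, 0.6]
opening: 0.0652
[289.9 187.5] 332 world [0.6883 0.0972 0.0967] px@.096 [0.6879 0.0975 0.096 ] bed [0.0771 0.0236] z pct [0.092  0.0965 0.1014] zplane [-0.004  0.012  0.097]
[292.2 220.7] 339 world [0.6078 0.0901 0.0967] px@.096 [0.6076 0.0902 0.096 ] bed [-0.0035  0.0202] z pct [0.0919 0.0969 0.1009] zplane [-0.005  0.007  0.097]
pos [0.3808 0.079  0.2541] jawyaw 2.5 j [  5.  -1. 112.   0.  69.   2.] t 44.35 open 0.0651 F [-0.4  0.1  0.2]
t=[  4.4   1.2 229.5] mm-> n>=3.7 rows
  jaw 3: w=[-0.2  0.1 -0. ]
  jaw 183: w=[ 1.798e+02 -0.000e+00 -1.000e-01]
```

View pics/t28.png

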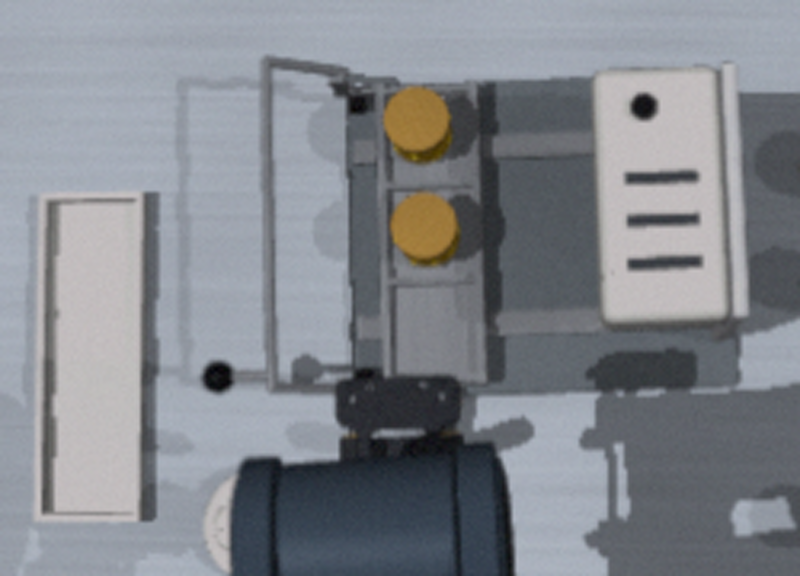

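View pics/s28.png

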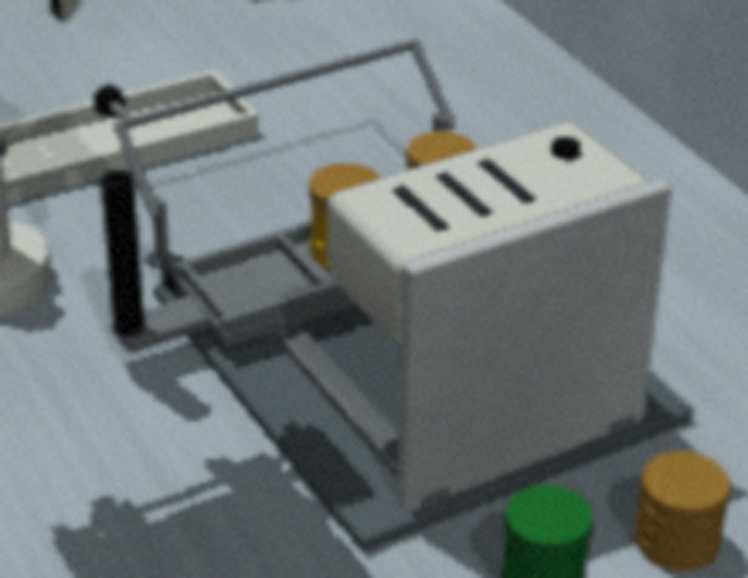

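```bash
python3 - <<'E'
from kfit import *
T=env.grab_frame("top");S=env.grab_frame("side")
t=lambda x,y:np.array((160+x/3.2,150+y/3.2)); s=lambda x,y:np.array((220+x/3.4,180+y/3.4))
kfit(t(218,376),s(109,99),None,s(118,178),T,S)
f=T;print([P(f,*t(x,y),.02).round(4) for x,y in((42,198),(152,196),(38,519),(150,519))])
E
```

```text
c,th [-0.0022  1.9266] res [ 0.3  0.3 -0.   0.1  0.   0.  -0.5 -0.1]
[array([0.6392, 0.4   , 0.02  ]), array([0.6414, 0.3111, 0.02  ]), array([0.3855, 0.3929, 0.02  ]), array([0.3875, 0.3039, 0.02  ])]
```

```bash
python3 snap.py top t29.png 200 330 160 220 6; python3 - <<'E'
from mod import *
f=env.grab_frame("top")
a=np.deg2rad(1.6);R=np.array([[np.cos(a),-np.sin(a)],[np.sin(a),np.cos(a)]])
c0=np.array([.514,.3545]); d={}
i=0
for X,Y,z in((.13,.042,.02),(.124,.036,.02),(.124,.036,.006)):
    for sx in(-1,1):
        for sy in(-1,1):
            p=R@[sx*X,sy*Y]+c0; d[f"{'k' if z>.01 else 'a'}{i}"]=(p[0],p[1],z); i+=1
draw(f,d,"pics/t30.png",(200,330,160,220),4.5)
E
```

```text
(no output)
```

View pics/t30.png

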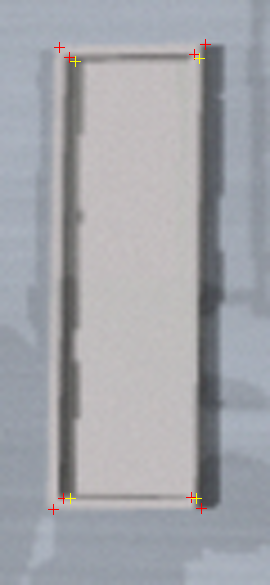

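```bash
python3 -m creep '[{"tx":0,"ty":0.001,"tz":0.06,"wx":0,"wy":0,"wz":0},{"tx":0,"ty":0.002,"tz":0.12,"wx":0,"wy":0,"wz":0},{"tx":0,"ty":0.003,"tz":0.18,"wx":0,"wy":0,"wz":0},{"tx":0,"ty":0.004,"tz":0.24,"wx":0,"wy":0,"wz":0},{"tx":0,"ty":0.005,"tz":0.3,"wx":0,"wy":0,"wz":0}]' -0.4 20
python3 -m creep '[{"tx":0,"ty":0.005,"tz":0.009,"wx":0,"wy":0,"wz":0},{"tx":0.04,"ty":0.005,"tz":0.009,"wx":0,"wy":0,"wz":0},{"tx":0.08,"ty":0.005,"tz":0.009,"wx":0,"wy":0,"wz":0},{"tx":0.1,"ty":0.005,"tz":0.009,"wx":0,"wy":0,"wz":0},{"tx":0.1,"ty":0.005,"tz":0.009,"wx":0,"wy":0,"wz":0}]' -0.4 20
python3 snap.py side s31.png 150 300 260 440 4;python3 go.py .690 .0975 .038 2.7
```

```text
time_s: 45.18
ee_pos: [0.6825, 0.0994, 0.253]
orientation: [166.9, 90.0, 169.6]
contact_force: [0.1, -0.4, 0.3]
opening: 0.065
time_s: 45.8
ee_pos: [0.6885, 0.1041, 0.1531]
orientation: [-179.2, 89.9, -176.6]
contact_force: [0.3, -0.3, 1.3]
opening: 0.0651
pos [0.6894 0.104  0.1547] jawyaw 2.6 j [ 5. 38. 72.  0. 70.  2.] t 45.85 open 0.0649 F [-0.5  0.6 -0.6]
t=[116.7  -6.5   0.3] mm-> n>=1.9 rows
  jaw 3: w=[-0.1  0.  -0. ]
  jaw 183: w=[ 1.799e+02 -0.000e+00 -1.000e-01]
```

View pics/s31.png

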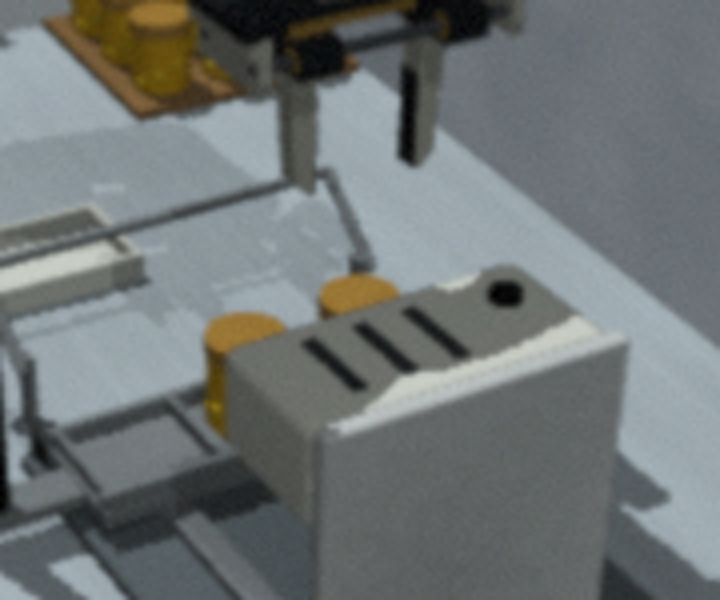

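```bash
python3 -m creep '[{"tx":0.03,"ty":-0.006,"tz":0,"wx":0,"wy":0,"wz":0},{"tx":0.06,"ty":-0.006,"tz":0,"wx":0,"wy":0,"wz":0},{"tx":0.085,"ty":-0.006,"tz":0,"wx":0,"wy":0,"wz":0},{"tx":0.105,"ty":-0.006,"tz":0,"wx":0,"wy":0,"wz":0},{"tx":0.115,"ty":-0.006,"tz":0,"wx":0,"wy":0,"wz":0}]' -0.4 20
python3 snap.py side s32.png 150 300 260 440 4;python3 go.py .690 .0975 .038 2.7
```

```text
time_s: 46.48
ee_pos: [0.6897, 0.0977, 0.0388]
orientation: [0.2, 90.0, 2.8]
contact_force: [-0.1, -0.1, 0.4]
opening: 0.065
pos [0.6892 0.0976 0.0378] jawyaw 2.6 j [ 4. 45. 77.  0. 58.  2.] t 46.52 open 0.0649 F [ 0.1 -0.  -1.8]
t=[-0.2 -0.2  0.8] mm-> n>=0.0 rows
  jaw 3: w=[-0.1 -0.   0. ]
  jaw 183: w=[1.799e+02 0.000e+00 1.000e-01]
```

View pics/s32.png

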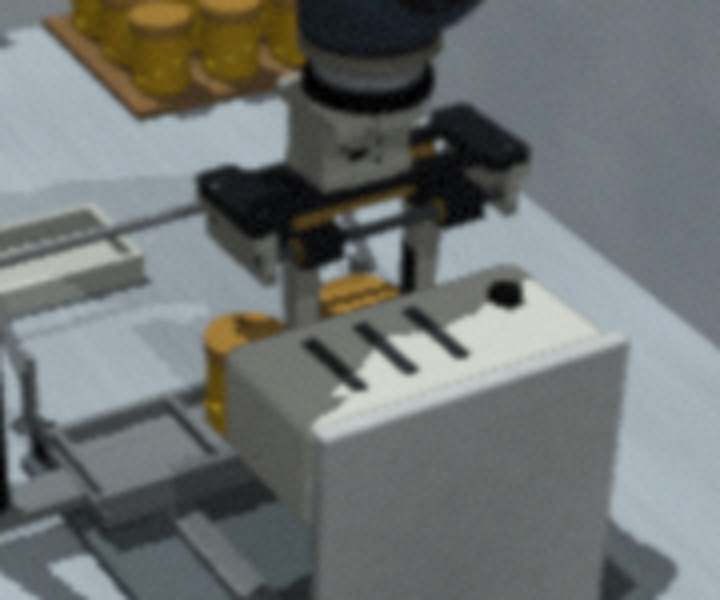

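```bash
python3 -m creep '[{"tx":0,"ty":0,"tz":0,"wx":0,"wy":0,"wz":0},{"tx":0,"ty":0,"tz":0,"wx":0,"wy":0,"wz":0},{"tx":0,"ty":0,"tz":0,"wx":0,"wy":0,"wz":0},{"tx":0,"ty":0,"tz":0,"wx":0,"wy":0,"wz":0},{"tx":0,"ty":0,"tz":0,"wx":0,"wy":0,"wz":0}]' 1 20
python3 go.py .69 .0975 .038
python3 -m creep '[{"tx":-0.02,"ty":0,"tz":0,"wx":0,"wy":0,"wz":0},{"tx":-0.06,"ty":0,"tz":0,"wx":0,"wy":0,"wz":0},{"tx":-0.11,"ty":0,"tz":0,"wx":0,"wy":0,"wz":0},{"tx":-0.16,"ty":0,"tz":0,"wx":0,"wy":0,"wz":0},{"tx":-0.2,"ty":0,"tz":0,"wx":0,"wy":0,"wz":0}]' 1 20
python3 go.py .576 .357 .2 1.6
```

```text
time_s: 47.15
ee_pos: [0.6901, 0.0977, 0.0399]
orientation: [2.5, 89.9, 5.1]
contact_force: [0.5, 0.2, 6.4]
opening: 0.0494
pos [0.6901 0.0977 0.0399] jawyaw 2.6 j [ 4. 45. 77.  0. 58.  2.] t 47.15 open 0.0494 F [0.5 0.2 6.4]
t=[ 1.9 -0.2 -0.1] mm-> n>=0.0 rows
time_s: 47.78
ee_pos: [0.6894, 0.0976, 0.2424]
orientation: [0.7, 89.9, 3.3]
contact_force: [0.2, -0.0, -2.5]
opening: 0.0497
pos [0.6894 0.0976 0.2424] jawyaw 2.6 j [ 4. 34. 67. -0. 79.  2.] t 47.77 open 0.0497 F [ 0.2 -0.  -2.5]
t=[  42.2  264.3 -101.6] mm-> n>=4.6 rows
  jaw 2: w=[ 1.   0.1 -0. ]
  jaw 182: w=[-179.     0.     0.2]
```

```bash
python3 -m creep '[{"tx":0,"ty":0.053,"tz":-0.02,"wx":0,"wy":0,"wz":0},{"tx":0,"ty":0.106,"tz":-0.04,"wx":0,"wy":0,"wz":0},{"tx":0,"ty":0.159,"tz":-0.06,"wx":0,"wy":0,"wz":0},{"tx":0,"ty":0.212,"tz":-0.08,"wx":0,"wy":0,"wz":0},{"tx":0,"ty":0.264,"tz":-0.101,"wx":1,"wy":0,"wz":0}]' 1 20
python3 -m creep '[{"tx":0,"ty":0,"tz":0,"wx":0,"wy":0,"wz":0},{"tx":0.06,"ty":0,"tz":0,"wx":0,"wy":0,"wz":0},{"tx":0.11,"ty":0,"tz":0,"wx":0,"wy":0,"wz":0},{"tx":0.15,"ty":0,"tz":0,"wx":0,"wy":0,"wz":0},{"tx":0.19,"ty":0,"tz":0,"wx":0,"wy":0,"wz":0}]' 1 20
python3 snap.py side s33.png 130 280 160 340 4;python3 go.py .576 .357 .012 1.6
```

```text
time_s: 48.4
ee_pos: [0.5755, 0.3583, 0.24]
orientation: [24.8, 90.0, 26.4]
contact_force: [0.6, -0.5, -1.5]
opening: 0.0494
time_s: 49.02
ee_pos: [0.5772, 0.3556, 0.0483]
orientation: [-16.0, 90.0, -14.5]
contact_force: [0.5, -0.5, -1.2]
opening: 0.0499
pos [0.5746 0.3542 0.0427] jawyaw 1.5 j [28. 43. 80. -0. 57. 26.] t 49.08 open 0.0497 F [-2.6 -1.8 -5.8]
t=[30.6  2.8  1.7] mm-> n>=0.5 rows
  jaw 2: w=[-0.1 -0.4  0.2]
  jaw 182: w=[179.9   0.3   0.6]
```

View pics/s33.png

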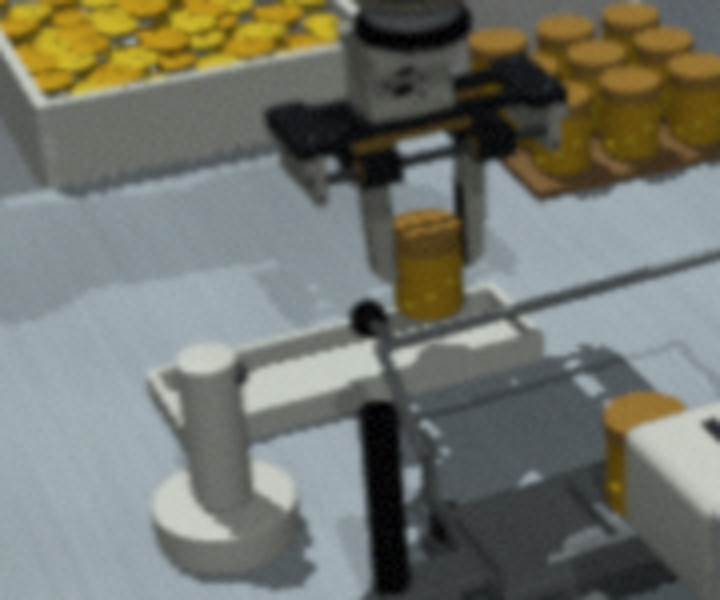

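```bash
python3 -m creep '[{"tx":0.008,"ty":0.001,"tz":0,"wx":0,"wy":0,"wz":0},{"tx":0.016,"ty":0.001,"tz":0,"wx":0,"wy":0,"wz":0},{"tx":0.022,"ty":0.001,"tz":0,"wx":0,"wy":0,"wz":0},{"tx":0.026,"ty":0.001,"tz":0,"wx":0,"wy":0,"wz":0},{"tx":0.026,"ty":0.001,"tz":0,"wx":0,"wy":0,"wz":0}]' 1 20
python3 -m creep '[{"tx":0.001,"ty":0,"tz":0,"wx":0,"wy":0,"wz":0},{"tx":0.002,"ty":0,"tz":0,"wx":0,"wy":0,"wz":0},{"tx":0.003,"ty":0,"tz":0,"wx":0,"wy":0,"wz":0},{"tx":0.004,"ty":0,"tz":0,"wx":0,"wy":0,"wz":0},{"tx":0.004,"ty":0,"tz":0,"wx":0,"wy":0,"wz":0}]' 1 20
```

```text
time_s: 49.7
ee_pos: [0.5765, 0.3578, 0.0228]
orientation: [-140.7, 90.0, -139.1]
contact_force: [-0.5, 0.4, -1.3]
opening: 0.0499
time_s: 50.32
ee_pos: [0.5765, 0.3578, 0.0187]
orientation: [-143.3, 90.0, -141.7]
contact_force: [0.2, 0.2, -1.9]
opening: 0.0499
```

```bash
python3 -m creep '[{"tx":0.002,"ty":0,"tz":0,"wx":0,"wy":0,"wz":0},{"tx":0.004,"ty":0,"tz":0,"wx":0,"wy":0,"wz":0},{"tx":0.005,"ty":0,"tz":0,"wx":0,"wy":0,"wz":0},{"tx":0.006,"ty":0,"tz":0,"wx":0,"wy":0,"wz":0},{"tx":0.007,"ty":0,"tz":0,"wx":0,"wy":0,"wz":0}]' 1 20
python3 -m creep '[{"tx":0.0005,"ty":0,"tz":0,"wx":0,"wy":0,"wz":0},{"tx":0.001,"ty":0,"tz":0,"wx":0,"wy":0,"wz":0},{"tx":0.001,"ty":0,"tz":0,"wx":0,"wy":0,"wz":0},{"tx":0.001,"ty":0,"tz":0,"wx":0,"wy":0,"wz":0},{"tx":0.001,"ty":0,"tz":0,"wx":0,"wy":0,"wz":0}]' 1 20
```

```text
time_s: 50.95
ee_pos: [0.5766, 0.3578, 0.0119]
orientation: [34.3, 90.0, 35.9]
contact_force: [-3.3, -2.1, 8.0]
opening: 0.0498
time_s: 51.58
ee_pos: [0.5766, 0.3578, 0.0119]
orientation: [12.2, 90.0, 13.8]
contact_force: [-4.0, -2.4, 8.5]
opening: 0.0497
```

Touched down. Release, lift, and go to the second jar.

```bash
python3 -m creep '[{"tx":-0.001,"ty":0,"tz":0,"wx":0,"wy":0,"wz":0},{"tx":-0.001,"ty":0,"tz":0,"wx":0,"wy":0,"wz":0},{"tx":-0.001,"ty":0,"tz":0,"wx":0,"wy":0,"wz":0},{"tx":-0.03,"ty":0,"tz":0,"wx":0,"wy":0,"wz":0},{"tx":-0.09,"ty":0,"tz":0,"wx":0,"wy":0,"wz":0}]' -0.4 20
python3 -m creep '[{"tx":-0.06,"ty":0,"tz":0,"wx":0,"wy":0,"wz":0},{"tx":-0.12,"ty":0,"tz":0,"wx":0,"wy":0,"wz":0},{"tx":-0.16,"ty":0,"tz":-0.02,"wx":0,"wy":0,"wz":0},{"tx":-0.16,"ty":0,"tz":-0.08,"wx":0,"wy":0,"wz":0},{"tx":-0.16,"ty":-0.03,"tz":-0.13,"wx":0,"wy":0,"wz":0}]' -0.4 20
python3 snap.py side s34.png 130 330 160 420 3;python3 snap.py top t34.png 150 330 160 410 3.2; python3 bedj.py; python3 go.py .610 .0905 .25 2.7
```

```text
time_s: 52.2
ee_pos: [0.5752, 0.357, 0.0993]
orientation: [-153.8, 89.7, -152.3]
contact_force: [1.4, 0.4, 0.9]
opening: 0.0654
time_s: 52.82
ee_pos: [0.4456, 0.3246, 0.2608]
orientation: [48.3, 90.0, 50.0]
contact_force: [0.6, -0.2, 1.4]
opening: 0.0652
[292.2 220.7] 338 world [0.6076 0.0905 0.0969] px@.096 [0.6076 0.0902 0.096 ] bed [-0.0034  0.0202] z pct [0.0922 0.0968 0.1014] zplane [ 0.025 -0.004  0.097]
pos [0.4457 0.3234 0.2612] jawyaw 1.6 j [31. 17. 90. -0. 73. 30.] t 52.98 open 0.0649 F [ 0.1 -0.8 -0.2]
t=[  11.2 -237.4  157.7] mm-> n>=4.6 rows
  jaw 3: w=[-1.1 -0.   0. ]
  jaw 183: w=[178.9   0.    0. ]
```

View pics/s34.png

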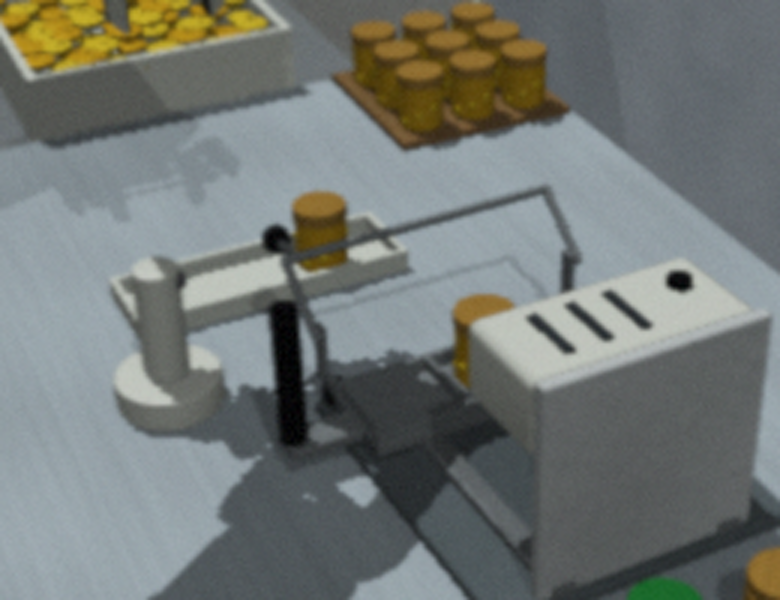

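View pics/t34.png

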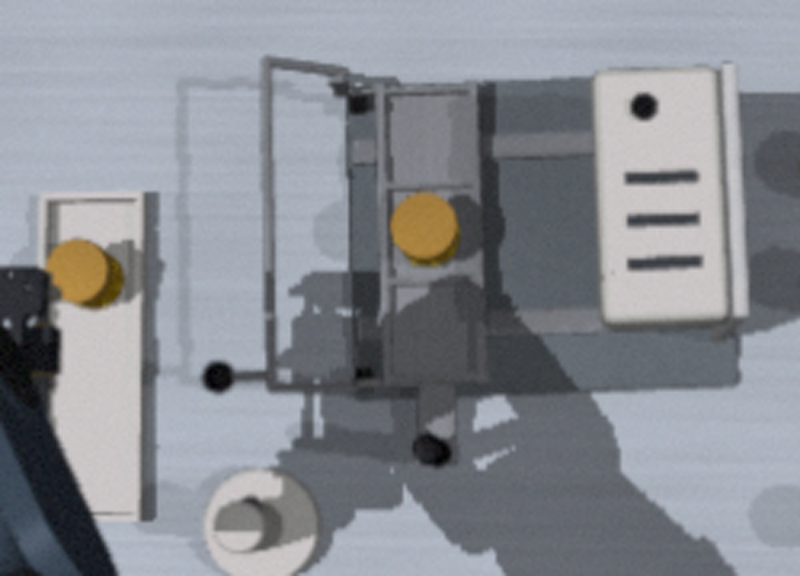

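```bash
python3 -m creep '[{"tx":0,"ty":-0.047,"tz":0.031,"wx":0,"wy":0,"wz":0},{"tx":0,"ty":-0.094,"tz":0.063,"wx":0,"wy":0,"wz":0},{"tx":0,"ty":-0.142,"tz":0.095,"wx":0,"wy":0,"wz":0},{"tx":0,"ty":-0.19,"tz":0.126,"wx":-1,"wy":0,"wz":0},{"tx":0,"ty":-0.237,"tz":0.158,"wx":-1.1,"wy":0,"wz":0}]' -0.35 20
python3 -m creep '[{"tx":0,"ty":0,"tz":0,"wx":0,"wy":0,"wz":0},{"tx":0.05,"ty":0,"tz":0,"wx":0,"wy":0,"wz":0},{"tx":0.1,"ty":0,"tz":0,"wx":0,"wy":0,"wz":0},{"tx":0.12,"ty":0,"tz":0,"wx":0,"wy":0,"wz":0},{"tx":0.12,"ty":0,"tz":0,"wx":0,"wy":0,"wz":0}]' -0.35 20
python3 go.py .610 .0905 .039 2.7
```

```text
time_s: 53.6
ee_pos: [0.6142, 0.0898, 0.2609]
orientation: [3.1, 89.9, 5.8]
contact_force: [0.2, 0.7, 0.7]
opening: 0.0626
time_s: 54.22
ee_pos: [0.6116, 0.0923, 0.1394]
orientation: [178.6, 89.9, -178.7]
contact_force: [-0.2, 0.4, 0.5]
opening: 0.0627
pos [0.6116 0.0923 0.1394] jawyaw 2.7 j [ 4. 31. 87.  0. 62.  2.] t 54.23 open 0.0627 F [-0.2  0.4  0.5]
t=[100.4  -1.7  -1.5] mm-> n>=1.6 rows
  jaw 3: w=[ 0.  -0.1 -0. ]
  jaw 183: w=[-180.     0.    -0.2]
```

```bash
python3 -m creep '[{"tx":0.03,"ty":-0.002,"tz":-0.0015,"wx":0,"wy":0,"wz":0},{"tx":0.06,"ty":-0.002,"tz":-0.0015,"wx":0,"wy":0,"wz":0},{"tx":0.08,"ty":-0.002,"tz":-0.0015,"wx":0,"wy":0,"wz":0},{"tx":0.093,"ty":-0.002,"tz":-0.0015,"wx":0,"wy":0,"wz":0},{"tx":0.1,"ty":-0.002,"tz":-0.0015,"wx":0,"wy":0,"wz":0}]' -0.35 20
python3 snap.py side s35.png 130 330 160 420 3;python3 go.py .610 .0905 .039 2.7
```

```text
time_s: 54.85
ee_pos: [0.611, 0.0898, 0.0408]
orientation: [1.1, 90.0, 3.8]
contact_force: [-0.2, 0.4, -0.4]
opening: 0.0629
pos [0.6106 0.0897 0.0402] jawyaw 2.7 j [ 4. 38. 91.  0. 51.  1.] t 54.9 open 0.0627 F [ 0.   0.3 -0.1]
t=[ 1.2  0.8 -0.5] mm-> n>=0.0 rows
  jaw 3: w=[-0. -0. -0.]
  jaw 183: w=[180.  -0.   0.]
```

View pics/s35.png

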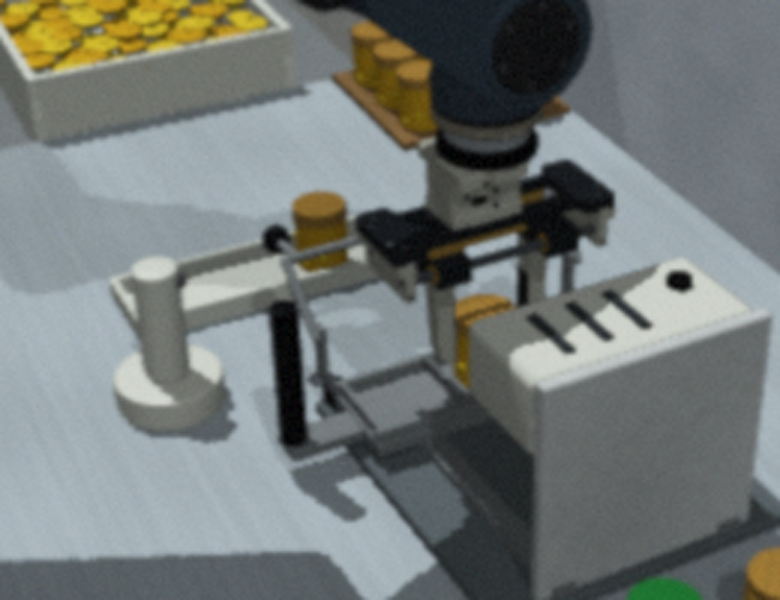

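```bash
python3 -m creep '[{"tx":0,"ty":0,"tz":0,"wx":0,"wy":0,"wz":0},{"tx":0,"ty":0,"tz":0,"wx":0,"wy":0,"wz":0},{"tx":0,"ty":0,"tz":0,"wx":0,"wy":0,"wz":0},{"tx":0,"ty":0,"tz":0,"wx":0,"wy":0,"wz":0},{"tx":0,"ty":0,"tz":0,"wx":0,"wy":0,"wz":0}]' 1 20
python3 go.py .69 .0975 .038
python3 -m creep '[{"tx":-0.02,"ty":0,"tz":0,"wx":0,"wy":0,"wz":0},{"tx":-0.06,"ty":0,"tz":0,"wx":0,"wy":0,"wz":0},{"tx":-0.11,"ty":0,"tz":0,"wx":0,"wy":0,"wz":0},{"tx":-0.16,"ty":0,"tz":0,"wx":0,"wy":0,"wz":0},{"tx":-0.2,"ty":0,"tz":0,"wx":0,"wy":0,"wz":0}]' 1 20
python3 go.py .456 .355 .2 1.6
```

```text
time_s: 55.52
ee_pos: [0.611, 0.0896, 0.0415]
orientation: [-0.1, 89.9, 2.6]
contact_force: [-1.2, -0.7, 5.4]
opening: 0.05
pos [0.611  0.0896 0.0415] jawyaw 2.7 j [ 4. 38. 91. -0. 52.  1.] t 55.52 open 0.05 F [-1.2 -0.7  5.4]
t=[ 3.6  4.2 79.3] mm-> n>=1.3 rows
time_s: 56.15
ee_pos: [0.6105, 0.0896, 0.2442]
orientation: [1.5, 89.9, 4.2]
contact_force: [-0.4, -0.3, -1.8]
opening: 0.0495
pos [0.6105 0.0896 0.2442] jawyaw 2.7 j [ 4. 25. 81.  0. 74.  1.] t 56.15 open 0.0495 F [-0.4 -0.3 -1.8]
t=[  43.9  272.4 -142. ] mm-> n>=5.0 rows
  jaw 2: w=[ 1.1  0.1 -0. ]
  jaw 182: w=[-178.9    0.     0.2]
```

```bash
python3 -m creep '[{"tx":0,"ty":0.054,"tz":-0.028,"wx":0,"wy":0,"wz":0},{"tx":0,"ty":0.108,"tz":-0.056,"wx":0,"wy":0,"wz":0},{"tx":0,"ty":0.162,"tz":-0.084,"wx":0,"wy":0,"wz":0},{"tx":0,"ty":0.216,"tz":-0.112,"wx":0,"wy":0,"wz":0},{"tx":0,"ty":0.27,"tz":-0.14,"wx":1,"wy":0,"wz":0}]' 1 20
python3 -m creep '[{"tx":0,"ty":0.001,"tz":-0.001,"wx":0,"wy":0,"wz":0},{"tx":0.06,"ty":0.001,"tz":-0.001,"wx":0,"wy":0,"wz":0},{"tx":0.11,"ty":0.001,"tz":-0.001,"wx":0,"wy":0,"wz":0},{"tx":0.16,"ty":0.001,"tz":-0.001,"wx":0,"wy":0,"wz":0},{"tx":0.19,"ty":0.001,"tz":-0.001,"wx":0,"wy":0,"wz":0}]' 1 20
python3 snap.py side s36.png 130 280 160 340 4;python3 go.py .456 .355 .0135 1.6
```

```text
time_s: 56.78
ee_pos: [0.4567, 0.3542, 0.242]
orientation: [30.5, 89.9, 32.2]
contact_force: [1.1, 0.3, -1.7]
opening: 0.0497
time_s: 57.4
ee_pos: [0.4568, 0.3523, 0.0492]
orientation: [-142.4, 89.9, -140.8]
contact_force: [-0.3, -0.0, -1.3]
opening: 0.0499
pos [0.4555 0.3514 0.0463] jawyaw 1.6 j [33. 34. 97. -0. 49. 31.] t 57.45 open 0.0497 F [-1.8 -2.3 -5.1]
t=[32.8  3.7  0.8] mm-> n>=0.5 rows
  jaw 2: w=[ 0.  -0.3  0.2]
  jaw 182: w=[-180.    -0.3   -0.5]
```

View pics/s36.png

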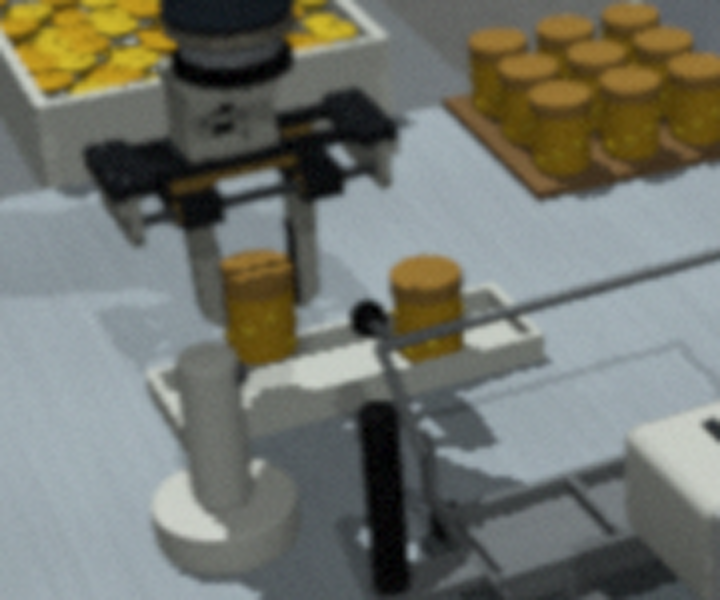

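```bash
python3 -m creep '[{"tx":0.008,"ty":0.001,"tz":0,"wx":0,"wy":0,"wz":0},{"tx":0.016,"ty":0.001,"tz":0,"wx":0,"wy":0,"wz":0},{"tx":0.022,"ty":0.001,"tz":0,"wx":0,"wy":0,"wz":0},{"tx":0.027,"ty":0.001,"tz":0,"wx":0,"wy":0,"wz":0},{"tx":0.03,"ty":0.001,"tz":0,"wx":0,"wy":0,"wz":0}]' 1 20
python3 -m creep '[{"tx":0.001,"ty":0,"tz":0,"wx":0,"wy":0,"wz":0},{"tx":0.002,"ty":0,"tz":0,"wx":0,"wy":0,"wz":0},{"tx":0.003,"ty":0,"tz":0,"wx":0,"wy":0,"wz":0},{"tx":0.004,"ty":0,"tz":0,"wx":0,"wy":0,"wz":0},{"tx":0.004,"ty":0,"tz":0,"wx":0,"wy":0,"wz":0}]' 1 20
```

```text
time_s: 58.08
ee_pos: [0.457, 0.3547, 0.0207]
orientation: [33.4, 90.0, 35.1]
contact_force: [-0.0, -1.0, -0.6]
opening: 0.0498
time_s: 58.7
ee_pos: [0.4569, 0.3547, 0.0168]
orientation: [-132.6, 90.0, -131.0]
contact_force: [0.4, -0.1, -1.0]
opening: 0.0498
```

```bash
python3 -m creep '[{"tx":0.001,"ty":0,"tz":0,"wx":0,"wy":0,"wz":0},{"tx":0.002,"ty":0,"tz":0,"wx":0,"wy":0,"wz":0},{"tx":0.003,"ty":0,"tz":0,"wx":0,"wy":0,"wz":0},{"tx":0.004,"ty":0,"tz":0,"wx":0,"wy":0,"wz":0},{"tx":0.004,"ty":0,"tz":0,"wx":0,"wy":0,"wz":0}]' 1 20
```

```text
time_s: 59.32
ee_pos: [0.457, 0.3547, 0.0135]
orientation: [2.4, 90.0, 4.1]
contact_force: [-3.2, -2.0, 8.0]
opening: 0.0495
```

```bash
python3 -m creep '[{"tx":0,"ty":0,"tz":0,"wx":0,"wy":0,"wz":0},{"tx":0,"ty":0,"tz":0,"wx":0,"wy":0,"wz":0},{"tx":0,"ty":0,"tz":0,"wx":0,"wy":0,"wz":0},{"tx":-0.03,"ty":0,"tz":0,"wx":0,"wy":0,"wz":0},{"tx":-0.09,"ty":0,"tz":0,"wx":0,"wy":0,"wz":0}]' -0.4 20
python3 -m creep '[{"tx":-0.06,"ty":0,"tz":0,"wx":0,"wy":0,"wz":0},{"tx":-0.12,"ty":0,"tz":0,"wx":0,"wy":0,"wz":0},{"tx":-0.16,"ty":0.02,"tz":-0.05,"wx":0,"wy":0,"wz":0},{"tx":-0.16,"ty":0.05,"tz":-0.1,"wx":0,"wy":0,"wz":0},{"tx":-0.16,"ty":0.08,"tz":-0.15,"wx":0,"wy":0,"wz":0}]' -0.4 20
python3 -m creep '[{"tx":0,"ty":0.03,"tz":-0.05,"wx":0,"wy":0,"wz":0},{"tx":0,"ty":0.06,"tz":-0.1,"wx":0,"wy":0,"wz":0},{"tx":0,"ty":0.06,"tz":-0.1,"wx":0,"wy":0,"wz":0},{"tx":0,"ty":0.06,"tz":-0.1,"wx":0,"wy":0,"wz":0},{"tx":0,"ty":0.06,"tz":-0.1,"wx":0,"wy":0,"wz":0}]' -0.4 20
python3 - <<'E'
from mod import *
f=env.grab_frame("top");s=env.grab_frame("side")
cv2.imwrite("pics/t37.png",f["pixels"]);cv2.imwrite("pics/s37.png",s["pixels"])
a=np.deg2rad(1.6);R=np.array([[np.cos(a),np.sin(a)],[-np.sin(a),np.cos(a)]])
w=W(f);hsv=cv2.cvtColor(f["pixels"],cv2.COLOR_BGR2HSV)
m=(hsv[...,0]>10)&(hsv[...,0]<30)&(hsv[...,1]>120)&(w[...,2]>.055)&(w[...,2]<.08)&(w[...,0]>.35)&(w[...,0]<.68)&(w[...,1]>.3)&(w[...,1]<.42)
n,l,st,c=cv2.connectedComponentsWithStats(m.astype(np.uint8))
for i in range(1,n):
    if st[i,4]<60: continue
    q=P(f,*c[i],.068);z=w[l==i]; print(c[i].round(1),st[i,4],"tray",(R@(q[:2]-[.514,.355])).round(4),"z",np.median(z[:,2]).round(4),np.linalg.lstsq(np.c_[z[:,:2]-z[:,:2].mean(0),np.ones(len(z))],z[:,2],rcond=None)[0].round(3))
E
```

```text
time_s: 59.95
ee_pos: [0.4558, 0.3539, 0.102]
orientation: [-148.3, 89.7, -146.6]
contact_force: [0.9, 1.2, -0.5]
opening: 0.0655
time_s: 60.58
ee_pos: [0.3032, 0.4309, 0.2635]
orientation: [51.4, 89.9, 53.1]
contact_force: [0.6, 1.2, -0.3]
opening: 0.0649
time_s: 61.2
ee_pos: [0.204, 0.4868, 0.2628]
orientation: [-64.6, 90.0, -63.0]
contact_force: [1.0, 0.4, 0.8]
opening: 0.0653
[184.3 234.5] 312 tray [ 0.0612 -0.0009] z 0.0682 [0.01  0.04  0.068]
[183.3 283.2] 306 tray [-0.0576  0.0003] z 0.0687 [0.008 0.013 0.068]
```

View pics/t37.png

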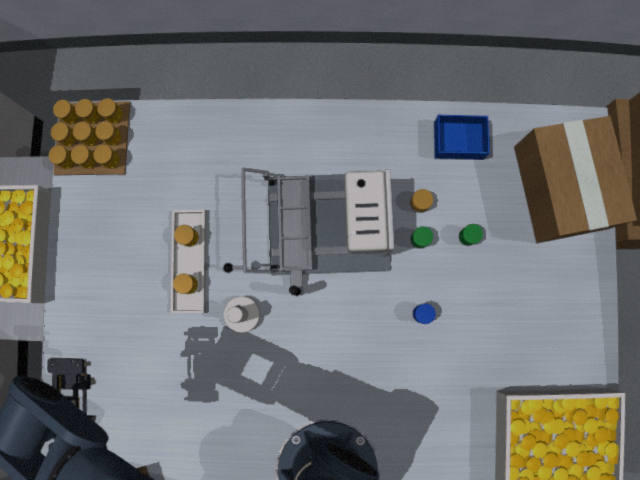

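View pics/s37.png

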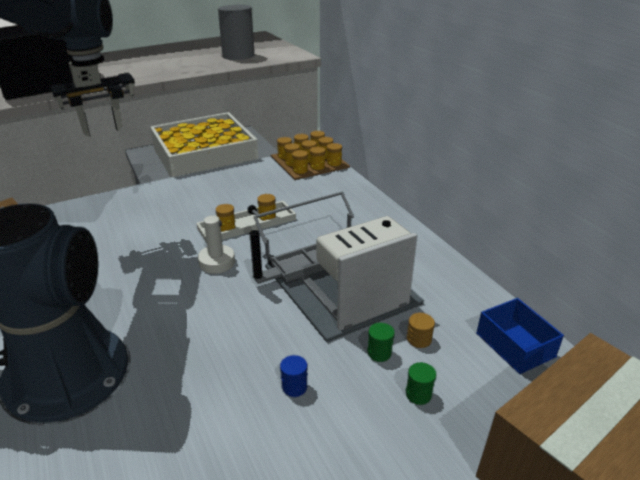

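```bash
python3 -c "
from bench import env
print(env.get_obs()['time_s']); print(env.job_done())"
```

```text
61.3
the job is handed in; nothing more can be done
None
```

I ran both jars through the sealer, stood them in the white tray and handed the job in at 61 s of the 210 s allowed. No verdict was reported back. Two jars were present. The third gold-topped object beside the station was the stack of spare lids, which I left alone.

**What was done:**
- The carriage was about 16 mm in at the start. I loaded the jars into its far and middle bays, then swung the bar shut.
- I pushed the carriage to its end stop, about 0.170 m of slide, and held it there for over 3 s.
- I then drew it back by about 170 mm until it met the outer stop, opened the bar and moved the jars to the tray.

**Last checks from the cameras:**

| Item | Reading | Needed |
|---|---|---|
| Jar 1 in tray (lengthwise, across) | +61 mm, −1 mm | within ±112 mm, ±20 mm |
| Jar 2 in tray (lengthwise, across) | −58 mm, 0 mm | within ±112 mm, ±20 mm |
| Jar lid heights | 68 mm, close to level | 68 mm |
| Keeper bar, shut | about 0.01 to 0.02 rad | below 0.1 rad |
| Keeper bar, open | about 1.93 rad | above 1.6 rad |
| Carriage, out | about 0 (read as −2 mm) | within 8 mm |

The hand sealer and spare lids look unmoved in the last pictures, and the arm is clear of everything.

**What disagreed or was off:**
- **Fingertip height:** in the images the fingertips sat about 27 mm higher than the reported tool position. I worked to the images, and the contacts when setting down agreed with them.
- **Jar moved in its bay:** after I loaded the second jar, the first had shifted about 6 mm. It was still upright and inside its bay.
- **Push force:** it briefly read about 41 N at the end stop, against a 40 N limit on the arm and gripper body. The push was through the fingers on the handle, and I eased it off at once.

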